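# Close a shorting link and tighten its nut in short spanner strokes

### The arm

A 6-joint arm with a two-finger parallel gripper is mounted at the origin on the work surface. World frame = base frame: x ahead of the robot, y to its left, z up, the work surface at z = 0. Lengths are in m, angles in rad, forces in N, time in s.
With the tool pointing down it reaches from about 0.3 to 0.775 m from the base axis. Payload 14.6 kg.
Tool frame: the origin (TCP) lies midway between the tips of the shut fingers; the grasp point (between the pads) lies 19 mm behind it (ctrl.tcp_to_grasp is the distance from the TCP to the grasp point, in m); x points along the fingers, y is the direction in which the jaws open and shut, and the axes are right-handed (so a half turn about x gives the same grasp; the last joint's range is limited). The gripper opens to 94 mm and grips with 3 to 60 N. Pads are 16 mm wide; open, the fingers measure 119 mm over their backs; the gripper's body (75 mm by 177 mm) begins 78 mm behind the grasp point.
Start: joints at [1.138, 0.3, 1.521, -0, 1.321, -0.067], TCP at [0.197, 0.514, 0.181] pointing down, gripper open.
Joint ranges: [-3.03, 3.03], [-0.79, 2.21], [0.23, 2.52], [-1.04, 4.18], [0, 3.07], [-2.55, 2.55]. Speed limits (rad/s): [2.22, 2.22, 2.57, 3.14, 3.14, 3.14].

### API

Orientations are given as [roll, pitch, yaw] about the fixed x, y, z axes, in that order (R = Rz(yaw) Ry(pitch) Rx(roll)).
In Python, from station import ctrl gives the robot as it stands.
- The arm moves only by the tool jog_arm, never from a script. Its argument "rows" is one flat list of numbers, 7 for each row, row after row: the shift along the world's x, y, z in m, then the turn, a rotation vector about the world's x, y, z in degrees, then the closure, from 0 (fully open) to 1 (shut). A call has 1 to 8 rows; each row shifts and turns the commanded pose from where the row before left it; what a row does not reach is not made up. A row lasts 1/12 s, in which the tool goes at most 41.7 mm and 7.16 degrees, less where a joint would pass 70% of its speed; a pose out of reach is approached as far as the arm can. A call with a gripper value outside its range is refused whole. The fingers move at their own pace and stop on an object; "squeeze" is the grip in N (left out, the last holds). Time passes only in rows, so rows that do not move let the fingers close. It gives the time, the measured TCP pose, the force and the opening at its end, in the units of the state.
- ctrl.get_obs(): the state, without advancing time (a new reading comes with each control period).
- ctrl.camera(name): name is "side" or "top" or "wrist"; returns (picture, depth): 480x640x3 uint8, red, green, blue; 480x640 float32, m along the optical axis (not along the pixel's ray), 0 where there is no reading.
- ctrl.camera_model(name): a dict with "K" (3x3 intrinsics, pixels), "extrinsics" (4x4, takes a point from camera to world coordinates). Camera axes: x right, y down, z forward; pixel columns grow to the right and rows downward; lengths in m; the calibration is good to about 2 mm. A picture is of the moment at which its call begins: read the wrist's pose just before it. camera_model takes no time and is no camera call; for the wrist camera it gives the pose at the moment of the call.
- ctrl.hand_in(): hands the job in, once; it reports no verdict.
The state is a dict: "time_s": time; "qpos": joint angles; "joint_vel": joint speeds; "tau": joint torques, N m; "ee_pos": TCP position; "eef_rot": TCP orientation; "force": force on the tool from outside, world axes, zero at the start; "moment": the same for the moment, N m; "grip_width": finger opening in m.
Only numpy, scipy, OpenCV 4.12 (cv2) and the standard library are available. Lean on these libraries where they do the work, as an engineer would, in place of code of your own. Each camera call takes 0.05 s, during which the arm holds its last target.

### The job

First swing the copper link bar fully closed (it has a black knob), so that its slotted end sits under the big nut. Then tighten the nut clockwise to its stop with the big ring of the offset ring spanner, never touching the nut with the fingers; the two white pillars leave room for short strokes only, so lift the spanner off and refit it between strokes. Finally lay the spanner flat on the bench, off the terminal block, and leave all the other things where they are.

Things in the scene. Friction and masses are not known exactly. Their poses are not given: they have to be found in the camera images.
- terminal_axis (a point): Point on the vertical axis of the fixed terminal's nut, on top of the nut's round flange, 64 mm above the bench; the spanner's ring is seated when its underside rests on this flange. x points along the block to the link's rear stud, roughly away from the robot; z up. The block (45 mm high) spans -60 to 166 mm in x and -75 to 75 mm in y of this frame.
- pillar_left (a point): Top centre of the white pillar on the nut's +y side: 16 mm diameter, 113 mm above the bench, 55 mm from the nut axis, at 67 degrees from the terminal_axis -x direction. Between the two pillars the spanner's shank can point up to about 49 degrees either side of -x.
- pillar_right (a point): Top centre of the like pillar on the nut's -y side.
- nut (a joint): Angle of the nut (rad). 0 is loose, it grows clockwise seen from above (tightening) and comes up against a firm stop at 2.2, which is fully tight. It starts between 0.3 and 0.9, turns with even friction of 0.4 N m and stays where it is left.
- nut_head (a point): The steel hexagon of the nut: 30 mm across flats, 17 mm high with a bevelled top, turning with joint nut. Origin on the nut axis at the underside of the hexagon (top of the flange); its x axis is normal to one flat and points along terminal_axis x when joint nut is 0; z up. Its stud ends 20 mm above the flange.
- link (a joint): Angle of the copper link bar (rad): 0 is fully closed (the slotted end embraces the nut's stud, under the nut's flange, against a stop); it grows as the bar is swung out towards +y of the terminal_axis frame. Starts 0.5 to 1.1; hinge friction 0.2 N m, stays where it is left.
- link_knob (a point): Centre of the link bar's upright black round knob: 18 mm diameter, 41 mm high, running from 20.5 mm below to 20.5 mm above this point. It is 50 mm from the hinge.
- link_hinge (a point): Hinge axis (vertical) of the link bar, on the rear stud, 125 mm from the nut along terminal_axis x. From it the closed bar runs along terminal_axis -x.
- spanner_grip (a point): Loose steel double-ended offset ring spanner, 196 mm long, 0.28 to 0.46 kg. This point is inside its raised shank (18 mm wide, 12 mm high, straight for 94 mm), 30 mm above the underside of the rings, 95 mm from the big ring's centre and 55 mm from the small ring's. x of this frame points along the shank to the big ring, z up; lying flat it is 30 mm above the bench.
- spanner_ring (a point): Centre of the big ring of that spanner, at its underside. Ring 53 mm across outside, 15 mm high, with a hexagonal hole 33 mm across flats (one flat's normal along x of this frame): it fits the nut with 1.5 mm play all round and about 12 degrees of angular play each way. x points away from the shank. The small ring at the other end is 39 mm outside and does not fit.
- screwdriver: Screwdriver, 190 mm, black handle; origin under its middle. Bystander.
- flat_spanner: Small flat open-jaw spanner, 140 mm long, 8 mm thick, lying flat near the robot; too small for the nut. Origin under its middle. Bystander.
- meter: Grey hand-held multimeter lying flat, 78 x 150 x 34 mm. Origin under its middle. Bystander.
- heatsink: Finned aluminium heat sink, 90 x 70 x 42 mm. Origin under its middle. Bystander.
- tape_roll: Roll of grey tape lying flat, 100 mm across, 24 mm high. Origin under its middle. Bystander.
- resistor_box: Small grey box with two black binding posts on top, 100 x 65 mm, 67 mm high in all. Origin under its middle. Bystander.
Things that resemble listed ones, but are neither listed nor needed, are in the scene too. Leave any blue look-alike of the part that bears spanner_grip alone.

How it is judged:
By the outcome, as a careful person would: the job done as asked, in the order asked, and still so for the second after the job is handed in, with the robot touching nothing.
It also fails if it takes over 72 s, if anything falls off the work surface, if the arm or the gripper's body presses on something with over 40 N, if the wrist force passes 120 N, or if a joint passes its speed limit or range.

## Working session

There is one attempt and no reset: what is moved stays moved. The work goes in short steps, Python scripts to look and compute and a tool call to move; the robot and the scene stay as the last step left them, time stands still between calls to the robot, and variables do not carry over. Pictures are saved under pics/ and viewed, and the job is handed in when it is done.

Besides the shell and the picture viewer there is one more tool, called in YAML: its name, and indented under it one key for each argument. jog_arm: Moves the arm, as the interface text tells. Its arguments: {"type":"object","properties":{"rows":{"type":"array"},"squeeze":{"type":"number"}},"required":["rows"]}

```bash
ls; mkdir -p pics
python3 - <<'E'
from station import ctrl
import cv2, numpy as np
print(ctrl.get_obs())
for n in ["top","side","wrist"]:
    m=ctrl.camera_model(n); im,d=ctrl.camera(n)
    cv2.imwrite(f"pics/{n}0.png",im[:,:,::-1]); np.savez(f"{n}0.npz",im=im,d=d,K=m["K"],E=m["extrinsics"])
    print(n,m["K"],m["extrinsics"])
E
```

```text
pics
{'time_s': 0.0, 'qpos': array([ 1.13839652e+00,  3.00473647e-01,  1.52155195e+00,  2.13129071e-05,
        1.32072958e+00, -6.66202656e-02]), 'joint_vel': array([ 2.56152773e-05,  1.01107911e-03,  1.52960394e-04, -6.21238263e-05,
       -1.89303064e-03, -7.62326624e-04]), 'tau': array([ 1.17999069e-03, -5.31815350e+01, -3.52740490e+01,  7.09154131e-02,
        2.45069020e-02, -8.27157896e-05]), 'ee_pos': array([0.19660948, 0.51335089, 0.18039728]), 'eef_rot': array([-1.65517261,  1.56963363, -2.02095744]), 'force': array([-0.40434627, -0.03529342,  0.12407806]), 'moment': array([0.00887792, 0.00055513, 0.02402406]), 'grip_width': 0.09409887102479612}
top [[520.57524647   0.         313.33824949]
 [  0.         520.57524647 243.15019025]
 [  0.           0.           1.        ]] [[ 0.02535179 -0.99356801  0.11036253  0.33260699]
 [-0.99960978 -0.02389983  0.01445948 -0.02129866]
 [-0.01172883 -0.11068604 -0.99378621  1.38545773]
 [ 0.          0.          0.          1.        ]]
side [[484.20988741   0.         330.13986802]
 [  0.         484.20988741 242.32925514]
 [  0.           0.           1.        ]] [[ 0.97839247 -0.13674556  0.15507681  0.29669446]
 [-0.20619276 -0.58999068  0.78063791 -0.92535021]
 [-0.01525489 -0.79574597 -0.60543838  0.79655623]
 [ 0.          0.          0.          1.        ]]
wrist [[392.7525539    0.         319.51319914]
 [  0.         392.7525539  244.35480708]
 [  0.           0.           1.        ]] [[ 0.35734886  0.90950939  0.21235455  0.13501801]
 [ 0.93397011 -0.34767901 -0.08257809  0.53717626]
 [-0.00127433  0.22784199 -0.97369728  0.38322969]
 [ 0.          0.          0.          1.        ]]
```

View pics/top0.png

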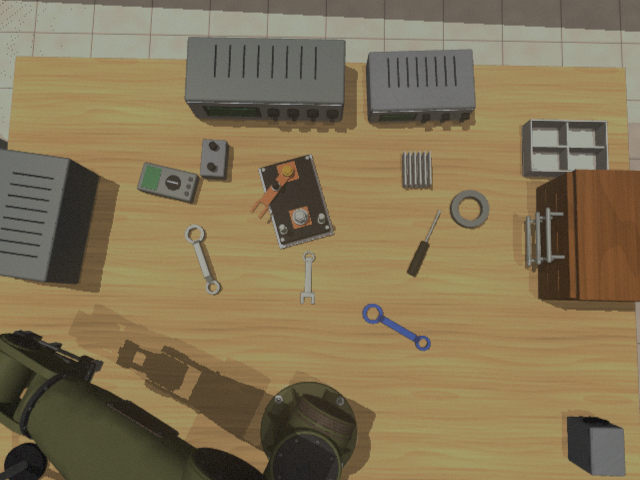

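View pics/side0.png

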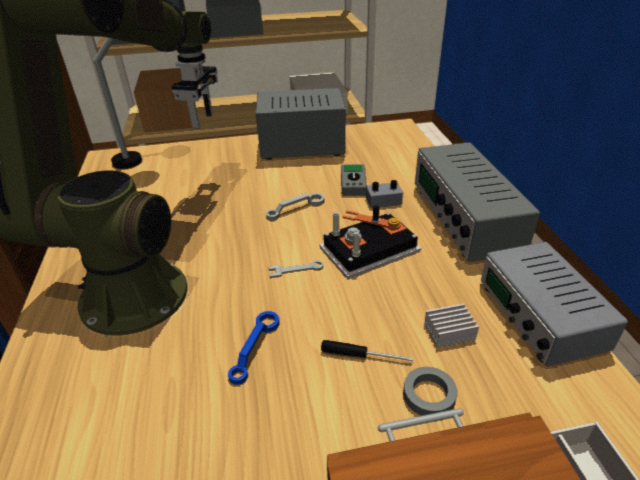

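View pics/wrist0.png

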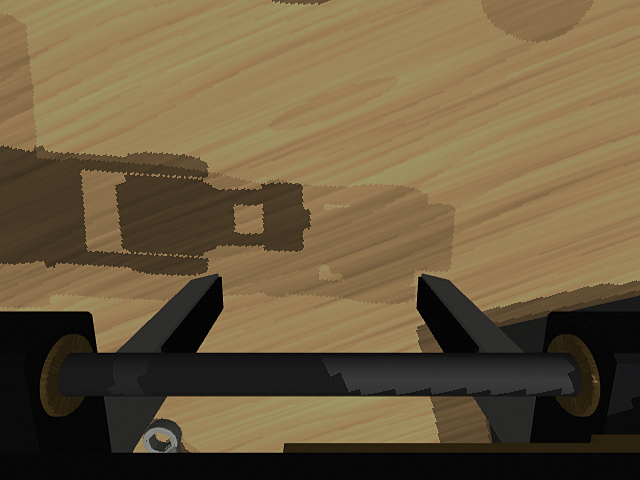

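Candidates for the spanner in the top view are the steel ring spanner (203,260), the blue look-alike (397,327) and the small flat open-jaw one (308,278). By the description it is the steel one, with its big ring at (195,234) and small ring at (213,288). For the knob, the candidate is the black upright on the copper bar near (290,180). The resistor box posts at (211,145) and (211,167) look similar but are not it.

```bash
cat > h.py <<'E'
import numpy as np, cv2
def ld(n):
    z=np.load(n+".npz"); return z["im"],z["d"],z["K"],z["E"]
def world(d,K,E):
    v,u=np.mgrid[:d.shape[0],:d.shape[1]]
    p=np.stack([(u-K[0,2])/K[0,0]*d,(v-K[1,2])/K[1,1]*d,d],-1)
    return p@E[:3,:3].T+E[:3,3]
def ray(u,v,z,K,E):
    r=E[:3,:3]@np.array([(u-K[0,2])/K[0,0],(v-K[1,2])/K[1,1],1]); t=(z-E[2,3])/r[2]
    return E[:3,3]+t*r
def proj(p,K,E):
    c=E[:3,:3].T@(np.array(p)-E[:3,3]); return K[0,0]*c[0]/c[2]+K[0,2],K[1,1]*c[1]/c[2]+K[1,2]
E
python3 - <<'E'
from h import *
im,d,K,E=ld("top0")
c=im[130:310,165:345][:,:,::-1]
cv2.imwrite("pics/topcrop.png",cv2.resize(c,(720,720),interpolation=cv2.INTER_CUBIC)[:600*2][:,:])
im,d,K,E=ld("side0")
c=im[170:290,250:430][:,:,::-1]
cv2.imwrite("pics/sidecrop.png",cv2.resize(c,(800,533),interpolation=cv2.INTER_CUBIC))
im,d,K,E=ld("top0"); W=world(d,K,E)
c=cv2.resize(im[130:280,165:345][:,:,::-1],(720,600),interpolation=cv2.INTER_CUBIC); cv2.imwrite("pics/topcrop.png",c)
for u,v in [(195,234),(213,288),(203,260),(300,216),(283,230),(321,218),(287,183),(400,250),(190,240)]: print(u,v,W[v,u].round(4))
E
```

```text
195 234 [ 0.5039  0.3184 -0.0026]
213 288 [0.3601 0.2624 0.0005]
203 260 [0.431  0.2833 0.0418]
300 216 [0.5456 0.0332 0.0834]
283 230 [0.505  0.0731 0.1109]
321 218 [ 0.5365 -0.0201  0.1157]
287 183 [0.6393 0.0716 0.0425]
400 250 [ 0.4732 -0.2322  0.0041]
190 240 [0.4847 0.3252 0.0206]
```

View pics/topcrop.png

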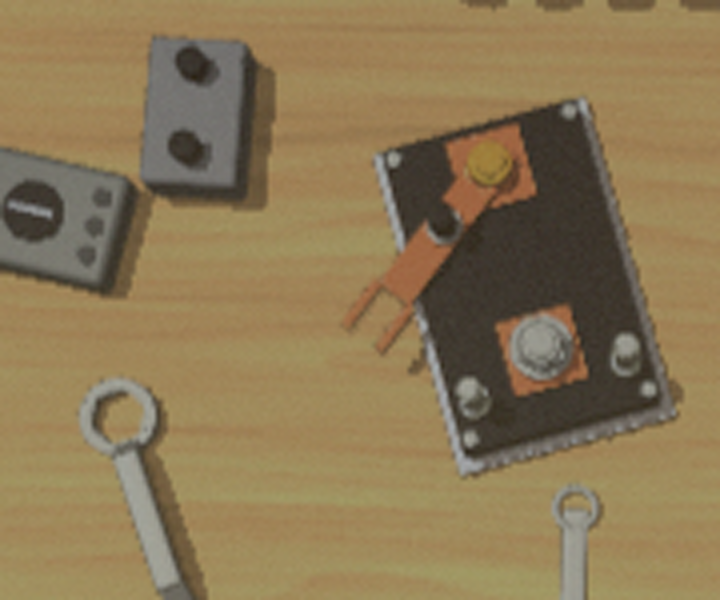

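View pics/sidecrop.png

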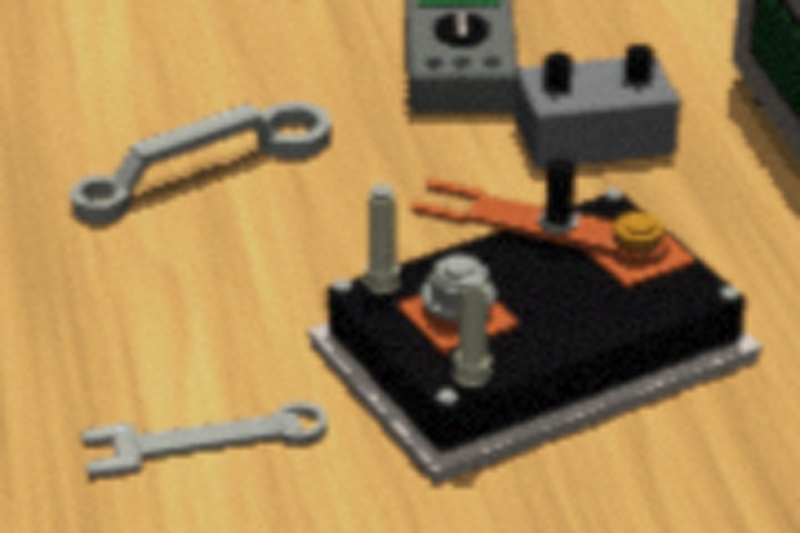

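Run:
```python
from h import *
from scipy import ndimage as nd
for cam in ["top0","side0"]:
    im,d,K,E=ld(cam); W=world(d,K,E); z=W[...,2]
    roi=(W[...,0]>.3)&(W[...,0]<.75)&(W[...,1]>-.1)&(W[...,1]<.36)
    print(cam)
    for lo,hi in [(.072,.095),(.095,.125)]:
        L,n=nd.label(roi&(z>lo)&(z<hi))
        for i in range(1,n+1):
            m=L==i
            if m.sum()>5:
                p=W[m]; v,u=np.nonzero(m); print(lo,m.sum(),(u.mean().round(1),v.mean().round(1)),p.mean(0).round(4),p.min(0).round(3),p.max(0).round(3))
    # spanner: gray, not wood
    m=(W[...,0]>.3)&(W[...,0]<.56)&(W[...,1]>.2)&(W[...,1]<.36)&(z>.008)&(z<.06)
    p=W[m]; print("sp",m.sum(),p.min(0),p.max(0)); 
    c=p[:,:2].mean(0); U,S,V=np.linalg.svd(p[:,:2]-c); print(c,V[0])
    t=(p[:,:2]-c)@V[0]; print(t.min(),t.max())
```

```text
top0
0.072 16 (np.float64(275.8), np.float64(186.5)) [0.6196 0.0969 0.086 ] [0.617 0.091 0.073] [0.627 0.106 0.095]
0.072 123 (np.float64(299.6), np.float64(215.9)) [0.5461 0.0342 0.0817] [0.53  0.021 0.074] [0.563 0.049 0.09 ]
0.072 8 (np.float64(320.9), np.float64(220.6)) [ 0.5347 -0.02    0.0848] [ 0.534 -0.025  0.075] [ 0.535 -0.015  0.095]
0.072 6 (np.float64(283.8), np.float64(231.3)) [0.5055 0.0729 0.0828] [0.504 0.069 0.073] [0.508 0.078 0.092]
0.095 35 (np.float64(274.5), np.float64(183.3)) [0.6248 0.099  0.0997] [0.617 0.092 0.095] [0.634 0.108 0.106]
0.095 34 (np.float64(321.4), np.float64(216.8)) [ 0.54   -0.0209  0.1122] [ 0.533 -0.028  0.097] [ 0.547 -0.015  0.119]
0.095 36 (np.float64(282.1), np.float64(227.8)) [0.5104 0.0755 0.1113] [0.504 0.068 0.1  ] [0.518 0.083 0.121]
sp 639 [0.30789068 0.20186558 0.00801788] [0.55681738 0.35965338 0.04466576]
[0.43816419 0.2896585 ] [-0.93980921 -0.34169964]
-0.11859910178595098 0.13766893706468306
side0
0.072 50 (np.float64(375.9), np.float64(212.5)) [0.6237 0.0935 0.0838] [0.617 0.086 0.073] [0.633 0.103 0.095]
0.072 43 (np.float64(335.5), np.float64(223.1)) [0.5097 0.0712 0.0832] [0.503 0.065 0.072] [0.517 0.081 0.095]
0.072 72 (np.float64(352.1), np.float64(231.6)) [0.5433 0.03   0.0798] [0.531 0.015 0.072] [0.562 0.046 0.086]
0.072 50 (np.float64(356.1), np.float64(244.0)) [ 0.5394 -0.0256  0.0826] [ 0.533 -0.03   0.072] [ 0.548 -0.017  0.095]
0.095 20 (np.float64(376.0), np.float64(207.4)) [0.6244 0.0971 0.0973] [0.616 0.088 0.096] [0.633 0.107 0.101]
0.095 46 (np.float64(335.6), np.float64(215.7)) [0.5102 0.072  0.1056] [0.504 0.067 0.095] [0.518 0.079 0.114]
0.095 50 (np.float64(356.6), np.float64(236.0)) [ 0.5404 -0.0247  0.1058] [ 0.535 -0.032  0.095] [ 0.547 -0.015  0.115]
sp 411 [0.34320613 0.23946796 0.00810489] [0.5274398  0.34241422 0.03940839]
[0.43391768 0.28532406] [-0.93572318 -0.35273521]
-0.10013514518386767 0.09613746425029467
```

Run:
```python
from station import ctrl
from scipy.spatial.transform import Rotation as R
import numpy as np
o=ctrl.get_obs(); M=R.from_euler('xyz',o['eef_rot']).as_matrix(); print(M.round(3), np.degrees(np.arctan2(M[1,1],M[0,1])))
print(np.array([.6245,.0985,.18])-o['ee_pos'])
```

```text
[[-0.     0.358  0.934]
 [-0.001  0.934 -0.358]
 [-1.    -0.001 -0.   ]] 69.04038318580886
[ 0.42785389 -0.41491466 -0.00053453]
```

jog_arm:
  rows: [0.028,-0.0275,0,0,0,6,0.45,0.028,-0.0275,0,0,0,6,0.45,0.028,-0.0275,0,0,0,0,0.45,0.028,-0.0275,0,0,0,0,0.45,0.028,-0.0275,0,0,0,0,0.45,0.028,-0.0275,0,0,0,0,0.45,0.028,-0.0275,0,0,0,0,0.45,0.028,-0.0275,0,0,0,0,0.45]
  squeeze: 20

```text
time_s: 0.82
ee_pos: [0.4217, 0.2919, 0.1809]
eef_rot: [-2.569, 1.571, -2.725]
force: [-0.2, 0.6, 0.6]
grip_width: 0.0515
```

jog_arm:
  rows: [0.028,-0.0275,0,0,0,0,0.45,0.028,-0.0275,0,0,0,0,0.45,0.028,-0.0275,0,0,0,0,0.45,0.028,-0.0275,0,0,0,0,0.45,0.028,-0.0275,0,0,0,0,0.45,0.014,-0.0135,0,0,0,0,0.45,0,0,0,0,0,0,0.45]

```text
time_s: 1.4
ee_pos: [0.5766, 0.1394, 0.18]
eef_rot: [-2.378, 1.57, -2.538]
force: [-0.3, -0.3, -0.4]
grip_width: 0.0518
```

```bash
cat > snap.py <<'E'
import sys
from station import ctrl
import cv2, numpy as np
n,tag=sys.argv[1:3]
o=ctrl.get_obs(); m=ctrl.camera_model(n); im,d=ctrl.camera(n)
cv2.imwrite(f"pics/{tag}.png",im[:,:,::-1]); np.savez(f"{tag}.npz",im=im,d=d,K=m["K"],E=m["extrinsics"])
from scipy.spatial.transform import Rotation as R
M=R.from_euler('xyz',o['eef_rot']).as_matrix()
print(o['time_s'],o['ee_pos'].round(4),"jaw yaw",np.degrees(np.arctan2(M[1,1],M[0,1])).round(2),"down",M[:,0].round(3),"F",o['force'].round(1),"w",o['grip_width'].round(4),"q",o['qpos'].round(2))
E
python3 snap.py wrist w1
```

```text
Traceback (most recent call last):
  File "snap.py", line 9, in <module>
    print(o['time_s'],o['ee_pos'].round(4),"jaw yaw",np.degrees(np.arctan2(M[1,1],M[0,1])).round(2),"down",M[:,0].round(3),"F",o['force'].round(1),"w",o['grip_width'].round(4),"q",o['qpos'].round(2))
                                                                                                                                                       ^^^^^^^^^^^^^^^^^^^^^
AttributeError: 'float' object has no attribute 'round'
```

View pics/w1.png

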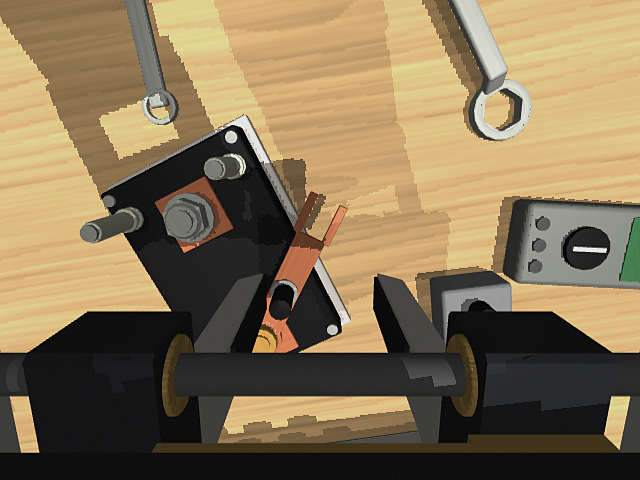

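The picture shows the nut at about (190,217), pillars at (95,232) and (215,168), knob at (284,298) between the fingers' approach, and the big ring of the steel spanner at (500,108).

```bash
sed -i "s/o\['grip_width'\].round(4)/round(o['grip_width'],4)/" snap.py
python3 - <<'E'
from h import *
im,d,K,E=ld("w1"); print(E.round(3))
c=im[170:270,130:250][:,:,::-1]
cv2.imwrite("pics/w1nut.png",cv2.resize(c,(720,600),interpolation=cv2.INTER_CUBIC))
W=world(d,K,E)
for u,v in [(183,221),(95,232),(216,168),(284,302),(284,309),(320,220),(300,260),(120,270),(400,100)]: print(u,v,W[v,u].round(4))
c=im[60:160,420:560][:,:,::-1]
cv2.imwrite("pics/w1ring.png",cv2.resize(c,(770,550),interpolation=cv2.INTER_CUBIC))
E
```

```text
[[ 0.159  0.962  0.224  0.512]
 [ 0.987 -0.155 -0.037  0.15 ]
 [-0.001  0.227 -0.974  0.383]
 [ 0.     0.     0.     1.   ]]
183 221 [0.5455 0.0377 0.0835]
95 232 [ 0.5401 -0.0147  0.1119]
216 168 [0.5103 0.079  0.1117]
284 302 [0.6185 0.1048 0.0964]
284 309 [0.6242 0.1037 0.0962]
320 220 [ 0.5757  0.14   -0.0014]
300 260 [0.5978 0.1189 0.0561]
120 270 [ 0.5943 -0.0699 -0.0016]
400 100 [ 0.4765  0.2308 -0.0012]
```

View pics/w1nut.png

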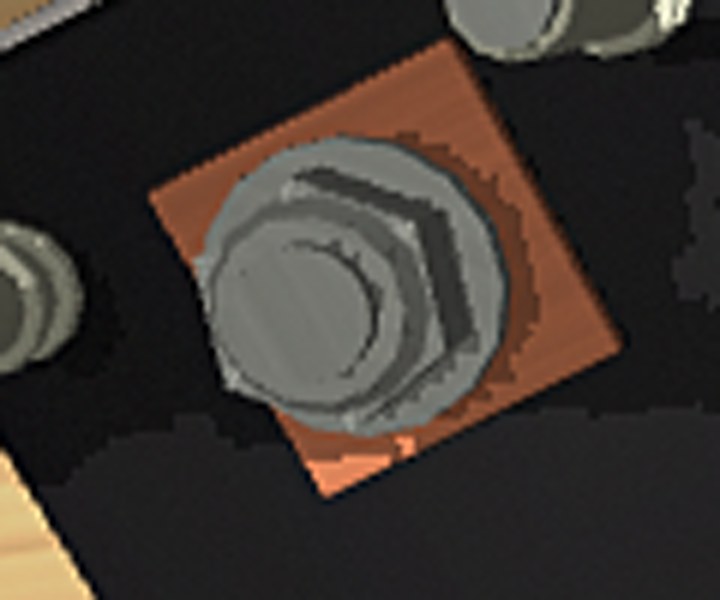

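View pics/w1ring.png

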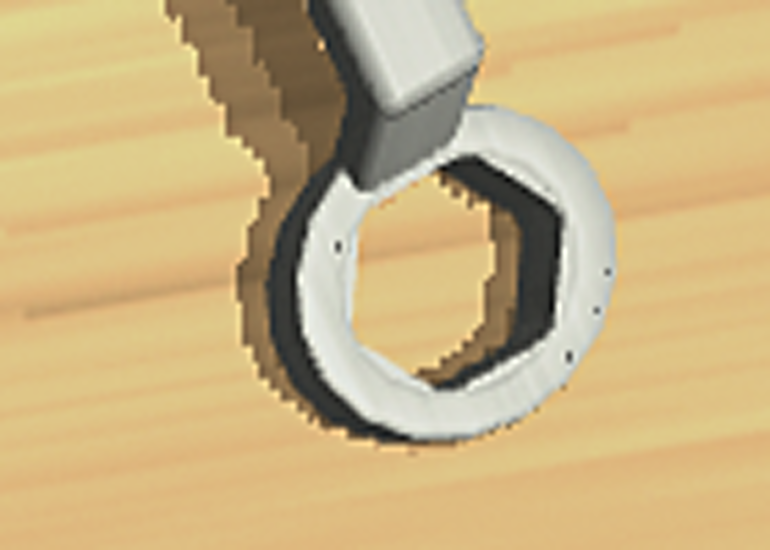

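Run:
```python
from h import *
im,d,K,E=ld("w1")
V=np.array([(290,185),(412,228),(437,335),(355,420),(230,385),(205,265)])/6+[130,170]
P=np.array([ray(u,v,.077,K,E)[:2] for u,v in V]); c=P.mean(0); print(P.round(4),c)
print(np.linalg.norm(P-c,axis=1)); a=np.degrees(np.arctan2(*(P-c).T[::-1])); print(a, (a%60))
```

```text
[[0.5301 0.0354]
 [0.5381 0.0498]
 [0.5525 0.0498]
 [0.562  0.0364]
 [0.5547 0.0212]
 [0.5386 0.0219]] [0.54598501 0.03572601]
[0.01587981 0.01608595 0.01547785 0.01598783 0.01696556 0.01572266]
[-178.7371137   119.30496166   65.19153859    2.47762722  -59.11510651
 -118.18657258] [ 1.2628863  59.30496166  5.19153859  2.47762722  0.88489349  1.81342742]
```

jog_arm:
  rows: [0.02,-0.0165,0,0,0,0,0.45,0.02,-0.0165,0,0,0,0,0.45,0.0075,-0.0065,0,0,0,0,0.45,0,0,0,0,0,0,0.45]

```text
time_s: 1.78
ee_pos: [0.6225, 0.1027, 0.1804]
eef_rot: [-2.84, 1.57, -2.998]
force: [-0.3, -0.0, -0.5]
grip_width: 0.0515
```

```bash
python3 snap.py wrist w2; python3 snap.py top t2
python3 - <<'E'
from h import *
im,d,K,E=ld("t2")
cv2.imwrite("pics/t2c.png",cv2.resize(im[130:280,165:345][:,:,::-1],(720,600),interpolation=cv2.INTER_CUBIC))
E
```

```text
1.7833 [0.6225 0.1027 0.1804] jaw yaw 80.99 down [-0.001 -0.    -1.   ] F [-0.3 -0.  -0.5] w 0.0515 q [ 0.11  0.48  1.27 -0.    1.39 -1.31]
1.8333 [0.6218 0.1035 0.1805] jaw yaw 81.02 down [-0.001  0.    -1.   ] F [-1.1 -0.2  0.2] w 0.0518 q [ 0.11  0.48  1.27  0.    1.39 -1.31]
```

View pics/w2.png

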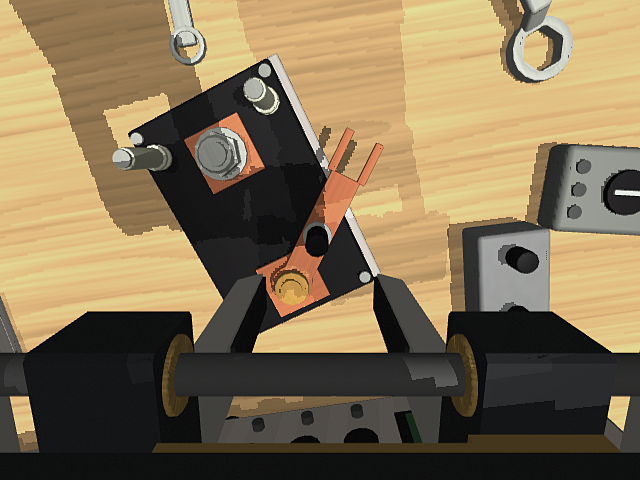

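View pics/t2c.png

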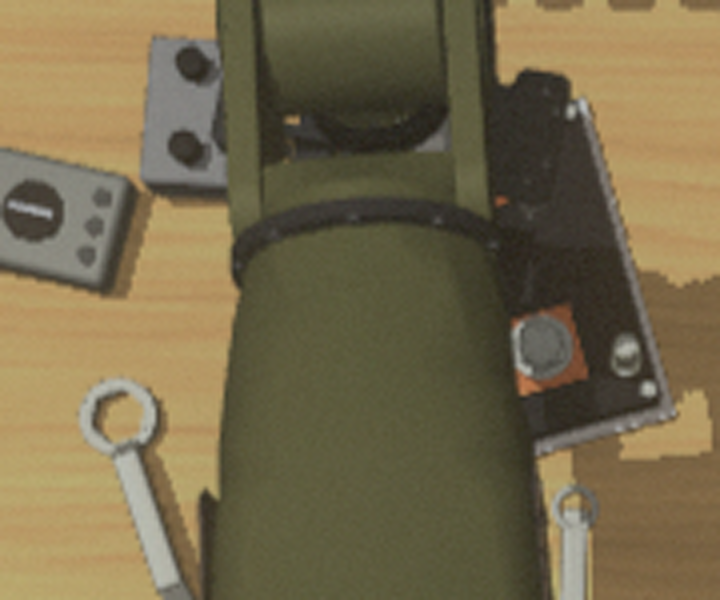

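Run:
```python
from h import *
from scipy import ndimage as nd
im,d,K,E=ld("w2"); W=world(d,K,E); z=W[...,2]
roi=(W[...,0]>.4)&(W[...,0]<.7)&(W[...,1]>-.1)&(W[...,1]<.13); roi[262:]=0
for lo,hi in [(.072,.09),(.093,.108),(.108,.125)]:
    L,n=nd.label(roi&(z>lo)&(z<hi))
    for i in range(1,n+1):
        m=L==i
        if m.sum()>30:
            p=W[m]; print(lo,m.sum(),p.mean(0).round(4),(p.min(0)/2+p.max(0)/2).round(4), p[:,2].max().round(4))
```

```text
0.072 83 [0.5156 0.0806 0.0807] [0.5136 0.0781 0.081 ] 0.0896
0.072 1411 [0.546  0.0361 0.0799] [0.5459 0.0348 0.0788] 0.0855
0.072 204 [ 0.5412 -0.0138  0.0812] [ 0.5407 -0.0161  0.081 ] 0.0899
0.072 88 [0.6173 0.1013 0.0811] [0.6193 0.1006 0.081 ] 0.0899
0.093 100 [0.5158 0.0804 0.1015] [0.5136 0.0783 0.1005] 0.1079
0.093 227 [ 0.541  -0.0139  0.1011] [ 0.5404 -0.0157  0.1005] 0.108
0.093 426 [0.6238 0.1002 0.0967] [0.624  0.1001 0.0962] 0.0989
0.108 424 [0.5109 0.0773 0.1111] [0.5106 0.0769 0.1111] 0.1141
0.108 390 [ 0.5404 -0.0186  0.1111] [ 0.5404 -0.0188  0.111 ] 0.114
```

jog_arm:
  rows: [0.002,-0.003,-0.03,0,0,0,0.45,0,0,-0.03,0,0,0,0.45,0,0,-0.03,0,0,0,0.45,0,0,-0.018,0,0,0,0.45,0,0,0,0,0,0,0.9,0,0,0,0,0,0,0.9,0,0,0,0,0,0,0.9,0,0,0,0,0,0,0.9]
  squeeze: 15

```text
time_s: 2.55
ee_pos: [0.6249, 0.1006, 0.075]
eef_rot: [0.278, 1.568, 0.122]
force: [-0.3, 0.5, -0.0]
grip_width: 0.0286
```

jog_arm:
  rows: [0,0,0,0,0,0,0.9,0,0,0,0,0,0,0.9,0,0,0,0,0,0,0.9,0,0,0,0,0,0,0.9]

```text
time_s: 2.88
ee_pos: [0.6246, 0.1001, 0.0737]
eef_rot: [0.228, 1.57, 0.072]
force: [-0.2, 0.8, 5.8]
grip_width: 0.01
```

```bash
python3 snap.py wrist w3; python3 snap.py side s3
python3 - <<'E'
from h import *
im,d,K,E=ld("s3")
cv2.imwrite("pics/s3c.png",cv2.resize(im[150:270,300:480][:,:,::-1],(800,533),interpolation=cv2.INTER_CUBIC))
E
```

```text
2.8833 [0.6246 0.1001 0.0737] jaw yaw 81.03 down [ 0.001  0.    -1.   ] F [-0.2  0.8  5.8] w 0.01 q [ 0.1   0.58  1.38 -0.    1.18 -1.31]
2.9333 [0.6247 0.1001 0.0738] jaw yaw 81.04 down [ 0.001  0.    -1.   ] F [-0.8 -1.1  5.3] w 0.0096 q [ 0.1   0.58  1.38  0.    1.18 -1.31]
```

View pics/w3.png

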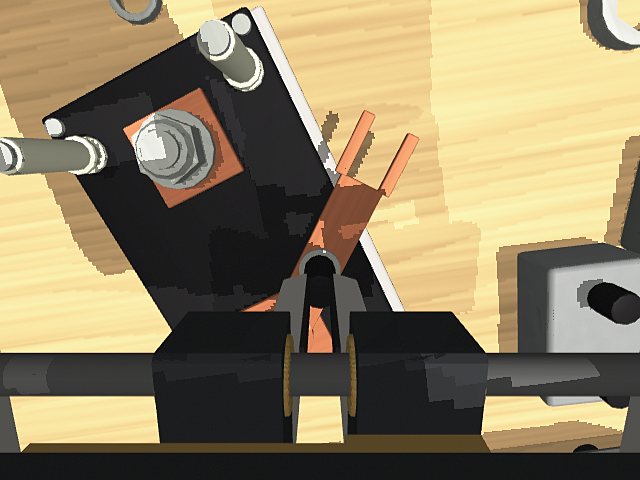

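View pics/s3c.png

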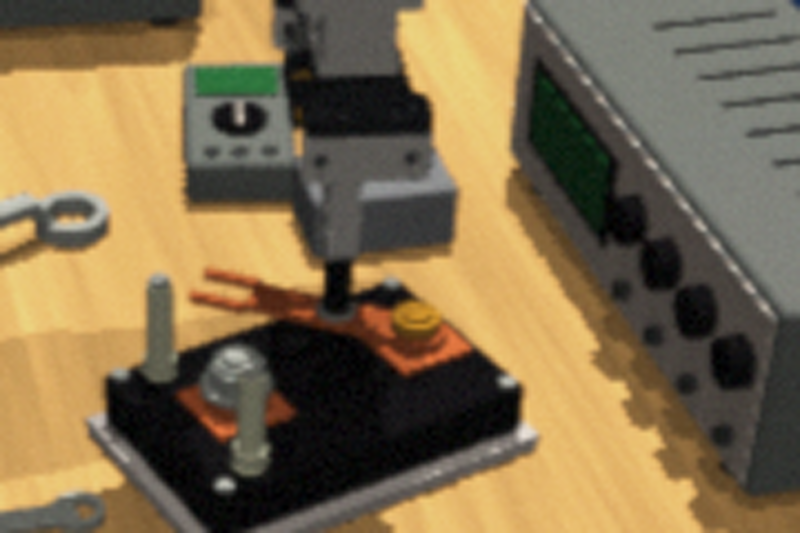

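Run:
```python
from h import *
im,d,K,E=ld("w3"); W=world(d,K,E)
print(E[:3,3])
for v in range(244,320,4): print(v,W[v,320].round(4),im[v,320], W[v,300].round(3))
cv2.imwrite("pics/w3c.png",cv2.resize(im[230:350,240:400][:,:,::-1],(800,600),interpolation=cv2.INTER_CUBIC))
```

```text
[0.55911134 0.11041123 0.27645517]
244 [0.6102 0.1027 0.0558] [246 156 109] [0.611 0.09  0.043]
248 [0.6126 0.1023 0.0558] [103  70  54] [0.614 0.09  0.043]
252 [0.614  0.1021 0.0595] [109 111 105] [0.616 0.089 0.043]
256 [0.6159 0.1018 0.0611] [5 5 6] [0.616 0.09  0.054]
260 [0.6159 0.1018 0.0697] [15 14 15] [0.618 0.09  0.056]
264 [0.6159 0.1018 0.0777] [15 15 16] [0.619 0.09  0.06 ]
268 [0.6157 0.1018 0.0854] [12 12 12] [0.622 0.089 0.059]
272 [0.6165 0.1017 0.0898] [15 15 16] [0.624 0.089 0.058]
276 [0.6161 0.1017 0.0975] [25 25 26] [0.613 0.093 0.102]
280 [0.6183 0.1014 0.0968] [20 22 22] [0.613 0.093 0.107]
284 [0.6202 0.1011 0.0971] [23 20 22] [0.614 0.093 0.113]
288 [0.6221 0.1008 0.0972] [19 18 19] [0.614 0.093 0.118]
292 [0.6245 0.1004 0.0963] [21 19 21] [0.614 0.094 0.123]
296 [0.6263 0.1001 0.097 ] [18 19 20] [0.613 0.094 0.128]
300 [0.6284 0.0998 0.0968] [17 18 16] [0.614 0.094 0.132]
304 [0.6303 0.0995 0.0971] [19 19 21] [0.614 0.094 0.136]
308 [0.6326 0.0991 0.0964] [91 51 35] [0.614 0.094 0.14 ]
312 [0.6522 0.0961 0.0547] [255 163 111] [0.614 0.095 0.144]
316 [0.6577 0.0952 0.0479] [132  77  51] [0.614 0.095 0.147]
```

View pics/w3c.png

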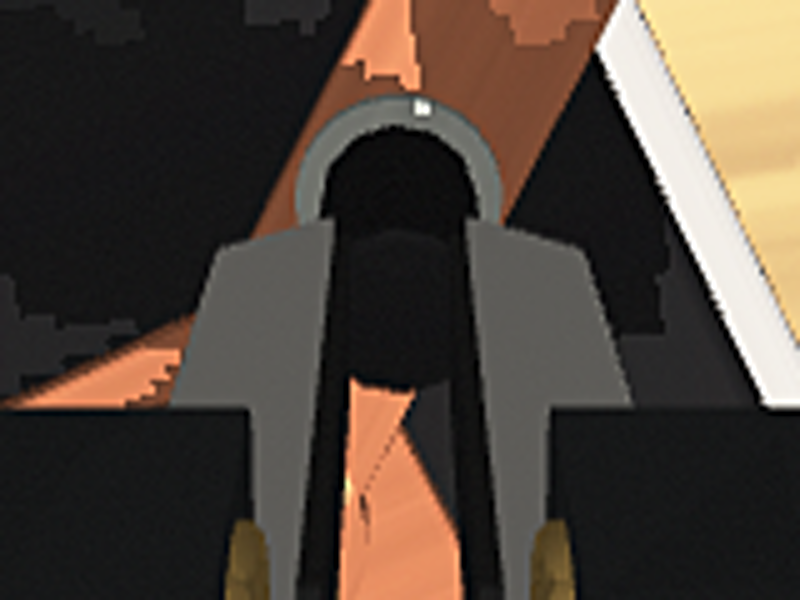

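The knob is held between the pads, with its centre at x≈.6245. I'll sweep the arc now.

jog_arm:
  rows: [-0.0028,-0.0048,0,0,0,0,0.9,-0.0023,-0.0051,0,0,0,0,0.9,-0.0017,-0.0053,0,0,0,0,0.9,-0.0011,-0.0055,0,0,0,0,0.9,-0.0005,-0.0056,0,0,0,0,0.9,0.0001,-0.0056,0,0,0,0,0.9,0.0008,-0.0055,0,0,0,0,0.9,0,0,0,0,0,0,0.9]

```text
time_s: 3.65
ee_pos: [0.6168, 0.0615, 0.0727]
eef_rot: [-2.494, 1.57, -2.652]
force: [0.6, 0.6, -0.3]
grip_width: 0.0096
```

jog_arm:
  rows: [0.0006,-0.0027,0,0,0,0,0.9,0.0007,-0.0026,0,0,0,0,0.9,0.0007,-0.002,0,0,0,0,0.9,0.0003,-0.001,0,0,0,0,0.9,0,0,0,0,0,0,0.9]

```text
time_s: 4.07
ee_pos: [0.6191, 0.0542, 0.0729]
eef_rot: [-1.9, 1.571, -2.057]
force: [0.8, 0.7, -0.1]
grip_width: 0.0097
```

```bash
python3 snap.py wrist w4
```

```text
4.0667 [0.6191 0.0542 0.0729] jaw yaw 81.03 down [-0. -0. -1.] F [ 0.8  0.7 -0.1] w 0.0097 q [ 0.03  0.56  1.42 -0.    1.17 -1.39]
```

View pics/w4.png

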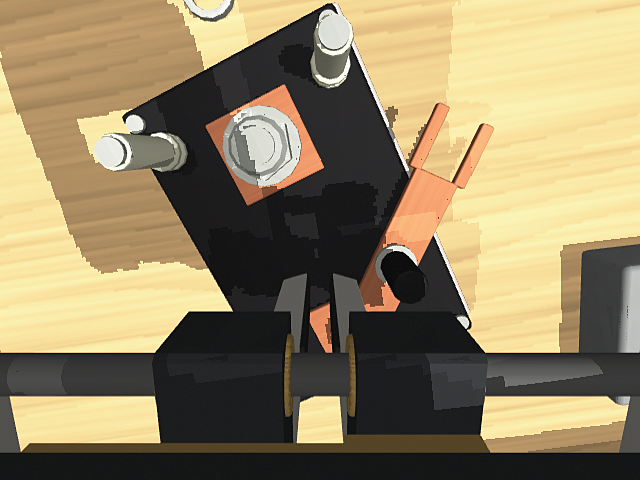

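Run:
```python
from h import *
im,d,K,E=ld("w3"); W=world(d,K,E)
for z in (.0737,.085,.1): print(z,proj((.6167,.1,z),K,E),proj((.6247,.1,z),K,E))
for u in (285,295,300,304): print([ (v,*W[v,u].round(3)) for v in range(268,300,5)])
im,d,K,E=ld("s3"); W=world(d,K,E); print(proj((.6247,.1,.0737),K,E), proj((.6247,.1,.1),K,E),proj((.6247,.1,.06),K,E))
cv2.imwrite("pics/s3d.png",cv2.resize(im[190:240,350:410][:,:,::-1],(720,600),interpolation=cv2.INTER_NEAREST))
for v in range(192,232,2): print(v,W[v,376].round(4),im[v,376])
```

```text
0.0737 (np.float64(316.9715862561819), np.float64(263.9331326922962)) (np.float64(319.2907169952334), np.float64(277.97908841669675))
0.085 (np.float64(316.8350078590061), np.float64(270.10025648352627)) (np.float64(319.28191435451527), np.float64(284.8572743852341))
0.1 (np.float64(316.6286429828517), np.float64(279.41855105809253)) (np.float64(319.26862953500336), np.float64(295.2377343048874))
[(268, np.float64(0.625), np.float64(0.078), np.float64(0.043)), (273, np.float64(0.628), np.float64(0.078), np.float64(0.045)), (278, np.float64(0.631), np.float64(0.077), np.float64(0.044)), (283, np.float64(0.612), np.float64(0.087), np.float64(0.112)), (288, np.float64(0.612), np.float64(0.087), np.float64(0.118)), (293, np.float64(0.612), np.float64(0.088), np.float64(0.125)), (298, np.float64(0.613), np.float64(0.088), np.float64(0.13))]
[(268, np.float64(0.622), np.float64(0.086), np.float64(0.056)), (273, np.float64(0.625), np.float64(0.086), np.float64(0.056)), (278, np.float64(0.613), np.float64(0.09), np.float64(0.104)), (283, np.float64(0.613), np.float64(0.091), np.float64(0.11)
[... 1327 characters left out ...]
.6184 0.084  0.1473] [89 86 83]
196 [0.6184 0.0829 0.142 ] [92 90 86]
198 [0.6189 0.0837 0.1355] [85 83 81]
200 [0.6182 0.0808 0.1313] [90 86 83]
202 [0.6198 0.0849 0.1225] [85 84 81]
204 [0.6196 0.0836 0.1172] [88 88 84]
206 [0.6201 0.0841 0.1107] [88 86 80]
208 [0.6219 0.089  0.1012] [46 45 44]
210 [0.6228 0.091  0.0935] [12  8  6]
212 [0.6232 0.0912 0.087 ] [1 0 0]
214 [0.6239 0.0927 0.0796] [9 7 6]
216 [0.6226 0.0876 0.0768] [11  9 12]
218 [0.6237 0.0903 0.0684] [0 1 0]
220 [0.6241 0.0906 0.0617] [31 28 27]
222 [0.6234 0.0875 0.0575] [77 57 44]
224 [0.6235 0.0868 0.0514] [74 36 22]
226 [0.6238 0.087  0.0447] [1 2 1]
228 [0.6215 0.0789 0.0442] [8 4 7]
230 [0.6191 0.0707 0.0437] [ 9  9 10]
```

View pics/s3d.png

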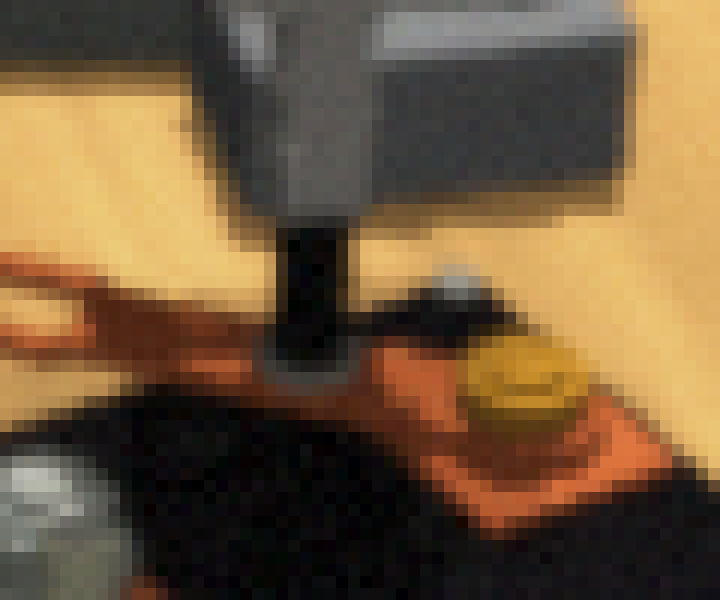

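```bash
python3 -c "
from station import ctrl
print(ctrl.tcp_to_grasp, [a for a in dir(ctrl) if a[0]!='_'])"; python3 snap.py side s4
python3 - <<'E'
from h import *
im,d,K,E=ld("s4"); W=world(d,K,E)
u,v=proj((.6191,.0542,.0729),K,E); print(u,v)
u=int(u);v=int(v)
for vv in range(v-22,v+8,2): print(vv,W[vv,u].round(4),im[vv,u])
cv2.imwrite("pics/s4d.png",cv2.resize(im[v-90:v+30,u-80:u+80][:,:,::-1],(800,600),interpolation=cv2.INTER_NEAREST))
im,d,K,E=ld("w4"); W=world(d,K,E)
for u,v in [(290,290),(290,280),(290,300),(345,280),(345,290),(345,300)]: print(u,v,W[v,u].round(4))
E
```

```text
0.0188 ['MotionError', 'camera', 'camera_model', 'get_obs', 'hand_in', 'tcp_to_grasp']
4.1167 [0.6191 0.0544 0.0729] jaw yaw 81.04 down [-0. -0. -1.] F [ 0.5 -0.4  0.4] w 0.0093 q [ 0.03  0.56  1.42 -0.    1.17 -1.39]
378.26023522990585 224.48582465439324
202 [0.6095 0.0368 0.1539] [88 86 82]
204 [0.6103 0.0382 0.147 ] [88 87 82]
206 [0.6095 0.0349 0.1434] [92 90 85]
208 [0.6114 0.04   0.134 ] [91 88 85]
210 [0.6107 0.0371 0.13  ] [92 90 87]
212 [0.6112 0.0378 0.1235] [90 89 84]
214 [0.6119 0.039  0.1166] [93 91 89]
216 [0.611  0.0355 0.113 ] [93 89 85]
218 [0.613  0.0406 0.1032] [75 73 69]
220 [0.6298 0.0909 0.0606] [94 87 81]
222 [0.6284 0.0859 0.0578] [79 55 44]
224 [0.6275 0.0821 0.054 ] [85 40 23]
226 [0.6293 0.0866 0.0441] [20  9  8]
228 [0.6274 0.0799 0.0425] [10 12  7]
230 [0.6247 0.071  0.0426] [6 9 8]
290 290 [0.6077 0.0435 0.1188]
290 280 [0.6073 0.0426 0.1062]
290 300 [0.6073 0.0445 0.1317]
345 280 [0.6112 0.0672 0.1062]
345 290 [0.6111 0.0664 0.1194]
345 300 [0.6108 0.0657 0.1315]
```

View pics/s4d.png

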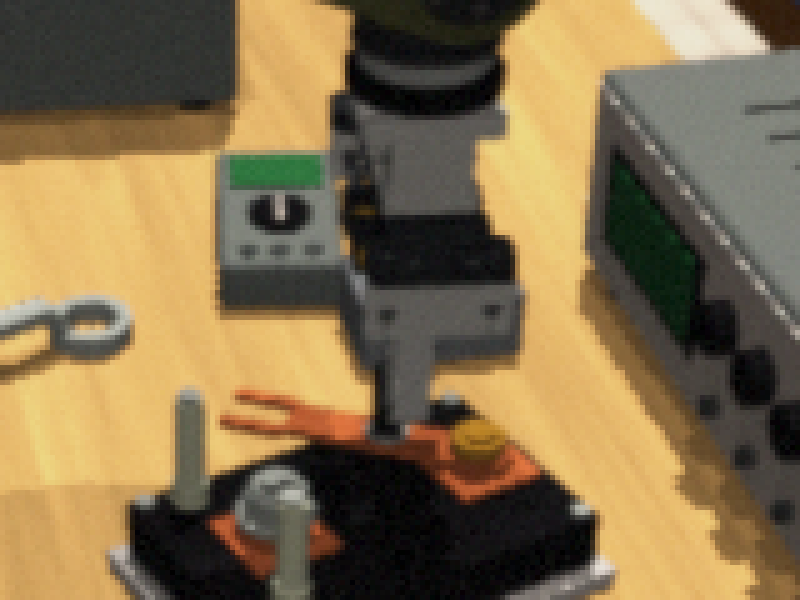

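The fingers passed above the knob: both cameras put the fingertips about 25 mm above the reported TCP. I'll lift, go back and take the knob lower, watching the force.

jog_arm:
  rows: [0,0,0.035,0,0,0,0.45,0.0015,0.0225,0,0,0,0,0.45,0.004,0.0235,0,0,0,0,0.45,0,0,0,0,0,0,0.45]

```text
time_s: 4.5
ee_pos: [0.6248, 0.1037, 0.1084]
eef_rot: [0.816, 1.57, 0.662]
force: [0.4, 0.5, -0.5]
grip_width: 0.0329
```

```bash
python3 snap.py wrist w5
python3 - <<'E'
from h import *
from scipy import ndimage as nd
im,d,K,E=ld("w5"); W=world(d,K,E); z=W[...,2]
m=(W[...,0]>.58)&(W[...,0]<.66)&(W[...,1]>.06)&(W[...,1]<.13)&(z>.085)&(z<.11)&(im.sum(-1)<150)
L,n=nd.label(m)
for i in range(1,n+1):
    if (L==i).sum()>50: p=W[L==i]; print(p.mean(0).round(4),(p.min(0)/2+p.max(0)/2).round(4),len(p))
E
```

```text
4.5 [0.6248 0.1037 0.1084] jaw yaw 81.18 down [ 0.001  0.001 -1.   ] F [ 0.4  0.5 -0.5] w 0.0329 q [ 0.11  0.55  1.35  0.    1.25 -1.31]
[0.6214 0.0983 0.0959] [0.6225 0.098  0.0921] 810
```

View pics/w5.png

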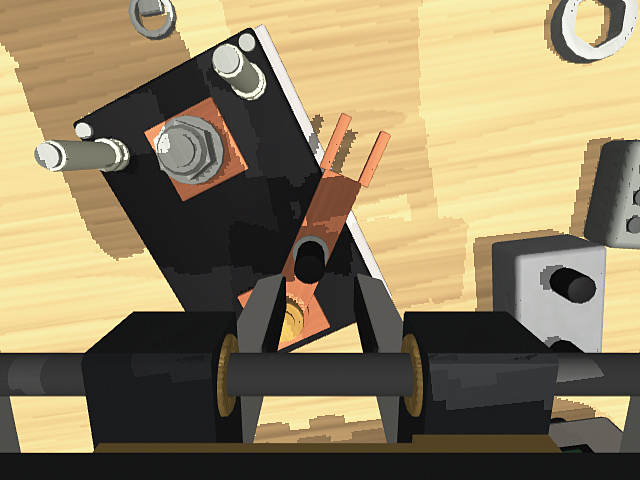

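jog_arm:
  rows: [-0.002,-0.005,0,0,0,0,0.45,0,0,0,0,0,0,0.45,0,0,-0.02,0,0,0,0.45,0,0,-0.015,0,0,0,0.45,0,0,-0.01,0,0,0,0.45,0,0,-0.008,0,0,0,0.45,0,0,0,0,0,0,0.45]

```text
time_s: 5.13
ee_pos: [0.6218, 0.0948, 0.0534]
eef_rot: [-2.876, 1.568, -3.033]
force: [0.3, 0.3, 0.2]
grip_width: 0.0521
```

jog_arm:
  rows: [0,0,-0.006,0,0,0,0.95,0,0,0,0,0,0,0.95,0,0,0,0,0,0,0.95,0,0,0,0,0,0,0.95,0,0,0,0,0,0,0.95,0,0,0,0,0,0,0.95,0,0,0,0,0,0,0.95]

```text
time_s: 5.72
ee_pos: [0.6224, 0.0963, 0.0494]
eef_rot: [1.678, 1.57, 1.522]
force: [-1.8, 5.4, 2.1]
grip_width: 0.0178
```

```bash
python3 snap.py wrist w6
```

```text
5.7167 [0.6224 0.0963 0.0494] jaw yaw 81.06 down [ 0.     0.001 -1.   ] F [-1.8  5.4  2.1] w 0.0178 q [ 0.09  0.6   1.4   0.    1.13 -1.32]
```

View pics/w6.png

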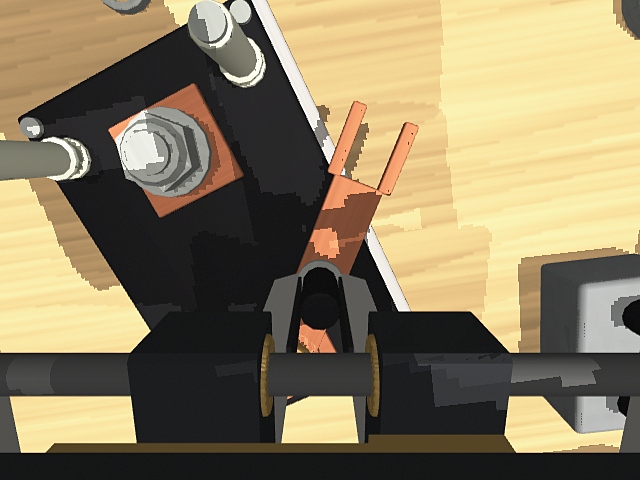

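jog_arm:
  rows: [-0.0025,-0.005,0,0,0,0,0.95,-0.0019,-0.0053,0,0,0,0,0.95,-0.0013,-0.0054,0,0,0,0,0.95,-0.0007,-0.0055,0,0,0,0,0.95,-0.0001,-0.0056,0,0,0,0,0.95,0.0005,-0.0055,0,0,0,0,0.95,0,0,0,0,0,0,0.95]

```text
time_s: 6.35
ee_pos: [0.6165, 0.0634, 0.0495]
eef_rot: [1.576, 1.57, 1.42]
force: [-1.5, 2.0, 2.8]
grip_width: 0.0177
```

jog_arm:
  rows: [0.0006,-0.0028,0,0,0,0,0.95,0.0006,-0.0027,0,0,0,0,0.95,0.0004,-0.0012,0,0,0,0,0.95,0.0004,-0.0012,0,0,0,0,0.95,0,0,0,0,0,0,0.95]

```text
time_s: 6.77
ee_pos: [0.6185, 0.0566, 0.0495]
eef_rot: [1.682, 1.569, 1.526]
force: [-1.6, 8.0, 3.1]
grip_width: 0.0179
```

jog_arm:
  rows: [0.0004,-0.0012,0,0,0,0,0.95,0.0003,-0.001,0,0,0,0,0.95,0,0,0,0,0,0,0.95]

```text
time_s: 7.02
ee_pos: [0.6185, 0.0565, 0.0495]
eef_rot: [2.004, 1.566, 1.849]
force: [-7.7, 21.9, 6.6]
grip_width: 0.0175
```

```bash
python3 snap.py wrist w7
```

```text
7.0167 [0.6185 0.0565 0.0495] jaw yaw 81.11 down [-0.001  0.005 -1.   ] F [-7.7 21.9  6.6] w 0.0175 q [ 0.03  0.59  1.43  0.01  1.13 -1.39]
```

View pics/w7.png

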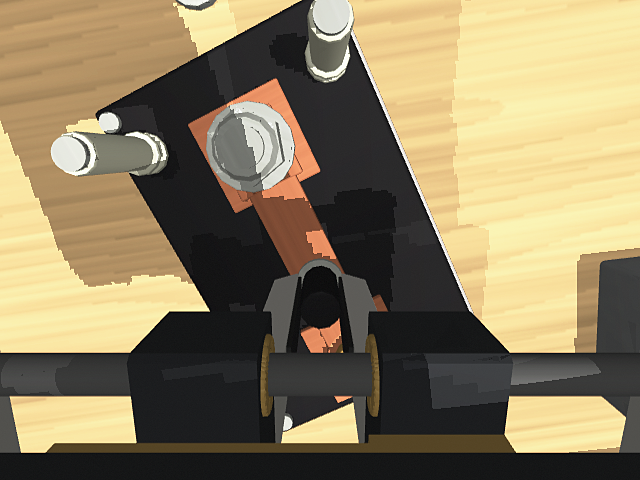

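jog_arm:
  rows: [-0.0007,0.0022,0,0,0,0,0.4,0,0,0,0,0,0,0.4,0,0,0,0,0,0,0.4,0,0,0.03,0,0,0,0.4,0,0,0.035,0,0,0,0.2,0,0,0.035,0,0,0,0.2]

```text
time_s: 7.57
ee_pos: [0.6182, 0.0546, 0.1499]
eef_rot: [-2.714, 1.57, -2.871]
force: [-0.4, -0.9, 0.3]
grip_width: 0.054
```

jog_arm:
  rows: [-0.016,0.019,0,0,0,6,0.2,-0.016,0.019,0,0,0,6,0.2,-0.016,0.019,0,0,0,6,0.2,-0.016,0.019,0,0,0,6,0.2,-0.016,0.019,0,0,0,5,0.2,-0.016,0.019,0,0,0,0,0.2,-0.016,0.019,0,0,0,0,0.2,-0.016,0.019,0,0,0,0,0.2]

```text
time_s: 8.23
ee_pos: [0.4899, 0.2076, 0.1491]
eef_rot: [-0.719, 1.57, -0.37]
force: [-0.0, 0.0, -0.5]
grip_width: 0.0752
```

jog_arm:
  rows: [-0.016,0.019,0,0,0,0,0.2,-0.016,0.019,0,0,0,0,0.2,-0.016,0.019,0,0,0,0,0.2,-0.016,0.019,0,0,0,0,0.2,0,0,0,0,0,0,0.2]

```text
time_s: 8.65
ee_pos: [0.4248, 0.2852, 0.1492]
eef_rot: [0.873, 1.57, 1.224]
force: [-0.2, -0.4, 0.6]
grip_width: 0.0754
```

```bash
python3 snap.py wrist w8;python3 snap.py top t8
```

```text
8.65 [0.4248 0.2852 0.1492] jaw yaw 110.16 down [ 0.  0. -1.] F [-0.2 -0.4  0.6] w 0.0754 q [ 0.52  0.24  1.67  0.    1.23 -1.4 ]
8.7 [0.4259 0.2841 0.1492] jaw yaw 110.16 down [ 0.  0. -1.] F [ 0.4 -0.1 -0.1] w 0.0751 q [ 0.52  0.24  1.67 -0.    1.23 -1.41]
```

View pics/w8.png

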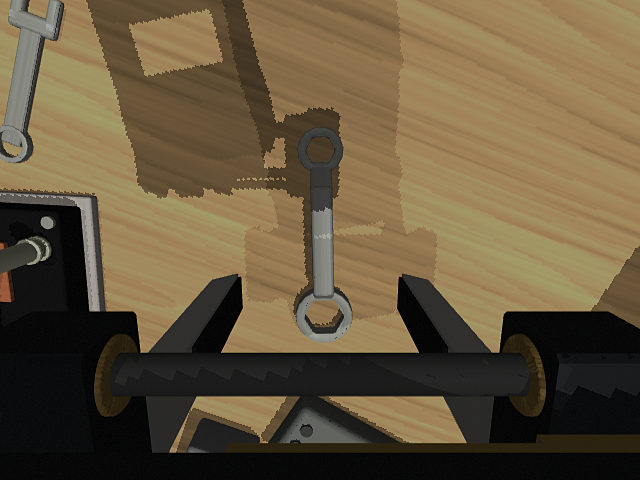

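View pics/t8.png

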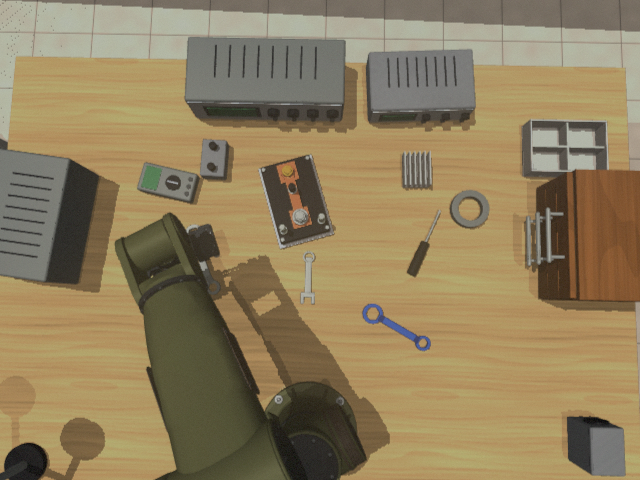

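Run:
```python
from h import *
im,d,K,E=ld("w8"); W=world(d,K,E); z=W[...,2]
u,v=np.meshgrid(range(640),range(480)); box=(u>270)&(u<370)&(v>120)&(v<348)
sh=box&(z>.031)&(z<.045); p=W[sh]; c=(p[:,:2].min(0)+p[:,:2].max(0))/2
m=p.mean(0); _,_,V=np.linalg.svd(p[:,:2]-m[:2]); a=V[0]*np.sign(V[0][0]); t=(p[:,:2]-m[:2])@a
print("shank",m.round(4),np.median(p[:,2]),"yaw",np.degrees(np.arctan2(a[1],a[0])),"ends",t.min(),t.max(), "mid",m[:2]+a*(t.min()+t.max())/2)
for vr in [(285,348),(120,180)]:
    r=box&(z>.010)&(z<.022)&(v>vr[0])&(v<vr[1]); p=W[r][:,:2].astype(np.float32)
    e=cv2.minEnclosingCircle(p); print(e,len(p),np.median(W[r][:,2]))
```

```text
shank [0.4284 0.2891 0.0347] 0.03480721457245606 yaw 21.49669558425927 ends -0.045850654203075304 0.04893361415150263 mid [0.42981174 0.28963406]
((0.5002112984657288, 0.3174111545085907), 0.026409003883600235) 1288 0.013761698998363908
((0.36270833015441895, 0.26350149512290955), 0.02160242572426796) 1129 0.013983396363267564
```

jog_arm:
  rows: [-0.005,0.0023,-0.02,0,0,1.3,0.3,0,0,-0.035,0,0,0,0.3,0,0,-0.035,0,0,0,0.3,0,0,-0.03,0,0,0,0.3,0,0,-0.015,0,0,0,0.3,0,0,-0.012,0,0,0,0.3,0,0,0,0,0,0,0.3]

```text
time_s: 9.33
ee_pos: [0.4212, 0.2838, -0.0004]
eef_rot: [-2.935, 1.567, -2.564]
force: [0.2, -0.6, -0.6]
grip_width: 0.0656
```

```bash
python3 snap.py wrist w9;python3 snap.py side s9
python3 - <<'E'
from h import *
im,d,K,E=ld("s9")
cv2.imwrite("pics/s9c.png",cv2.resize(im[130:250,210:370][:,:,::-1],(800,600),interpolation=cv2.INTER_CUBIC))
E
```

```text
9.3333 [ 4.212e-01  2.838e-01 -4.000e-04] jaw yaw 111.26 down [-0.003 -0.002 -1.   ] F [ 0.2 -0.6 -0.6] w 0.0656 q [ 0.52  0.44  1.8  -0.    0.91 -1.42]
9.3833 [0.4218 0.2844 0.0012] jaw yaw 111.27 down [-0.002 -0.001 -1.   ] F [-0.2  0.1  0.5] w 0.066 q [ 0.52  0.44  1.79 -0.    0.91 -1.42]
```

View pics/w9.png

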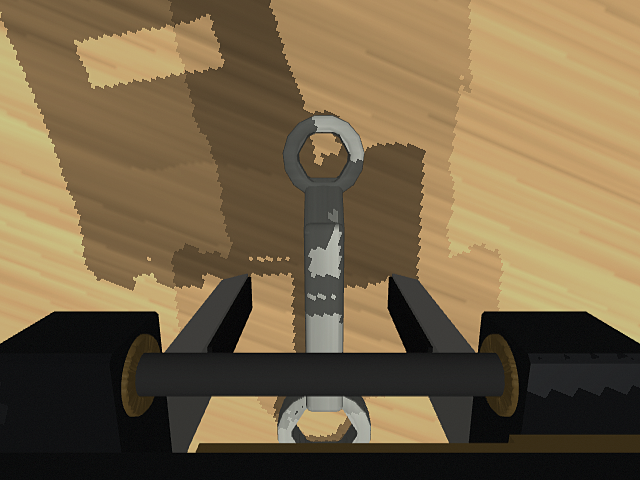

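View pics/s9c.png

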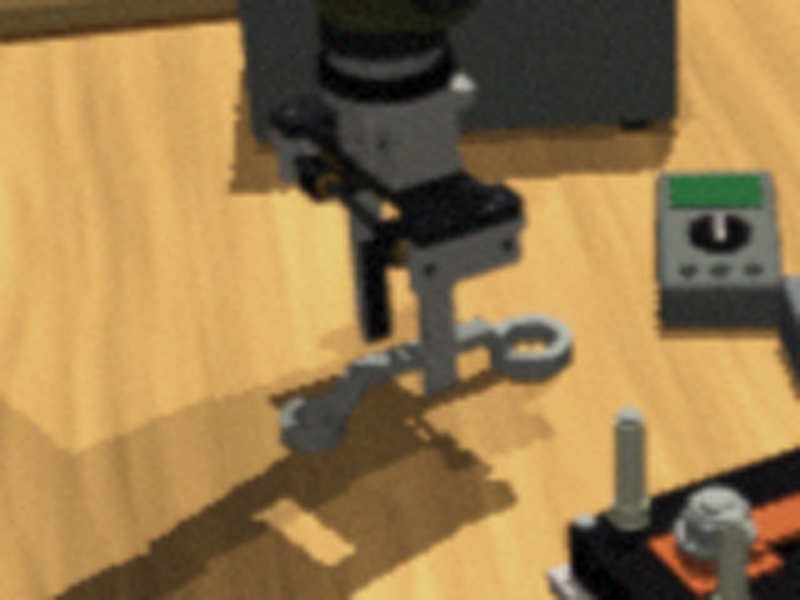

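jog_arm:
  rows: [0,0.001,-0.007,0,0,0,0.95,0,0,-0.005,0,0,0,0.95,0,0,0,0,0,0,0.95,0,0,0,0,0,0,0.95,0,0,0,0,0,0,0.95,0,0,0,0,0,0,0.95,0,0,0,0,0,0,0.95,0,0,0,0,0,0,0.95]
  squeeze: 60

```text
time_s: 10.1
ee_pos: [0.4216, 0.2866, -0.0098]
eef_rot: [-0.089, 1.57, 0.284]
force: [0.1, 0.6, 0.6]
grip_width: 0.0172
```

jog_arm:
  rows: [0,0,0,0,0,0,0.95,0,0,0,0,0,0,0.95,0,0,0.01,0,0,0,0.95,0,0,0.02,0,0,0,0.95,0,0,0.02,0,0,0,0.95,0,0,0,0,0,0,0.95]

```text
time_s: 10.6
ee_pos: [0.4229, 0.2874, 0.0434]
eef_rot: [0.159, 1.566, 0.532]
force: [0.0, 0.2, -2.9]
grip_width: 0.0172
```

```bash
python3 snap.py wrist w10;python3 snap.py side s10
python3 - <<'E'
from h import *
im,d,K,E=ld("s10")
cv2.imwrite("pics/s10c.png",cv2.resize(im[130:250,210:370][:,:,::-1],(800,600),interpolation=cv2.INTER_CUBIC))
E
```

```text
10.6 [0.4229 0.2874 0.0434] jaw yaw 111.35 down [ 0.004  0.002 -1.   ] F [ 0.   0.2 -2.9] w 0.0172 q [ 0.53  0.37  1.77  0.    0.99 -1.42]
10.65 [0.4222 0.287  0.0414] jaw yaw 111.34 down [ 0.003  0.002 -1.   ] F [-0.5  0.2 -5.1] w 0.0176 q [ 0.53  0.38  1.77  0.    0.99 -1.42]
```

View pics/w10.png

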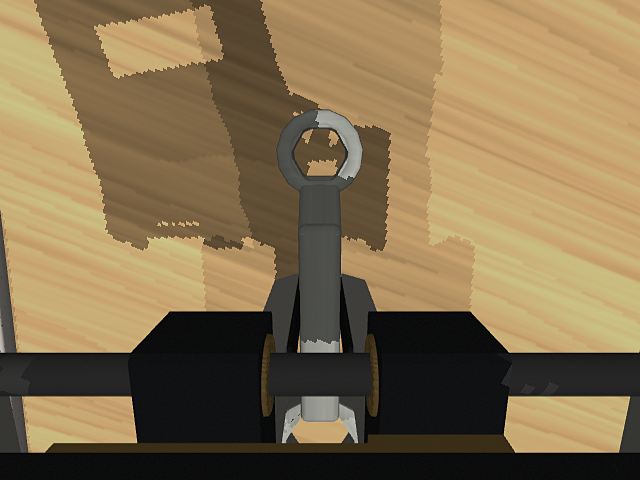

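View pics/s10c.png

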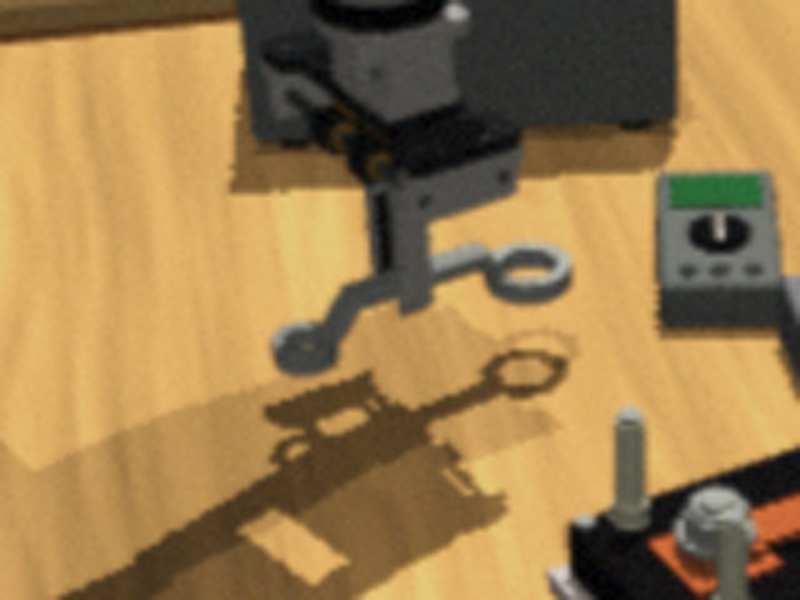

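```bash
cat > ringfit.py <<'E'
# side view: colour edge fit of ring by projecting model at ee-predicted pose
import sys
from h import *
def overlay(tag,ring,yaw,pitch,out,box,sc):
    im,d,K,E=ld(tag); a=im[:,:,::-1].copy(); a=cv2.resize(a[box[1]:box[3],box[0]:box[2]],None,fx=sc,fy=sc,interpolation=cv2.INTER_CUBIC)
    def dr(p,col):
        pts=[]
        for q in p:
            u,v=proj(q,K,E); pts.append(((u-box[0]+.5)*sc,(v-box[1]+.5)*sc))
        cv2.polylines(a,[np.array(pts,np.int32)],True,col,1,cv2.LINE_AA)
    t=np.linspace(0,2*np.pi,60)
    from scipy.spatial.transform import Rotation as R
    Rm=R.from_euler('zy',[yaw,pitch],degrees=True).as_matrix()
    ring=np.array(ring)
    dr([ring+Rm@[.0265*np.cos(s),.0265*np.sin(s),.015] for s in t],(0,0,255))
    dr([ring+Rm@[.0265*np.cos(s),.0265*np.sin(s),0] for s in t],(0,255,0))
    h=[.0165/np.cos(np.pi/6)*np.array([np.cos(s),np.sin(s)]) for s in np.pi/6+np.arange(6)*np.pi/3]
    dr([ring+Rm@[x,y,.015] for x,y in h],(255,0,0))
    dr([ring+Rm@[-.150+.0195*np.cos(s),.0195*np.sin(s),.015] for s in t],(0,0,255))
    cv2.imwrite(out,a)
E
python3 - <<'E'
from ringfit import *
c=np.radians(21.35)
r=[.4223+.0845*np.cos(c),.2871+.0845*np.sin(c),.052]; print(r)
overlay("s10",r,21.35,0,"pics/s10o.png",(250,165,340,215),8)
im,d,K,E=ld("s10"); W=world(d,K,E)
u,v=proj(r,K,E); print(u,v)
m=(abs(W[...,0]-r[0])<.035)&(abs(W[...,1]-r[1])<.04)&(W[...,2]>.04)&(W[...,2]<.09)
p=W[m]; print(len(p),p.min(0),p.max(0)); t=p[:,2]>np.percentile(p[:,2],60); print(p[t].mean(0),cv2.minEnclosingCircle(p[t][:,:2].astype(np.float32)))
E
```

```text
[np.float64(0.5010010925528341), np.float64(0.3178634203395892), 0.052]
315.11286148052096 186.0273355395833
194 [0.46638859 0.28925381 0.04963133] [0.52793496 0.34273999 0.08957894]
[0.49282174 0.30905835 0.07113028] ((0.49403640627861023, 0.31280770897865295), 0.032917264848947525)
```

View pics/s10o.png

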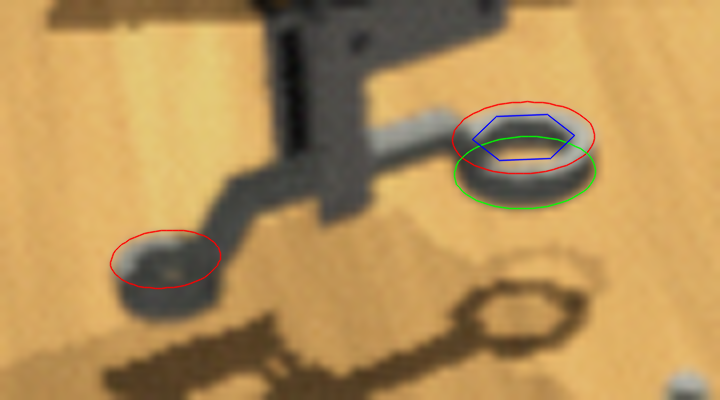

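jog_arm:
  rows: [0,0,0.03,0,0,0,0.95,0,0,0.03,0,0,0,0.95,0,0,0.03,0,0,0,0.95,0.005,-0.025,0,0,0,2,0.95,0.005,-0.025,0,0,0,2,0.95,0.005,-0.025,0,0,0,2,0.95,0.005,-0.025,0,0,0,2,0.95,0.005,-0.025,0,0,0,2.4,0.95]

```text
time_s: 11.37
ee_pos: [0.4459, 0.1602, 0.1284]
eef_rot: [2.858, 1.568, -2.869]
force: [1.2, -0.4, -5.4]
grip_width: 0.0172
```

jog_arm:
  rows: [0.005,-0.025,0,0,0,0,0.95,0.005,-0.025,0,0,0,0,0.95,0.005,-0.025,0,0,0,0,0.95,0.005,-0.025,0,0,0,0,0.95,0.005,-0.025,0,0,0,0,0.95,0.002,-0.0215,0,0,0,0,0.95,0,0,0,0,0,0,0.95,0,0,0,0,0,0,0.95]

```text
time_s: 12.03
ee_pos: [0.4729, 0.0143, 0.1285]
eef_rot: [2.516, 1.568, 3.068]
force: [0.4, 0.6, -4.3]
grip_width: 0.0176
```

```bash
python3 snap.py side s11; python3 snap.py wrist w11;python3 snap.py top t11
python3 - <<'E'
from h import *
im,d,K,E=ld("t11")
cv2.imwrite("pics/t11c.png",cv2.resize(im[170:290,230:390][:,:,::-1],(800,600),interpolation=cv2.INTER_CUBIC))
im,d,K,E=ld("s11")
cv2.imwrite("pics/s11c.png",cv2.resize(im[170:290,270:430][:,:,::-1],(800,600),interpolation=cv2.INTER_CUBIC))
E
```

```text
12.0333 [0.4729 0.0143 0.1285] jaw yaw 121.63 down [-0.002  0.    -1.   ] F [ 0.4  0.6 -4.3] w 0.0176 q [-0.05  0.18  1.79  0.    1.17 -2.17]
12.0833 [0.473  0.015  0.1288] jaw yaw 121.69 down [-0.002  0.    -1.   ] F [-0.2  1.  -3.7] w 0.0171 q [-0.05  0.18  1.79  0.    1.17 -2.17]
12.1333 [0.473  0.0155 0.129 ] jaw yaw 121.75 down [-0.002  0.    -1.   ] F [ 0.   0.6 -4.1] w 0.0174 q [-0.04  0.18  1.79  0.    1.17 -2.17]
```

View pics/t11c.png

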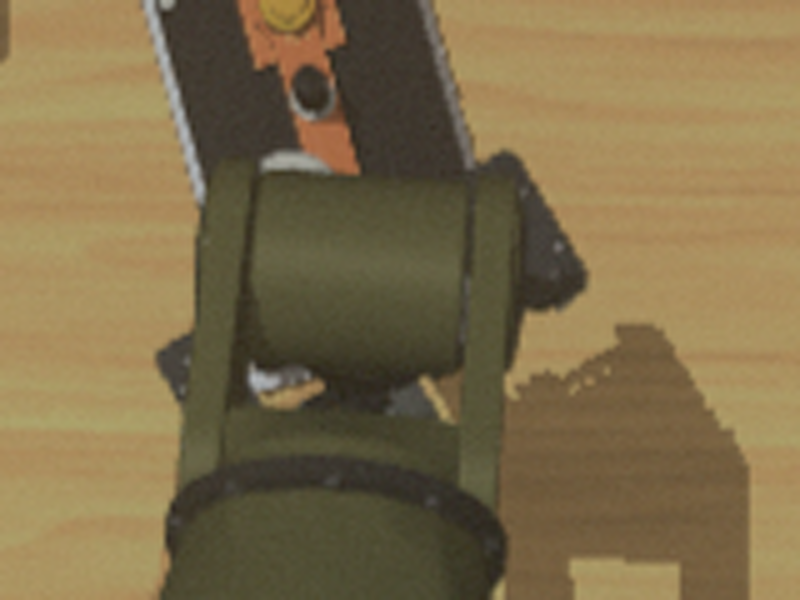

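View pics/s11c.png

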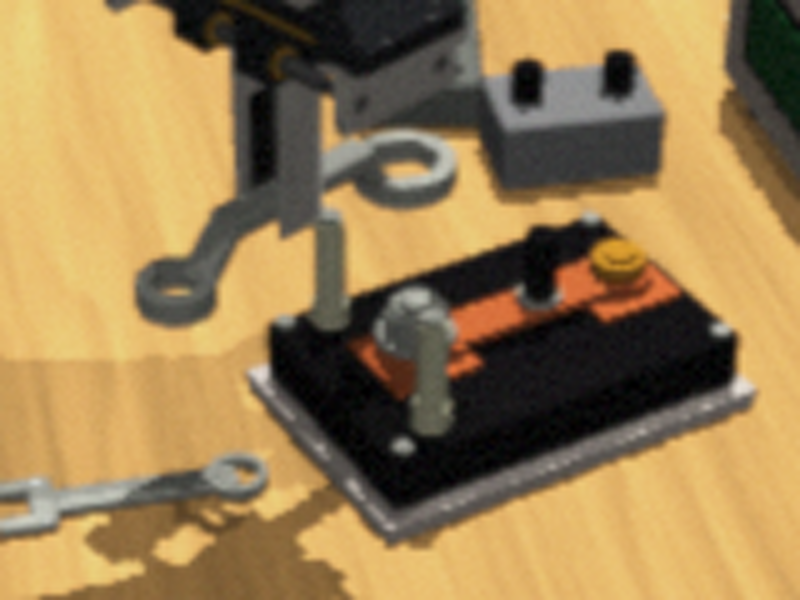

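View pics/w11.png

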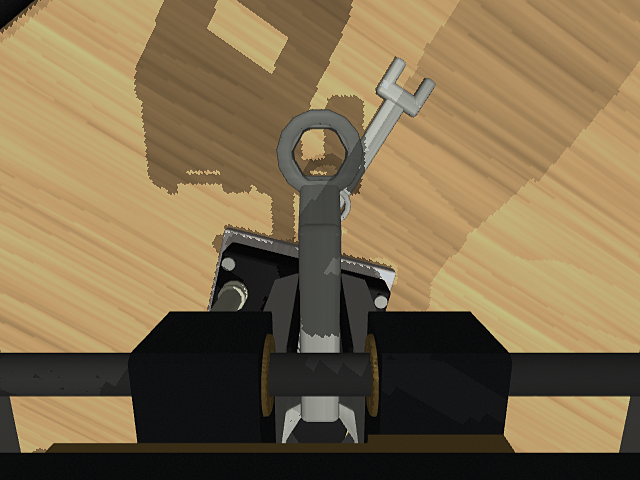

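jog_arm:
  rows: [0.0005,-0.013,0,0,0,0,0.95,0.0005,-0.012,0,0,0,0,0.95,0,0,0,0,0,0,0.95,0,0,0,0,0,0,0.95]

```text
time_s: 12.52
ee_pos: [0.4744, -0.0095, 0.1297]
eef_rot: [2.068, 1.57, 2.622]
force: [0.2, 0.3, -4.5]
grip_width: 0.0174
```

```bash
python3 snap.py side s12
python3 - <<'E'
from ringfit import *
from station import ctrl
o=ctrl.get_obs(); e=o['ee_pos']; print(e)
c=np.radians(31.75)
r=[e[0]+.0845*np.cos(c),e[1]+.0845*np.sin(c),e[2]+.0095]; print(r)
overlay("s12",r,31.75,0,"pics/s12o.png",(300,180,400,250),8)
E
```

```text
12.5167 [ 0.4744 -0.0095  0.1297] jaw yaw 121.74 down [-0.  0. -1.] F [ 0.2  0.3 -4.5] w 0.0174 q [-0.1   0.18  1.79  0.    1.17 -2.22]
[ 0.47440737 -0.00926681  0.12975754]
[np.float64(0.5462621332318983), np.float64(0.03519826506106267), np.float64(0.1392575417802901)]
```

View pics/s12o.png

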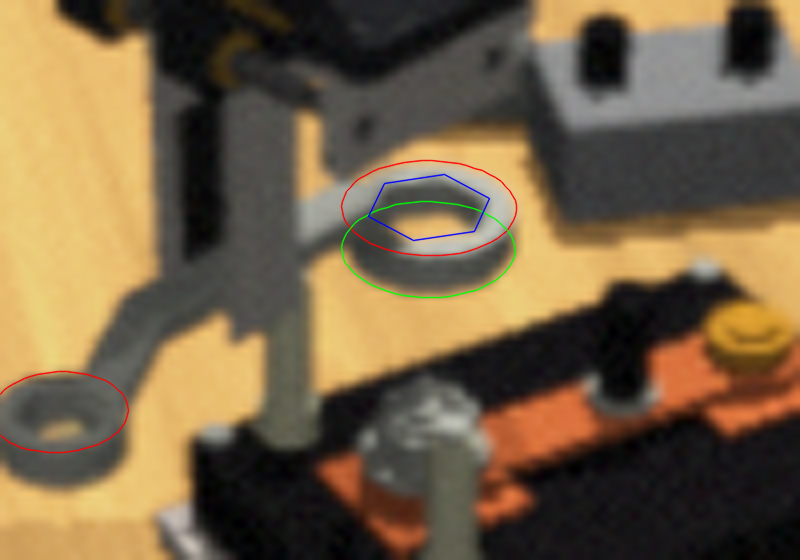

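Run:
```python
from h import *
im,d,K,E=ld("s12"); sc=12; box=(340,220,400,262)
a=cv2.resize(im[box[1]:box[3],box[0]:box[2]][:,:,::-1],None,fx=sc,fy=sc,interpolation=cv2.INTER_CUBIC)
def dr(p,col):
    pts=[((proj(q,K,E)[0]-box[0]+.5)*sc,(proj(q,K,E)[1]-box[1]+.5)*sc) for q in p]
    cv2.polylines(a,[np.array(pts,np.int32)],True,col,1,cv2.LINE_AA)
n=np.array([.546,.035]); 
h=[n+.015/np.cos(np.pi/6)*np.array([np.cos(s),np.sin(s)]) for s in np.radians(1.8)+np.arange(6)*np.pi/3]
dr([[*p,.064] for p in h],(0,255,0)); dr([[*p,.077] for p in h],(0,255,255))
t=np.linspace(0,6.28,60)
for px,py in [(.5106,.0765),(.5404,-.02)]: dr([[px+.008*np.cos(s),py+.008*np.sin(s),.113] for s in t],(255,0,255))
dr([[n[0]+.01*np.cos(s),n[1]+.01*np.sin(s),.084] for s in t],(255,255,0))
k=(.6185,.0565); dr([[k[0]+.009*np.cos(s),k[1]+.009*np.sin(s),.097] for s in t],(255,0,255))
cv2.imwrite("pics/s12n.png",a)
```

```text
(no output)
```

View pics/s12n.png

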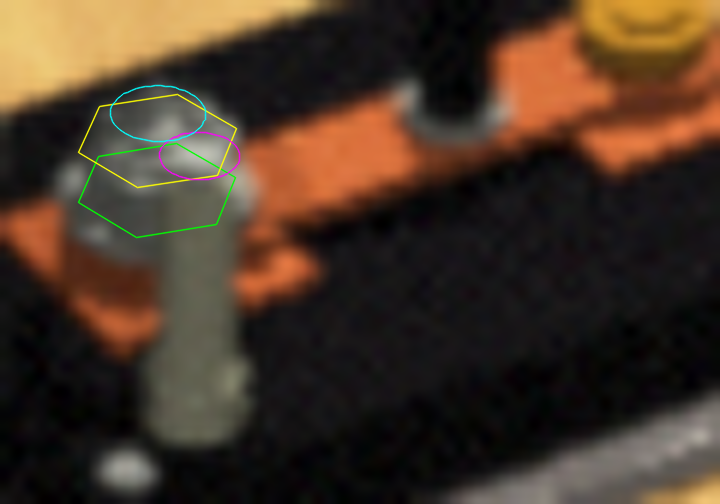

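jog_arm:
  rows: [0,0,-0.02,0,0,0,0.95,0,0,-0.02,0,0,0,0.95,0,0,-0.006,0,0,0,0.95,0,0,-0.004,0,0,0,0.95,0,0,-0.004,0,0,0,0.95,0,0,0,0,0,0,0.95]

```text
time_s: 13.07
ee_pos: [0.4746, -0.0097, 0.076]
eef_rot: [-0.209, 1.571, 0.346]
force: [0.4, 0.7, -5.3]
grip_width: 0.0173
```

jog_arm:
  rows: [0,0,-0.003,0,0,0,0.95,0,0,-0.003,0,0,0,0.95,0,0,-0.002,0,0,0,0.95,0,0,-0.002,0,0,0,0.95,0,0,0,0,0,0,0.95]

```text
time_s: 13.48
ee_pos: [0.4744, -0.01, 0.0656]
eef_rot: [2.471, 1.57, 3.025]
force: [-0.4, 0.2, -4.8]
grip_width: 0.0169
```

jog_arm:
  rows: [0,0,-0.003,0,0,0,0.95,0,0,-0.003,0,0,0,0.95,0,0,-0.002,0,0,0,0.95,0,0,-0.001,0,0,0,0.95,0,0,0,0,0,0,0.95]

```text
time_s: 13.9
ee_pos: [0.4744, -0.01, 0.0566]
eef_rot: [2.472, 1.57, 3.026]
force: [-0.2, -0.4, -4.6]
grip_width: 0.017
```

jog_arm:
  rows: [0,0,-0.001,0,0,0,0.95,0,0,-0.001,0,0,0,0.95,0,0,-0.0005,0,0,0,0.95,0,0,0,0,0,0,0.95]

```text
time_s: 14.23
ee_pos: [0.4745, -0.01, 0.0544]
eef_rot: [2.884, 1.571, -2.846]
force: [-1.7, -1.3, -3.3]
grip_width: 0.0176
```

```bash
python3 snap.py side s13
python3 - <<'E'
from ringfit import *
from station import ctrl
o=ctrl.get_obs(); e=o['ee_pos']; print(e)
c=np.radians(31.75)
r=[e[0]+.0845*np.cos(c),e[1]+.0845*np.sin(c),e[2]+.0095]; print(r)
overlay("s13",r,31.75,0,"pics/s13o.png",(300,180,400,250),8)
E
```

```text
14.2333 [ 0.4745 -0.01    0.0544] jaw yaw 121.74 down [-0. -0. -1.] F [-1.7 -1.3 -3.3] w 0.0176 q [-0.1   0.29  1.86 -0.    0.99 -2.22]
[ 0.47451267 -0.01003719  0.05446813]
[np.float64(0.5463674327227972), np.float64(0.034427889302868345), np.float64(0.06396812697077052)]
```

View pics/s13o.png

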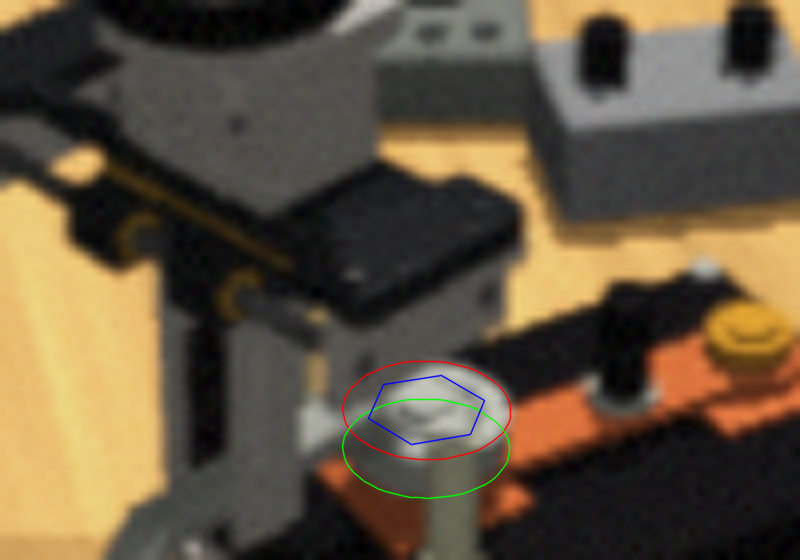

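```bash
cat > arc.py <<'E'
import numpy as np,sys
def arc(y0,dy,n,L=.0845):
    out=[]
    for i in range(n):
        a,b=np.radians(y0+i*dy),np.radians(y0+(i+1)*dy)
        out.append((round(L*(np.cos(a)-np.cos(b)),4),round(L*(np.sin(a)-np.sin(b)),4)))
    return out
if __name__=="__main__":
    a=sys.argv; print(arc(float(a[1]),float(a[2]),int(a[3])))
E
python3 arc.py 31.75 -4 16
```

```text
[(np.float64(-0.0029), np.float64(0.0051)), (np.float64(-0.0026), np.float64(0.0053)), (np.float64(-0.0022), np.float64(0.0055)), (np.float64(-0.0018), np.float64(0.0056)), (np.float64(-0.0014), np.float64(0.0057)), (np.float64(-0.001), np.float64(0.0058)), (np.float64(-0.0006), np.float64(0.0059)), (np.float64(-0.0002), np.float64(0.0059)), (np.float64(0.0002), np.float64(0.0059)), (np.float64(0.0006), np.float64(0.0059)), (np.float64(0.001), np.float64(0.0058)), (np.float64(0.0015), np.float64(0.0057)), (np.float64(0.0018), np.float64(0.0056)), (np.float64(0.0022), np.float64(0.0055)), (np.float64(0.0026), np.float64(0.0053)), (np.float64(0.003), np.float64(0.0051))]
```

jog_arm:
  rows: [-0.0029,0.0051,0,0,0,-4,0.95,-0.0026,0.0053,0,0,0,-4,0.95,-0.0022,0.0055,0,0,0,-4,0.95,-0.0018,0.0056,0,0,0,-4,0.95,0,0,0,0,0,0,0.95]

```text
time_s: 14.7
ee_pos: [0.4644, 0.0119, 0.0544]
eef_rot: [3.074, 1.57, -2.937]
force: [-6.1, -2.7, -1.9]
grip_width: 0.0172
```

jog_arm:
  rows: [-0.0012,0.0057,0,0,0,-4,0.95,-0.001,0.0058,0,0,0,-4,0.95,-0.0006,0.0059,0,0,0,-4,0.95,-0.0002,0.0059,0,0,0,-4,0.95,0.0002,0.0059,0,0,0,-4,0.95,0,0,0,0,0,0,0.95]

```text
time_s: 15.2
ee_pos: [0.4615, 0.041, 0.0543]
eef_rot: [-2.977, 1.569, -3.053]
force: [-7.6, -1.8, -1.3]
grip_width: 0.0173
```

```bash
python3 snap.py side s14
```

```text
15.2 [0.4615 0.041  0.0543] jaw yaw 85.67 down [-0.002 -0.    -1.   ] F [-7.6 -1.8 -1.3] w 0.0173 q [ 0.01  0.27  1.89 -0.    0.99 -1.49]
```

View pics/s14.png

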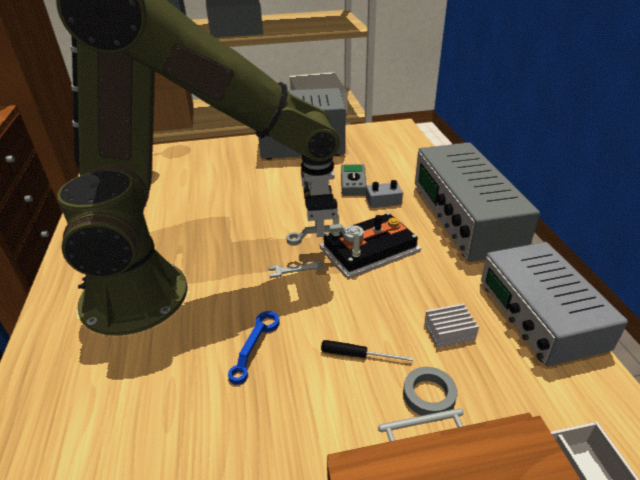

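jog_arm:
  rows: [0.0002,0.0059,0,0,0,-4,0.95,0.0008,0.0058,0,0,0,-4,0.95,0.0013,0.0057,0,0,0,-4,0.95,0.0018,0.0056,0,0,0,-4,0.95,0.0022,0.0055,0,0,0,-4,0.95,0.0013,0.0026,0,0,0,-2,0.95,0,0,0,0,0,0,0.95]

```text
time_s: 15.83
ee_pos: [0.4699, 0.072, 0.0543]
eef_rot: [-2.683, 1.57, -3.14]
force: [-3.7, -1.1, -3.2]
grip_width: 0.017
```

```bash
python3 snap.py side s15;  python3 - <<'E'
from h import *
im,d,K,E=ld("s15")
cv2.imwrite("pics/s15c.png",cv2.resize(im[170:260,280:400][:,:,::-1],(800,600),interpolation=cv2.INTER_CUBIC))
E
```

```text
15.8333 [0.4699 0.072  0.0543] jaw yaw 63.81 down [-0.001 -0.    -1.   ] F [-3.7 -1.1 -3.2] w 0.017 q [ 0.07  0.29  1.86  0.    0.99 -1.04]
```

View pics/s15c.png

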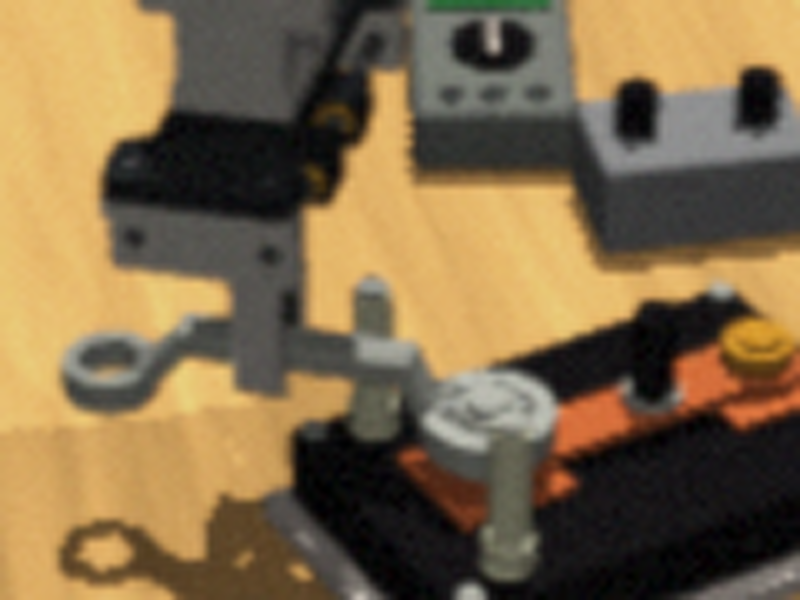

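```bash
python3 arc.py -20.2 6 10
```

```text
[(np.float64(-0.0026), np.float64(-0.0084)), (np.float64(-0.0017), np.float64(-0.0087)), (np.float64(-0.0008), np.float64(-0.0088)), (np.float64(0.0001), np.float64(-0.0088)), (np.float64(0.001), np.float64(-0.0088)), (np.float64(0.002), np.float64(-0.0086)), (np.float64(0.0029), np.float64(-0.0084)), (np.float64(0.0037), np.float64(-0.008)), (np.float64(0.0045), np.float64(-0.0076)), (np.float64(0.0053), np.float64(-0.0071))]
```

jog_arm:
  rows: [-0.0017,-0.0041,0,0,0,3,0.95,-0.0018,-0.004,0,0,0,3,0.95,0,0,0.002,0,0,0,0.95,0,0,0.005,0,0,0,0.95,0,0,0.011,0,0,0,0.95,0,0,0.022,0,0,0,0.95,0,0,0,0,0,0,0.95]

```text
time_s: 16.47
ee_pos: [0.4684, 0.0639, 0.098]
eef_rot: [0.433, 1.565, 0.079]
force: [0.4, -0.1, -4.2]
grip_width: 0.0175
```

jog_arm:
  rows: [-0.0026,-0.0084,0,0,0,6,0.95,-0.0017,-0.0087,0,0,0,6,0.95,-0.0008,-0.0088,0,0,0,6,0.95,0.0001,-0.0088,0,0,0,6,0.95,0.001,-0.0088,0,0,0,6,0.95,0.002,-0.0086,0,0,0,6,0.95,0.0029,-0.0084,0,0,0,6,0.95,0,0,0,0,0,0,0.95]

```text
time_s: 17.13
ee_pos: [0.4676, 0.0023, 0.0941]
eef_rot: [-0.819, 1.57, -0.436]
force: [-0.1, -0.2, -4.8]
grip_width: 0.0174
```

jog_arm:
  rows: [0.0037,-0.008,0,0,0,6,0.95,0.0045,-0.0076,0,0,0,6,0.95,0.0053,-0.0071,0,0,0,6,0.95,0,0,0,0,0,0,0.95,0,0,0,0,0,0,0.95]

```text
time_s: 17.55
ee_pos: [0.4806, -0.0192, 0.0941]
eef_rot: [1.837, 1.57, 2.524]
force: [-0.0, 1.0, -4.2]
grip_width: 0.0172
```

```bash
python3 snap.py side s16;  python3 - <<'E'
from h import *
from station import ctrl
o=ctrl.get_obs(); print(o['ee_pos'])
from scipy.spatial.transform import Rotation as R
M=R.from_euler('xyz',o['eef_rot']).as_matrix(); y=np.arctan2(M[1,1],M[0,1])-np.pi/2; print(np.degrees(y), o['ee_pos'][:2]+.0845*np.array([np.cos(y),np.sin(y)]))
im,d,K,E=ld("s16")
cv2.imwrite("pics/s16c.png",cv2.resize(im[190:265,300:400][:,:,::-1],(800,600),interpolation=cv2.INTER_CUBIC))
E
```

```text
17.55 [ 0.4806 -0.0192  0.0941] jaw yaw 129.37 down [-0.  0. -1.] F [-0.   1.  -4.2] w 0.0172 q [-0.12  0.24  1.81  0.    1.09 -2.37]
[ 0.4804154  -0.01901119  0.09412927]
39.40318394061628 [0.54570841 0.03462716]
```

View pics/s16c.png

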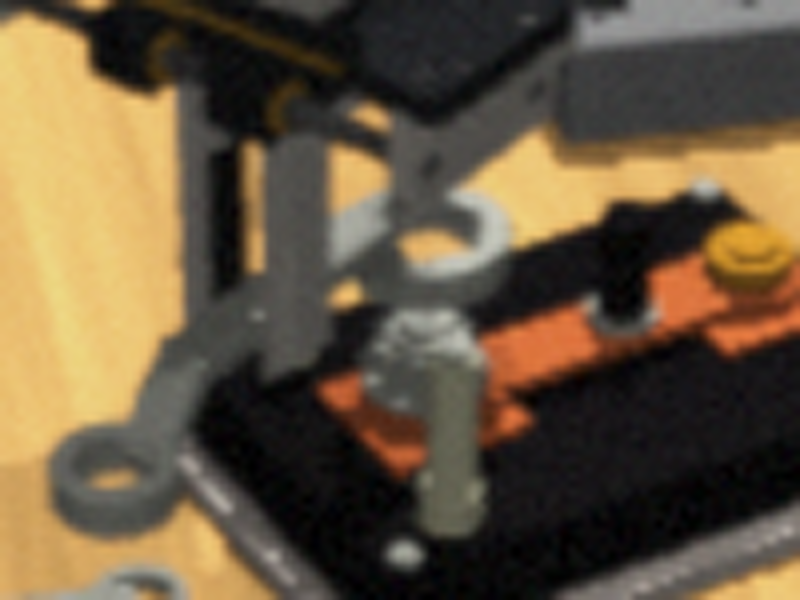

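jog_arm:
  rows: [0,0,-0.012,0,0,0,0.95,0,0,-0.008,0,0,0,0.95,0,0,-0.003,0,0,0,0.95,0,0,-0.003,0,0,0,0.95,0,0,-0.002,0,0,0,0.95,0,0,0,0,0,0,0.95]

```text
time_s: 18.1
ee_pos: [0.4806, -0.0194, 0.0662]
eef_rot: [2.332, 1.57, 3.025]
force: [0.7, -0.1, -4.6]
grip_width: 0.0174
```

Underside is at about .075 with no contact, so the hex has been entered.

jog_arm:
  rows: [0,0,-0.003,0,0,0,0.95,0,0,-0.003,0,0,0,0.95,0,0,-0.003,0,0,0,0.95,0,0,-0.002,0,0,0,0.95,0,0,-0.001,0,0,0,0.95,0,0,0,0,0,0,0.95]

```text
time_s: 18.6
ee_pos: [0.4807, -0.02, 0.0547]
eef_rot: [-2.303, 1.57, -1.61]
force: [-5.6, -5.0, 5.4]
grip_width: 0.0174
```

```bash
python3 snap.py side s17;  python3 - <<'E'
from h import *
im,d,K,E=ld("s17")
cv2.imwrite("pics/s17c.png",cv2.resize(im[190:265,300:400][:,:,::-1],(800,600),interpolation=cv2.INTER_CUBIC))
E
python3 arc.py 39.4 -5 10
```

```text
18.6 [ 0.4807 -0.02    0.0547] jaw yaw 129.73 down [-0.    -0.001 -1.   ] F [-5.6 -5.   5.4] w 0.0174 q [-0.12  0.3   1.84 -0.    1.   -2.38]
[(np.float64(-0.0044), np.float64(0.0059)), (np.float64(-0.0039), np.float64(0.0063)), (np.float64(-0.0033), np.float64(0.0066)), (np.float64(-0.0027), np.float64(0.0068)), (np.float64(-0.0021), np.float64(0.0071)), (np.float64(-0.0015), np.float64(0.0072)), (np.float64(-0.0009), np.float64(0.0073)), (np.float64(-0.0002), np.float64(0.0074)), (np.float64(0.0004), np.float64(0.0074)), (np.float64(0.001), np.float64(0.0073))]
```

View pics/s17c.png

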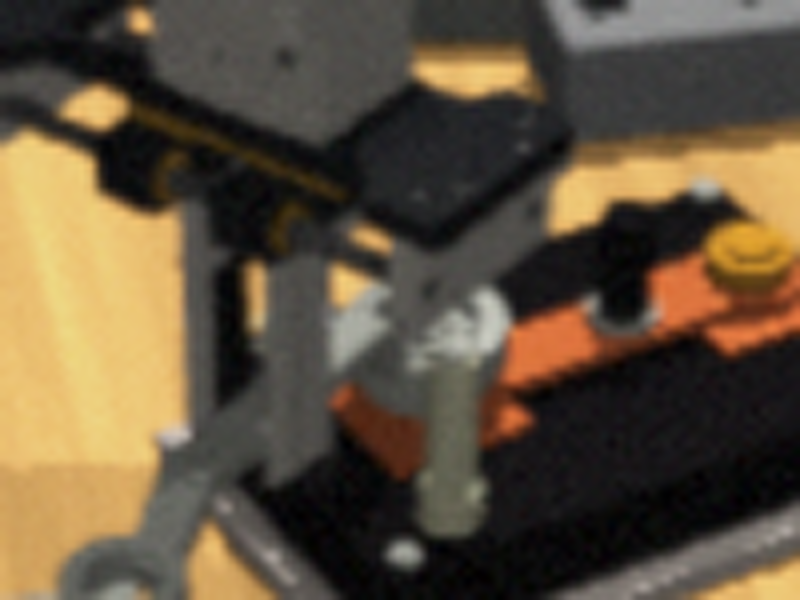

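jog_arm:
  rows: [-0.0044,0.0059,0,0,0,-5,0.95,-0.0039,0.0063,0,0,0,-5,0.95,-0.0033,0.0066,0,0,0,-5,0.95,-0.0027,0.0068,0,0,0,-5,0.95,-0.0021,0.0071,0,0,0,-5,0.95,0,0,0,0,0,0,0.95]

```text
time_s: 19.15
ee_pos: [0.4635, 0.0136, 0.0543]
eef_rot: [-2.97, 1.569, -2.717]
force: [-6.7, -4.6, 1.0]
grip_width: 0.017
```

jog_arm:
  rows: [-0.0015,0.0072,0,0,0,-5,0.95,-0.0007,0.0044,0,0,0,-3,0.95,0,0,0,0,0,0,0.95]

```text
time_s: 19.4
ee_pos: [0.4613, 0.025, 0.0543]
eef_rot: [-2.884, 1.569, -2.769]
force: [-6.8, -3.2, 0.8]
grip_width: 0.0174
```

```bash
cat > st.py <<'E'
from station import ctrl
import numpy as np
from scipy.spatial.transform import Rotation as R
o=ctrl.get_obs(); M=R.from_euler('xyz',o['eef_rot']).as_matrix(); y=np.degrees(np.arctan2(M[1,1],M[0,1]))-90
e=o['ee_pos']; C=np.array([.546,.0346]); v=C-e[:2]
print(o['time_s'],e.round(4),"yaw",y.round(2),"geom yaw",np.degrees(np.arctan2(v[1],v[0])).round(2),np.linalg.norm(v).round(4),"F",o['force'].round(1),"M",o['moment'].round(2),"tau_nut",( o['moment'][2]+np.cross(e[:2]-C,o['force'][:2])).round(2),"down",M[:,0].round(3))
E
python3 st.py; python3 arc.py 6.7 -3 8
```

```text
19.4 [0.4613 0.025  0.0543] yaw 6.57 geom yaw 6.48 0.0852 F [-6.8 -3.2  0.8] M [-0.68  0.98  0.08] tau_nut 0.28 down [-0.002 -0.001 -1.   ]
[(np.float64(-0.0004), np.float64(0.0044)), (np.float64(-0.0002), np.float64(0.0044)), (np.float64(0.0001), np.float64(0.0044)), (np.float64(0.0003), np.float64(0.0044)), (np.float64(0.0005), np.float64(0.0044)), (np.float64(0.0008), np.float64(0.0044)), (np.float64(0.001), np.float64(0.0043)), (np.float64(0.0012), np.float64(0.0043))]st.py:6: DeprecationWarning: Arrays of 2-dimensional vectors are deprecated. Use arrays of 3-dimensional vectors instead. (deprecated in NumPy 2.0)
  print(o['time_s'],e.round(4),"yaw",y.round(2),"geom yaw",np.degrees(np.arctan2(v[1],v[0])).round(2),np.linalg.norm(v).round(4),"F",o['force'].round(1),"M",o['moment'].round(2),"tau_nut",( o['moment'][2]+np.cross(e[:2]-C,o['force'][:2])).round(2),"down",M[:,0].round(3))
```

jog_arm:
  rows: [-0.0004,0.0044,0,0,0,-3,0.95,-0.0002,0.0044,0,0,0,-3,0.95,0,0,0,0,0,0,0.95]

```text
time_s: 19.65
ee_pos: [0.4608, 0.0338, 0.0542]
eef_rot: [-2.852, 1.569, -2.842]
force: [-7.2, -4.0, -0.3]
grip_width: 0.0176
```

```bash
python3 -W ignore st.py
```

```text
19.65 [0.4608 0.0338 0.0542] yaw 0.57 geom yaw 0.57 0.0852 F [-7.2 -4.  -0.3] M [-0.54  0.98  0.01] tau_nut 0.34 down [-0.002 -0.001 -1.   ]
```

jog_arm:
  rows: [0.0001,0.0044,0,0,0,-3,0.95,0,0,0,0,0,0,0.95]

```text
time_s: 19.82
ee_pos: [0.4608, 0.0381, 0.0542]
eef_rot: [-2.858, 1.569, -2.9]
force: [-7.1, -2.6, 0.4]
grip_width: 0.0172
```

```bash
python3 -W ignore st.py
```

```text
19.8167 [0.4608 0.0381 0.0542] yaw -2.42 geom yaw -2.36 0.0853 F [-7.1 -2.6  0.4] M [-0.55  1.04  0.03] tau_nut 0.28 down [-0.002 -0.    -1.   ]
```

jog_arm:
  rows: [0.0003,0.0044,0,0,0,-3,0.95,0,0,0,0,0,0,0.95]

```text
time_s: 19.98
ee_pos: [0.4611, 0.0425, 0.0542]
eef_rot: [-2.843, 1.569, -2.938]
force: [-7.4, -2.2, 0.3]
grip_width: 0.0176
```

```bash
python3 -W ignore st.py
```

```text
19.9833 [0.4611 0.0425 0.0542] yaw -5.42 geom yaw -5.35 0.0852 F [-7.4 -2.2  0.3] M [-0.43  1.06  0.13] tau_nut 0.37 down [-0.002 -0.    -1.   ]
```

jog_arm:
  rows: [0.0004,0.0029,0,0,0,-2,0.95,0,0,0,0,0,0,0.95]

```text
time_s: 20.15
ee_pos: [0.4614, 0.0453, 0.0542]
eef_rot: [-2.796, 1.569, -2.924]
force: [-7.5, -1.6, 1.4]
grip_width: 0.0174
```

```bash
python3 -W ignore st.py
```

```text
20.15 [0.4614 0.0453 0.0542] yaw -7.36 geom yaw -7.23 0.0853 F [-7.5 -1.6  1.4] M [-0.49  1.19  0.08] tau_nut 0.3 down [-0.002 -0.    -1.   ]
```

jog_arm:
  rows: [0.0004,0.0029,0,0,0,-2,0.95,0,0,0,0,0,0,0.95]

```text
time_s: 20.32
ee_pos: [0.4618, 0.048, 0.0542]
eef_rot: [-2.627, 1.568, -2.791]
force: [-7.8, -4.6, 0.3]
grip_width: 0.0169
```

```bash
python3 -W ignore st.py
```

```text
20.3167 [0.4618 0.048  0.0542] yaw -9.35 geom yaw -9.07 0.0853 F [-7.8 -4.6  0.3] M [-0.78  1.22  0.2 ] tau_nut 0.69 down [-0.002 -0.001 -1.   ]
```

jog_arm:
  rows: [0.0003,0.0022,0,0,0,-1.5,0.95,0,0,0,0,0,0,0.95]

```text
time_s: 20.48
ee_pos: [0.4621, 0.0501, 0.0542]
eef_rot: [-2.513, 1.568, -2.702]
force: [-7.1, -4.9, 0.4]
grip_width: 0.0171
```

```bash
python3 -W ignore st.py
```

```text
20.4833 [0.4621 0.0501 0.0542] yaw -10.82 geom yaw -10.44 0.0853 F [-7.1 -4.9  0.4] M [-0.98  1.12  0.16] tau_nut 0.68 down [-0.002 -0.001 -1.   ]
```

jog_arm:
  rows: [0.0003,0.0022,0,0,0,-1.5,0.95,0,0,0,0,0,0,0.95]

```text
time_s: 20.65
ee_pos: [0.4626, 0.0522, 0.0542]
eef_rot: [-2.381, 1.569, -2.596]
force: [-7.0, -4.8, 0.2]
grip_width: 0.0174
```

```bash
python3 -W ignore st.py
```

```text
20.65 [0.4626 0.0522 0.0542] yaw -12.32 geom yaw -11.9 0.0853 F [-7.  -4.8  0.2] M [-1.01  0.99  0.26] tau_nut 0.78 down [-0.002 -0.001 -1.   ]
```

jog_arm:
  rows: [0.0004,0.0021,0,0,0,-1.5,0.95,0.0004,0.0021,0,0,0,-1.5,0.95,0,0,0,0,0,0,0.95]

```text
time_s: 20.9
ee_pos: [0.4635, 0.0563, 0.0542]
eef_rot: [-2.163, 1.569, -2.43]
force: [-4.0, -4.8, -0.8]
grip_width: 0.0174
```

```bash
python3 -W ignore st.py;python3 snap.py side s18;  python3 - <<'E'
from h import *
im,d,K,E=ld("s18")
cv2.imwrite("pics/s18c.png",cv2.resize(im[190:265,300:400][:,:,::-1],(800,600),interpolation=cv2.INTER_CUBIC))
E
```

```text
20.9 [0.4635 0.0563 0.0542] yaw -15.32 geom yaw -14.75 0.0853 F [-4.  -4.8 -0.8] M [-1.16  0.77  0.29] tau_nut 0.78 down [-0.002 -0.001 -1.   ]
20.9 [0.4635 0.0563 0.0542] jaw yaw 74.68 down [-0.002 -0.001 -1.   ] F [-4.  -4.8 -0.8] w 0.0174 q [ 0.04  0.27  1.88 -0.    0.99 -1.26]
```

View pics/s18c.png

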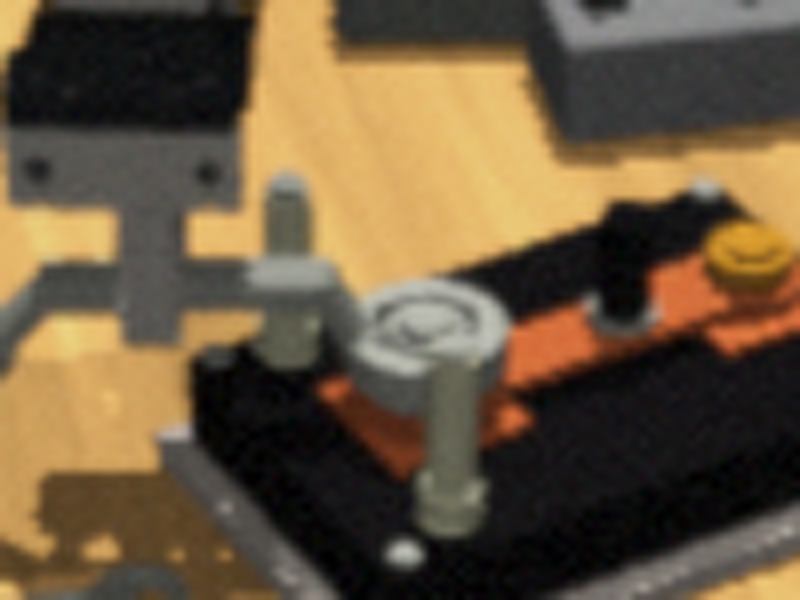

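Run:
```python
from ringfit import *
for yaw,n in [(-15.3,'a'),(-9,'b')]:
    overlay("s18",[.546,.0346,.064],yaw,0,f"pics/s18{n}.png",(275,195,375,250),8)
```

```text
(no output)
```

View pics/s18a.png

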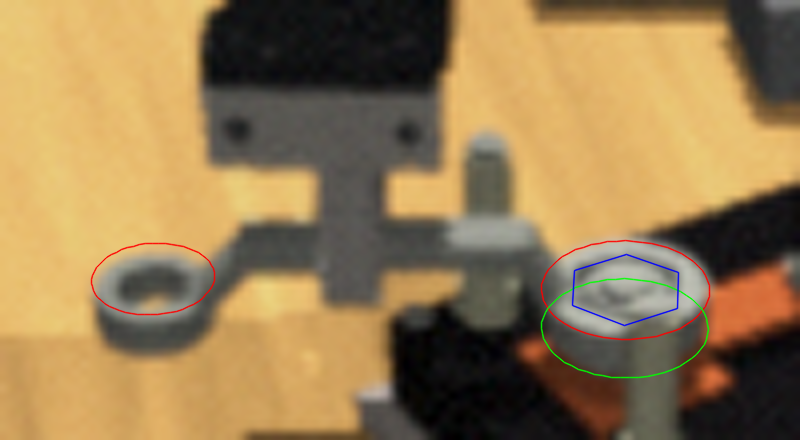

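jog_arm:
  rows: [0.0009,0.0042,0,0,0,-3,0.95,0,0,0,0,0,0,0.95]

```text
time_s: 21.12
ee_pos: [0.4649, 0.061, 0.0544]
eef_rot: [-1.862, 1.57, -2.183]
force: [-2.1, -1.4, -2.1]
grip_width: 0.0173
```

```bash
python3 -W ignore st.py
```

```text
21.1167 [0.4649 0.061  0.0544] yaw -18.38 geom yaw -18.02 0.0853 F [-2.1 -1.4 -2.1] M [-0.2   0.23  0.2 ] tau_nut 0.37 down [-0.    -0.001 -1.   ]
```

jog_arm:
  rows: [0.0011,0.0042,0,0,0,-3,0.95,0,0,0,0,0,0,0.95]

```text
time_s: 21.28
ee_pos: [0.4664, 0.0652, 0.0544]
eef_rot: [-0.414, 1.57, -0.786]
force: [1.9, -1.4, -3.5]
grip_width: 0.0172
```

```bash
python3 -W ignore st.py
```

```text
21.2833 [0.4664 0.0652 0.0544] yaw -21.33 geom yaw -21.0 0.0853 F [ 1.9 -1.4 -3.5] M [-0.5  -0.19  0.18] tau_nut 0.23 down [ 0. -0. -1.]
```

jog_arm:
  rows: [0.0013,0.0042,0,0,0,-3,0.95,0.0008,0.0028,0,0,0,-2,0.95,0,0,0,0,0,0,0.95]

```text
time_s: 21.53
ee_pos: [0.4693, 0.0719, 0.0547]
eef_rot: [0.234, 1.568, -0.225]
force: [5.8, -3.9, -6.2]
grip_width: 0.0171
```

```bash
python3 -W ignore st.py
```

```text
21.5333 [0.4693 0.0719 0.0547] yaw -26.26 geom yaw -25.97 0.0853 F [ 5.8 -3.9 -6.2] M [-0.94 -1.06  0.19] tau_nut 0.27 down [ 0.002 -0.001 -1.   ]
```

jog_arm:
  rows: [-0.0017,-0.0041,0,0,0,3,0.95,-0.0018,-0.004,0,0,0,3,0.95,0,0,0.003,0,0,0,0.95,0,0,0.006,0,0,0,0.95,0,0,0.012,0,0,0,0.95,0,0,0.025,0,0,0,0.95,0,0,0.03,0,0,0,0.95,0,0,0,0,0,0,0.95]

```text
time_s: 22.2
ee_pos: [0.4671, 0.0643, 0.1349]
eef_rot: [0.482, 1.563, 0.13]
force: [2.1, 0.3, -3.6]
grip_width: 0.0175
```

jog_arm:
  rows: [0.022,-0.018,0,0,0,0,0.95,0.022,-0.018,0,0,0,0,0.95,0.022,-0.018,0,0,0,0,0.95,0.022,-0.018,0,0,0,0,0.95,0.022,-0.018,0,0,0,0,0.95,0.022,-0.018,0,0,0,0,0.95,0,0,0,0,0,0,0.95]

```text
time_s: 22.78
ee_pos: [0.5986, -0.0467, 0.128]
eef_rot: [-2.777, 1.57, -3.132]
force: [-1.0, -0.8, -4.2]
grip_width: 0.0175
```

```bash
python3 snap.py wrist w19
```

```text
22.7833 [ 0.5986 -0.0467  0.128 ] jaw yaw 69.69 down [-0.001 -0.    -1.   ] F [-1.  -0.8 -4.2] w 0.0175 q [-0.14  0.46  1.43 -0.    1.25 -1.36]
```

View pics/w19.png

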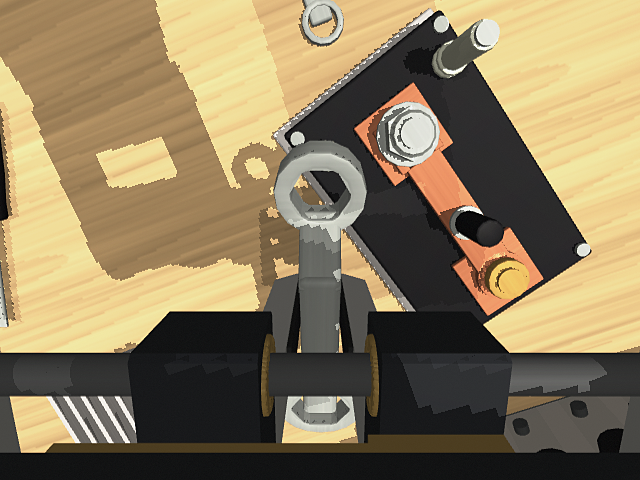

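Run:
```python
from h import *
im,d,K,E=ld("w19")
cv2.imwrite("pics/w19n.png",cv2.resize(im[87:177,353:463][:,:,::-1],(733,600),interpolation=cv2.INTER_CUBIC))
```

```text
(no output)
```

View pics/w19n.png

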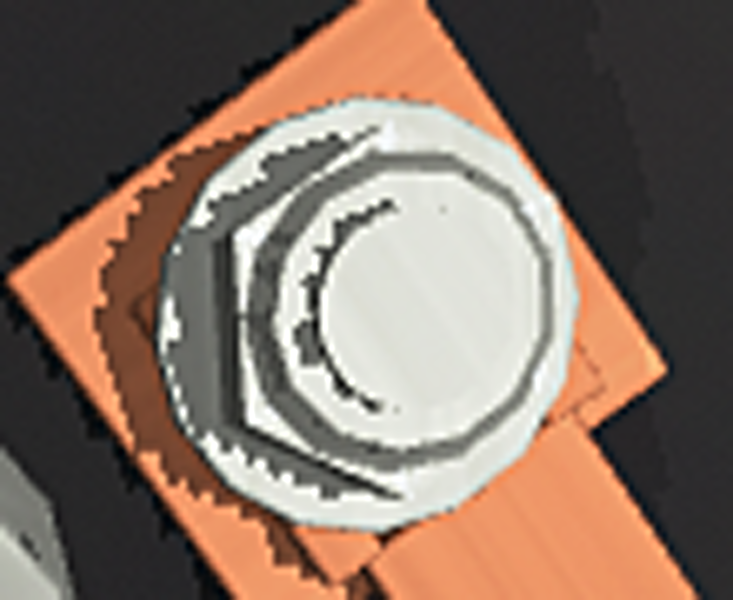

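Run:
```python
from h import *
im,d,K,E=ld("w19")
V=np.array([(388,128),(232,232),(245,415),(402,493)])/6.667+[353-.4,87-.4]
P=np.array([ray(u,v,.0775,K,E)[:2] for u,v in V]); print(P.round(4))
for i in range(3):
    e=P[i+1]-P[i]; print(np.linalg.norm(e), (np.degrees(np.arctan2(e[1],e[0]))+90)%60)
c=np.array([.546,.0346]); a=P-c; print(np.linalg.norm(a,axis=1),np.degrees(np.arctan2(a[:,1],a[:,0]))%60)
```

```text
[[0.5299 0.0382]
 [0.5337 0.022 ]
 [0.5498 0.018 ]
 [0.5617 0.0297]]
0.01668295140252532 12.914061965834236
0.016570073375418576 16.18850831871417
0.01675858495379173 14.372618727133357
[0.01647388 0.0176578  0.0170045  0.01646532] [47.2668061  45.66464678 42.74256916 42.81048033]
```

Run:
```python
from h import *
def meas(tag,ee,yaw):
    im,d,K,E=ld(tag); W=world(d,K,E); z=W[...,2]
    u,v=np.meshgrid(range(640),range(480)); m=(u>265)&(u<375)&(v>90)&(v<235)&(z>ee[2])&(z<ee[2]+.07)
    c,s=np.cos(np.radians(yaw)),np.sin(np.radians(yaw)); D=W[m]-ee
    q=np.stack([D[:,0]*c+D[:,1]*s,-D[:,0]*s+D[:,1]*c,D[:,2]],1)
    r=q[q[:,0]<-.05]; print(tag,len(q),q.min(0).round(4),q.max(0).round(4)); 
    for a in np.arange(-.09,-.0,.01):
        k=(q[:,0]>a)&(q[:,0]<a+.01)
        if k.any(): print(round(a,3),k.sum(),np.median(q[k],0).round(4),q[k].max(0)[2].round(4))
meas("w11",np.array([.473,.015,.1288]),31.7)
meas("w19",np.array([.5986,-.0467,.128]),-20.3)
```

```text
w11 5613 [-0.084  -0.0191  0.0097] [-0.0329  0.0194  0.0465]
-0.09 401 [-0.0814  0.0001  0.0242] 0.0264
-0.08 1210 [-0.0759  0.0001  0.0242] 0.0264
-0.07 873 [-0.0652  0.0105  0.0241] 0.0265
-0.06 1239 [-0.0543  0.0001  0.024 ] 0.0281
-0.05 1080 [-0.0449  0.0001  0.0322] 0.0389
-0.04 810 [-0.0366  0.0001  0.0424] 0.0465
w19 5583 [-0.0706 -0.0191  0.023 ] [-0.0315  0.0194  0.0494]
-0.08 51 [-0.0702  0.0002  0.0373] 0.039
-0.07 1697 [-0.0639  0.0002  0.0457] 0.0494
-0.06 1155 [-0.0558  0.001   0.0439] 0.0475
-0.05 1543 [-0.0437  0.0002  0.0381] 0.0432
-0.04 1137 [-0.0366  0.0002  0.0368] 0.0399
```

```bash
python3 snap.py side s19;  python3 - <<'E'
from h import *
im,d,K,E=ld("s19")
cv2.imwrite("pics/s19c.png",cv2.resize(im[170:290,300:460][:,:,::-1],(800,600),interpolation=cv2.INTER_CUBIC))
E
```

```text
22.8333 [ 0.5972 -0.0452  0.1279] jaw yaw 69.71 down [-0.002  0.001 -1.   ] F [ 0.1 -0.2 -4.8] w 0.0176 q [-0.14  0.45  1.44  0.    1.25 -1.35]
```

View pics/s19c.png

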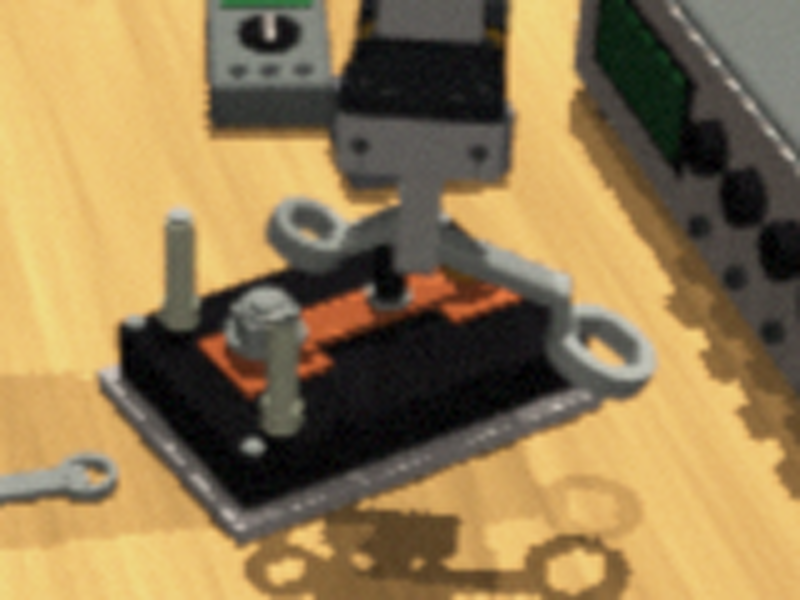

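jog_arm:
  rows: [0,0,0.025,0,0,0,0.95,0,0,0.025,0,0,0,0.95,-0.019,0.0225,0,0,0,5,0.95,-0.019,0.0225,0,0,0,5,0.95,-0.019,0.0225,0,0,0,5,0.95,-0.019,0.0225,0,0,0,5,0.95,-0.019,0.0225,0,0,0,5,0.95,-0.019,0.0225,0,0,0,5,0.95]

```text
time_s: 23.55
ee_pos: [0.4806, 0.0925, 0.1796]
eef_rot: [2.507, 1.57, 2.683]
force: [0.1, 0.3, -4.4]
grip_width: 0.0175
```

jog_arm:
  rows: [-0.019,0.0225,0,0,0,5,0.95,-0.019,0.0225,0,0,0,5,0.95,-0.019,0.0225,0,0,0,0,0.95,-0.016,0.0225,0,0,0,0,0.95,0,0,-0.03,0,0,0,0.95,0,0,-0.03,0,0,0,0.95,0,0,-0.02,0,0,0,0.95,0,0,0,0,0,0,0.95]

```text
time_s: 24.22
ee_pos: [0.4065, 0.1807, 0.0965]
eef_rot: [3.085, 1.564, -2.852]
force: [0.1, -1.1, -4.9]
grip_width: 0.0173
```

```bash
python3 -W ignore st.py; python3 snap.py side s20;  python3 - <<'E'
from h import *
im,d,K,E=ld("s20")
cv2.imwrite("pics/s20c.png",cv2.resize(im[150:270,230:390][:,:,::-1],(800,600),interpolation=cv2.INTER_CUBIC))
E
```

```text
24.2167 [0.4065 0.1807 0.0965] yaw 19.84 geom yaw -46.33 0.202 F [ 0.1 -1.1 -4.9] M [-0.02  0.16  0.  ] tau_nut 0.14 down [-0.006 -0.002 -1.   ]
24.2167 [0.4065 0.1807 0.0965] jaw yaw 109.84 down [-0.006 -0.002 -1.   ] F [ 0.1 -1.1 -4.9] w 0.0173 q [ 0.34  0.17  1.9   0.    1.08 -1.58]
```

View pics/s20c.png

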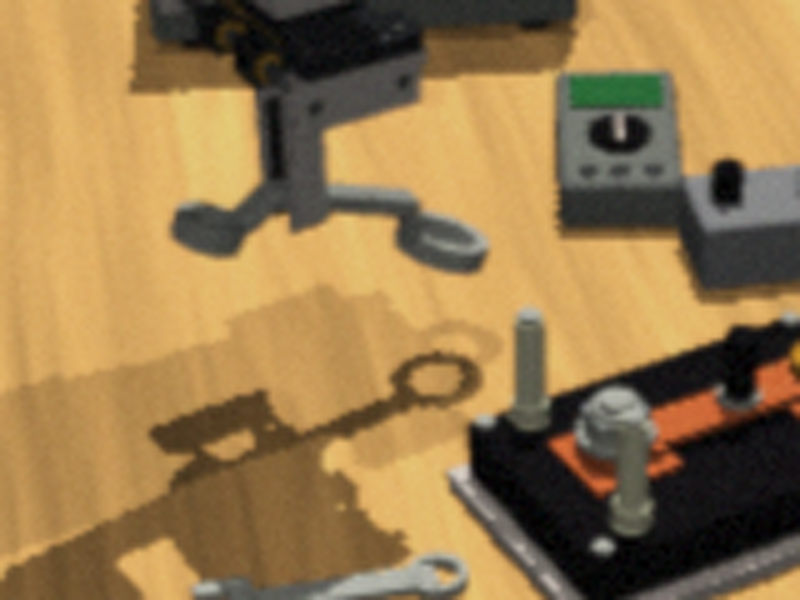

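jog_arm:
  rows: [0,0,-0.025,0,0,0,0.95,0,0,-0.025,0,0,0,0.95,0,0,-0.008,0,0,0,0.95,0,0,-0.008,0,0,0,0.95,0,0,-0.008,0,0,0,0.95,0,0,-0.008,0,0,0,0.95,0,0,-0.008,0,0,0,0.95,0,0,0,0,0,0,0.95]
  squeeze: 15

```text
time_s: 24.93
ee_pos: [0.4097, 0.1811, 0.0096]
eef_rot: [3.074, 1.571, -2.865]
force: [1.5, 1.6, -3.1]
grip_width: 0.0177
```

jog_arm:
  rows: [0,0,-0.006,0,0,0,0.95,0,0,-0.006,0,0,0,0.95,0,0,-0.003,0,0,0,0.95,0,0,0,0,0,0,0.95]

```text
time_s: 25.27
ee_pos: [0.4095, 0.181, -0.0052]
eef_rot: [-3.135, 1.57, -2.79]
force: [-0.5, -0.7, -2.1]
grip_width: 0.0181
```

```bash
python3 snap.py side s21;  python3 - <<'E'
from h import *
im,d,K,E=ld("s21")
cv2.imwrite("pics/s21c.png",cv2.resize(im[150:270,230:390][:,:,::-1],(800,600),interpolation=cv2.INTER_CUBIC))
E
```

```text
25.2667 [ 0.4095  0.181  -0.0052] jaw yaw 109.74 down [-0.001 -0.    -1.   ] F [-0.5 -0.7 -2.1] w 0.0181 q [ 0.33  0.34  1.96 -0.    0.84 -1.58]
```

View pics/s21c.png

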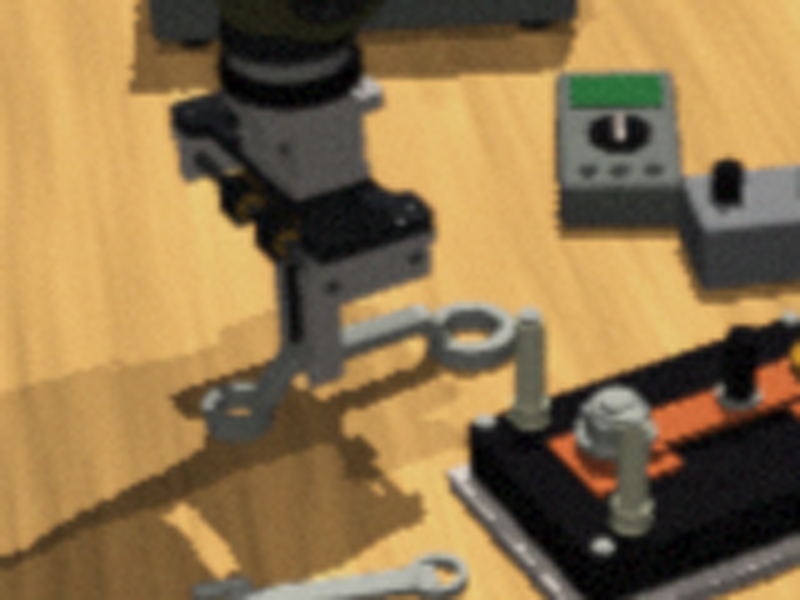

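jog_arm:
  rows: [0,0,0,0,0,0,0.3,0,0,0,0,0,0,0.3,0,0,0.03,0,0,0,0.3,0,0,0.04,0,0,-7,0.3,0,0,0.04,0,0,-7,0.3,0,0,0.04,0,0,-7,0.3,0,0,0,0,0,-7,0.3,0,0,0,0,0,-7,0.3]

```text
time_s: 25.98
ee_pos: [0.411, 0.1815, 0.1483]
eef_rot: [0.606, 1.565, 0.333]
force: [0.7, 0.1, -0.5]
grip_width: 0.0651
```

jog_arm:
  rows: [0,0,0,0,0,-7,0.3,0,0,0,0,0,-7,0.3,0,0,0,0,0,-7,0.3,0,0,0,0,0,-7,0.3,0,0,0,0,0,-7,0.3,0,0,0,0,0,-7,0.3,0,0,0,0,0,-7,0.3,0,0,0,0,0,-7,0.3]

```text
time_s: 26.65
ee_pos: [0.41, 0.1812, 0.1459]
eef_rot: [1.563, 1.57, 0.313]
force: [-0.5, 0.3, 0.0]
grip_width: 0.0662
```

jog_arm:
  rows: [0,0,0,0,0,-7,0.3,0,0,0,0,0,-7,0.3,0,0,0,0,0,-7,0.3,0,0,0,0,0,-7,0.3,0,0,0,0,0,-7,0.3,0,0,0,0,0,-7,0.3,0,0,0,0,0,-7,0.3,0,0,0,0,0,-7,0.3]

```text
time_s: 27.32
ee_pos: [0.4099, 0.1812, 0.1459]
eef_rot: [2.559, 1.57, 0.332]
force: [0.4, -0.3, 0.4]
grip_width: 0.0658
```

jog_arm:
  rows: [0,0,0,0,0,-7,0.3,0,0,0,0,0,-7,0.3,0,0,0,0,0,-7,0.3,0,0,0,0,0,-7,0.3,0,0,0,0,0,0,0.3]

```text
time_s: 27.73
ee_pos: [0.4099, 0.1812, 0.1459]
eef_rot: [3.033, 1.57, 0.318]
force: [0.0, 0.2, -0.2]
grip_width: 0.0658
```

```bash
python3 snap.py wrist w22
```

```text
27.7333 [0.4099 0.1812 0.1459] jaw yaw -65.6 down [ 0.001  0.    -1.   ] F [ 0.   0.2 -0.2] w 0.0658 q [ 0.33  0.11  1.84 -0.    1.19  1.48]
```

View pics/w22.png

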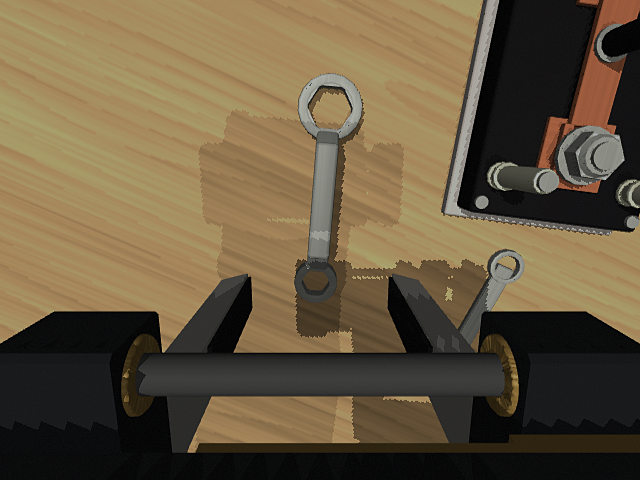

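```bash
cat > spfit.py <<'E'
from h import *
def spfit(tag,box,zs=(.031,.045),zr=(.010,.022)):
    im,d,K,E=ld(tag); W=world(d,K,E); z=W[...,2]
    u,v=np.meshgrid(range(640),range(480)); b=(u>box[0])&(u<box[2])&(v>box[1])&(v<box[3])
    p=W[b&(z>zs[0])&(z<zs[1])]; m=p.mean(0); _,_,V=np.linalg.svd(p[:,:2]-m[:2]); a=V[0]*np.sign(V[0][0])
    print("shank",m.round(4),"yaw",np.degrees(np.arctan2(a[1],a[0])).round(2))
    q=W[b&(z>zr[0])&(z<zr[1])]; t=(q[:,:2]-m[:2])@a
    for s in (t>.04,t<-.04): print(cv2.minEnclosingCircle(q[s][:,:2].astype(np.float32)),s.sum())
if __name__=="__main__":
    spfit("w22",(285,60,375,300))
E
python3 spfit.py
python3 - <<'E'
from h import *
im,d,K,E=ld("w22")
cv2.imwrite("pics/w22n.png",cv2.resize(im[110:200,530:640][:,:,::-1],(733,600),interpolation=cv2.INTER_CUBIC))
E
```

```text
shank [0.4364 0.1909 0.0348] yaw 19.74
((0.505139172077179, 0.21544042229652405), 0.026507209986448288) 1907
((0.3665459454059601, 0.1659124493598938), 0.021087700501084328) 828
```

View pics/w22n.png

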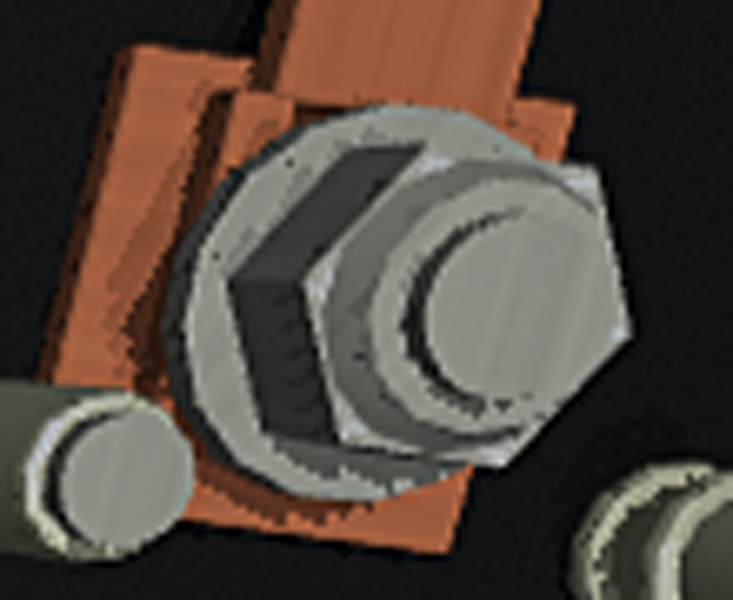

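Run:
```python
from h import *
im,d,K,E=ld("w22")
V=np.array([(425,152),(305,285),(340,440),(500,466),(631,338),(598,168)])/6.667+[530-.4,110-.4]
for z in (.0775,):
    P=np.array([ray(u,v,z,K,E)[:2] for u,v in V]); c=P.mean(0); print(P.round(4),c)
    a=P-c; A=np.degrees(np.arctan2(a[:,1],a[:,0])); print(np.linalg.norm(a,axis=1),A%60)
    for i in range(6):
        e=P[(i+1)%6]-P[i]; print(np.linalg.norm(e).round(4), (np.degrees(np.arctan2(e[1],e[0]))+90)%60)
V=np.array([(355,150),(230,280),(265,434)])/6.667+[530-.4,110-.4]
P=np.array([ray(u,v,.064,K,E)[:2] for u,v in V]); 
for i in range(2):
        e=P[(i+1)]-P[i]; print(np.linalg.norm(e).round(4), (np.degrees(np.arctan2(e[1],e[0]))+90)%60)
```

```text
[[0.5564 0.048 ]
 [0.5405 0.0518]
 [0.5289 0.0401]
 [0.5334 0.0237]
 [0.5497 0.0188]
 [0.5623 0.0314]] [0.54520183 0.03561663]
[0.01667752 0.01682595 0.01690803 0.01675476 0.0173732  0.01757341] [47.75074027 46.21259983 44.77041123 45.38030849 45.05745848 46.03489584]
0.0164 16.52807041605672
0.0165 15.242860409866466
0.017 15.52170677272268
0.017 13.409367843813186
0.0177 14.988705900257173
0.0176 19.399481724590714
0.0173 14.185762995676527
0.0172 14.996071549155488
```

jog_arm:
  rows: [0.0156,0.0057,-0.02,0,0,-4.7,0.3,0,0,-0.035,0,0,0,0.3,0,0,-0.035,0,0,0,0.3,0,0,-0.03,0,0,0,0.3,0,0,-0.02,0,0,0,0.3,0,0,-0.016,0,0,0,0.5,0,0,0,0,0,0,0.95,0,0,0,0,0,0,0.95]
  squeeze: 60

```text
time_s: 28.45
ee_pos: [0.4252, 0.1868, -0.0105]
eef_rot: [-0.027, 1.57, -2.815]
force: [-0.6, -0.6, 0.1]
grip_width: 0.049
```

jog_arm:
  rows: [0,0,0,0,0,0,0.95,0,0,0,0,0,0,0.95,0,0,0,0,0,0,0.95,0,0,0,0,0,0,0.95,0,0,0,0,0,0,0.95]

```text
time_s: 28.87
ee_pos: [0.4257, 0.1868, -0.01]
eef_rot: [3.007, 1.57, 0.216]
force: [-0.7, -0.7, 6.4]
grip_width: 0.0176
```

```bash
python3 snap.py wrist w23
```

```text
28.8667 [ 0.4257  0.1868 -0.01  ] jaw yaw -69.94 down [ 0.001  0.    -1.   ] F [-0.7 -0.7  6.4] w 0.0176 q [ 0.33  0.38  1.92 -0.    0.84  1.56]
```

View pics/w23.png

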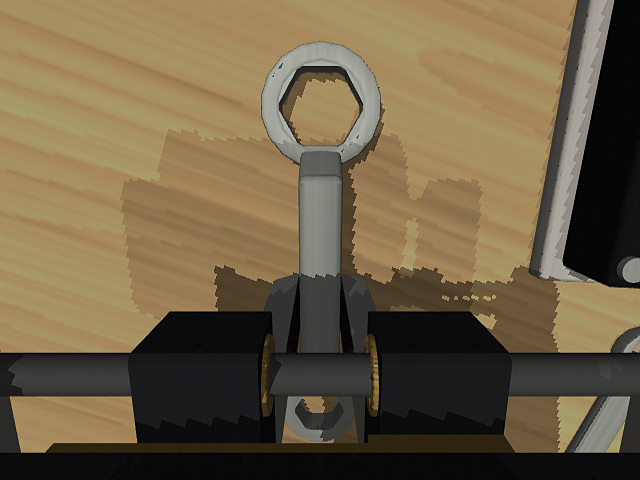

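jog_arm:
  rows: [0,0,0.02,0,0,0,0.95,0,0,0.035,0,0,0,0.95,0,0,0.035,0,0,0,0.95,0,0,0.035,0,0,-2.4,0.95,0,0,0.015,0,0,-2.4,0.95,0.0043,-0.0193,0,0,0,0,0.95,0.0043,-0.0193,0,0,0,0,0.95,0.0043,-0.0193,0,0,0,0,0.95]

```text
time_s: 29.58
ee_pos: [0.4379, 0.1283, 0.1294]
eef_rot: [-0.131, 1.57, -3.006]
force: [0.3, 0.4, -4.4]
grip_width: 0.0173
```

jog_arm:
  rows: [0.0043,-0.0193,0,0,0,0,0.95,0.0043,-0.0193,0,0,0,0,0.95,0.0043,-0.0193,0,0,0,0,0.95,0.0043,-0.0193,0,0,0,0,0.95,0.0043,-0.0193,0,0,0,0,0.95,0.0042,-0.0195,0,0,0,0,0.95,0,0,0,0,0,0,0.95]

```text
time_s: 30.17
ee_pos: [0.464, 0.0105, 0.129]
eef_rot: [0.194, 1.57, -2.683]
force: [-0.5, 0.5, -3.8]
grip_width: 0.0173
```

```bash
python3 snap.py wrist w24
```

```text
30.1667 [0.464  0.0105 0.129 ] jaw yaw -74.87 down [-0.001 -0.    -1.   ] F [-0.5  0.5 -3.8] w 0.0173 q [-0.06  0.16  1.82 -0.    1.16  1.25]
```

View pics/w24.png

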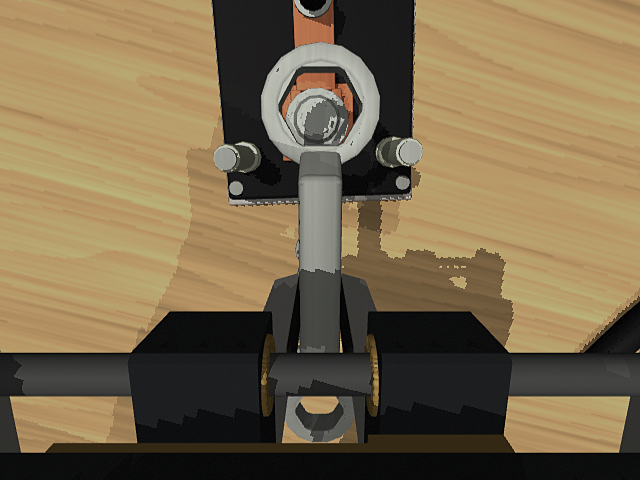

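```bash
cat > rc.py <<'E'
import sys
from h import *
from station import ctrl
def rc(tag,ztop,yaw):
    im,d,K,E=ld(tag); W=world(d,K,E); z=W[...,2]
    u,v=np.meshgrid(range(640),range(480)); b=(u>255)&(u<385)&(v>35)&(v<152)&(abs(z-ztop)<.008)
    p=W[b]; r=cv2.minEnclosingCircle(p[:,:2].astype(np.float32)); 
    A=np.c_[p[:,:2]-p[:,:2].mean(0),np.ones(len(p))]; k=np.linalg.lstsq(A,p[:,2],rcond=None)[0]
    print("ring",np.round(r[0],4),round(r[1],4),"ztop",np.median(p[:,2]).round(4),"slope along/lateral deg",np.degrees([k[0]*np.cos(yaw)+k[1]*np.sin(yaw),-k[0]*np.sin(yaw)+k[1]*np.cos(yaw)]).round(1))
if __name__=="__main__":
    rc(sys.argv[1],float(sys.argv[2]),np.radians(float(sys.argv[3])))
E
python3 rc.py w24 .1525 15.1; python3 -W ignore st.py
```

```text
ring [0.5458 0.0325] 0.0265 ztop 0.1521 slope along/lateral deg [-0.8  0. ]
30.2167 [0.4637 0.0117 0.129 ] yaw -164.87 geom yaw 15.52 0.0855 F [ 0.1  0.2 -4.9] M [ 0.01  0.24 -0.01] tau_nut -0.03 down [-0.001 -0.    -1.   ]
```

jog_arm:
  rows: [0,0.001,-0.02,0,0,0,0.95,0,0,-0.02,0,0,0,0.95,0,0,-0.008,0,0,0,0.95,0,0,-0.004,0,0,0,0.95,0,0,-0.004,0,0,0,0.95,0,0,-0.004,0,0,0,0.95,0,0,0,0,0,0,0.95]

```text
time_s: 30.8
ee_pos: [0.4639, 0.014, 0.0694]
eef_rot: [-1.856, 1.571, 1.552]
force: [-0.7, 0.2, -4.4]
grip_width: 0.0172
```

```bash
python3 snap.py wrist w25
python3 - <<'E'
from h import *
im,d,K,E=ld("w25")
cv2.imwrite("pics/w25n.png",cv2.resize(im[35:185,240:400][:,:,::-1],(640,600),interpolation=cv2.INTER_CUBIC))
E
```

```text
30.8 [0.4639 0.014  0.0694] jaw yaw -74.75 down [ 0.  0. -1.] F [-0.7  0.2 -4.4] w 0.0172 q [-0.05  0.24  1.88  0.    1.02  1.26]
```

View pics/w25n.png

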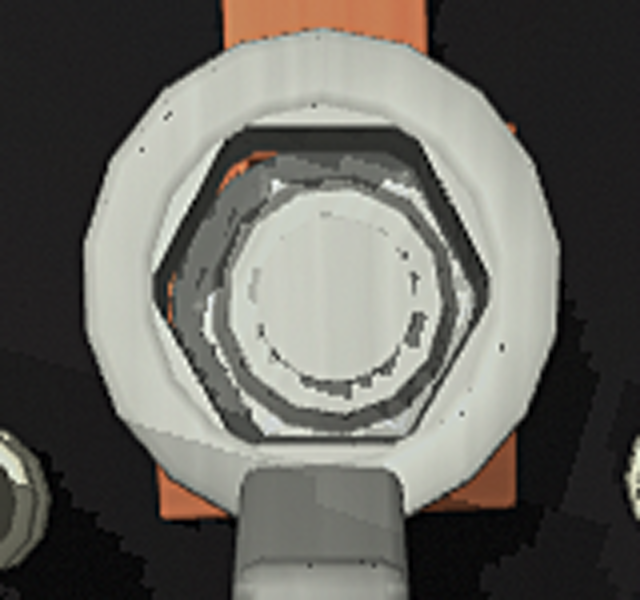

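jog_arm:
  rows: [0,-0.0016,0,0,0,0,0.95,0,0,-0.003,0,0,0,0.95,0,0,-0.003,0,0,0,0.95,0,0,-0.003,0,0,0,0.95,0,0,-0.003,0,0,0,0.95,0,0,-0.002,0,0,0,0.95,0,0,0,0,0,0,0.95]

```text
time_s: 31.43
ee_pos: [0.4636, 0.0123, 0.0549]
eef_rot: [-0.329, 1.57, 3.078]
force: [0.1, -0.4, -4.3]
grip_width: 0.0177
```

```bash
sed -i 's/-90$/+90/' st.py; python3 -W ignore st.py; python3 snap.py wrist w26
python3 - <<'E'
from h import *
im,d,K,E=ld("w26")
cv2.imwrite("pics/w26n.png",cv2.resize(im[35:185,240:400][:,:,::-1],(640,600),interpolation=cv2.INTER_CUBIC))
E
```

```text
31.4333 [0.4636 0.0123 0.0549] yaw 15.24 geom yaw 15.13 0.0853 F [ 0.1 -0.4 -4.3] M [-0.03  0.23  0.01] tau_nut 0.05 down [-0.001  0.    -1.   ]
31.4333 [0.4636 0.0123 0.0549] jaw yaw -74.76 down [-0.001  0.    -1.   ] F [ 0.1 -0.4 -4.3] w 0.0177 q [-0.05  0.27  1.89  0.    0.99  1.25]
```

View pics/w26n.png

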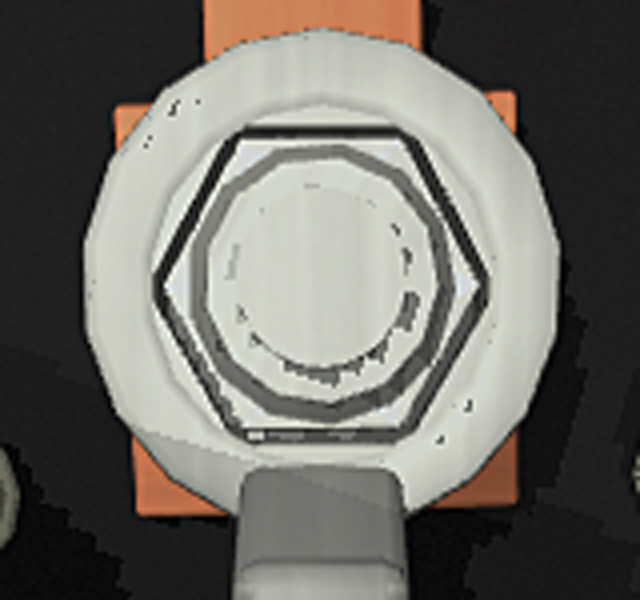

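```bash
python3 arc.py 15.2 -4 4
```

```text
[(np.float64(-0.0013), np.float64(0.0057)), (np.float64(-0.0009), np.float64(0.0058)), (np.float64(-0.0005), np.float64(0.0059)), (np.float64(-0.0001), np.float64(0.0059))]
```

jog_arm:
  rows: [-0.0014,0.0058,0,0,0,-4,0.95,-0.001,0.0058,0,0,0,-4,0.95,-0.0006,0.0059,0,0,0,-4,0.95,0,0,0,0,0,0,0.95]

```text
time_s: 31.82
ee_pos: [0.4612, 0.0304, 0.0556]
eef_rot: [-3.131, 1.57, 0.065]
force: [2.0, -0.7, -4.9]
grip_width: 0.0175
```

```bash
cat > look.py <<'E'
import sys,subprocess
t=sys.argv[1]
subprocess.run(["python3","-W","ignore","st.py"]); subprocess.run(["python3","snap.py","wrist",t])
from h import *
im,d,K,E=ld(t)
cv2.imwrite(f"pics/{t}n.png",cv2.resize(im[35:185,240:400][:,:,::-1],(640,600),interpolation=cv2.INTER_CUBIC))
E
python3 look.py w27
```

```text
31.8167 [0.4612 0.0304 0.0556] yaw 3.09 geom yaw 2.84 0.085 F [ 2.  -0.7 -4.9] M [-0.17  0.   -0.01] tau_nut 0.06 down [ 0.001  0.    -1.   ]
31.8167 [0.4612 0.0304 0.0556] jaw yaw -86.91 down [ 0.001  0.    -1.   ] F [ 2.  -0.7 -4.9] w 0.0175 q [-0.01  0.26  1.89  0.    0.99  1.5 ]
```

View pics/w27n.png

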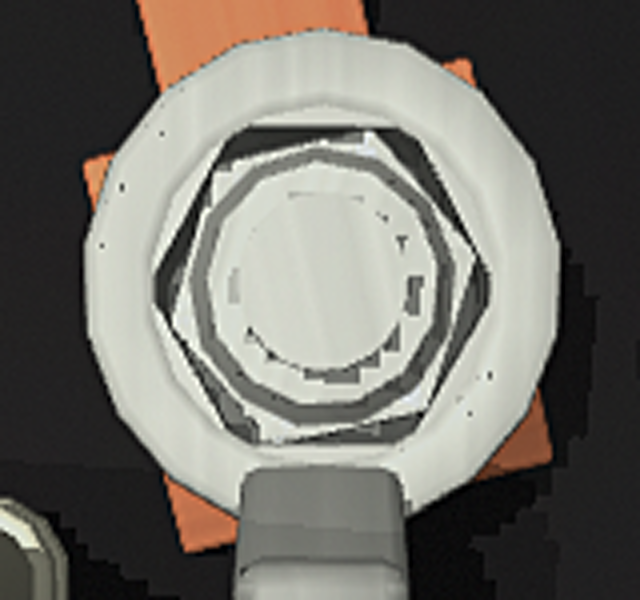

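jog_arm:
  rows: [0,0.0044,0,0,0,-3,0.95,0,0,0,0,0,0,0.95]

```text
time_s: 32.03
ee_pos: [0.4611, 0.0341, 0.0555]
eef_rot: [2.581, 1.57, -0.556]
force: [0.7, -1.1, -4.1]
grip_width: 0.0174
```

```bash
python3 look.py w28
```

```text
32.0333 [0.4611 0.0341 0.0555] yaw 0.26 geom yaw 0.31 0.0849 F [ 0.7 -1.1 -4.1] M [-0.19 -0.08  0.07] tau_nut 0.17 down [ 0. -0. -1.]
32.0333 [0.4611 0.0341 0.0555] jaw yaw -89.74 down [ 0. -0. -1.] F [ 0.7 -1.1 -4.1] w 0.0174 q [-0.01  0.26  1.89 -0.    0.99  1.56]
```

View pics/w28n.png

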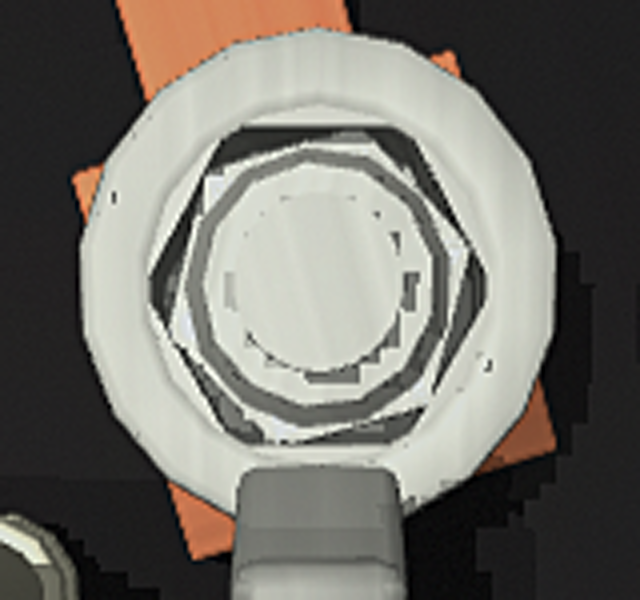

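jog_arm:
  rows: [0.0001,0.0044,0,0,0,-3,0.95,0,0,0,0,0,0,0.95]

```text
time_s: 32.25
ee_pos: [0.4612, 0.0385, 0.0555]
eef_rot: [2.506, 1.57, -0.683]
force: [1.7, -2.2, -5.5]
grip_width: 0.0176
```

```bash
python3 look.py w29
```

```text
32.25 [0.4612 0.0385 0.0555] yaw -2.72 geom yaw -2.6 0.0849 F [ 1.7 -2.2 -5.5] M [-0.46 -0.07  0.13] tau_nut 0.31 down [ 0. -0. -1.]
32.25 [0.4612 0.0385 0.0555] jaw yaw -92.72 down [ 0. -0. -1.] F [ 1.7 -2.2 -5.5] w 0.0176 q [ 0.    0.26  1.89 -0.    0.99  1.62]
```

View pics/w29n.png

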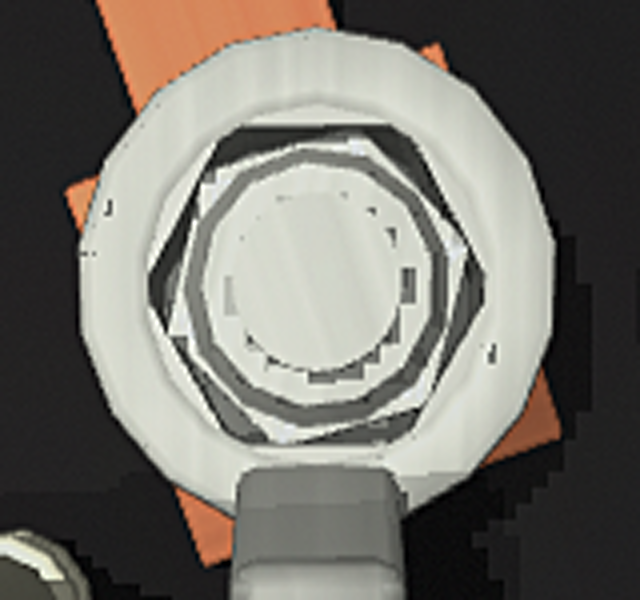

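jog_arm:
  rows: [0.0003,0.0044,0,0,0,-3,0.95,0,0,0,0,0,0,0.95]

```text
time_s: 32.47
ee_pos: [0.4615, 0.0429, 0.0555]
eef_rot: [2.837, 1.57, -0.404]
force: [2.6, -1.6, -5.0]
grip_width: 0.0175
```

```bash
python3 look.py w30
```

```text
32.4667 [0.4615 0.0429 0.0555] yaw -5.72 geom yaw -5.61 0.0849 F [ 2.6 -1.6 -5. ] M [-0.38 -0.2   0.16] tau_nut 0.27 down [ 0. -0. -1.]
32.4667 [0.4615 0.0429 0.0555] jaw yaw -95.72 down [ 0. -0. -1.] F [ 2.6 -1.6 -5. ] w 0.0175 q [ 0.01  0.26  1.89 -0.    0.99  1.68]
```

View pics/w30n.png

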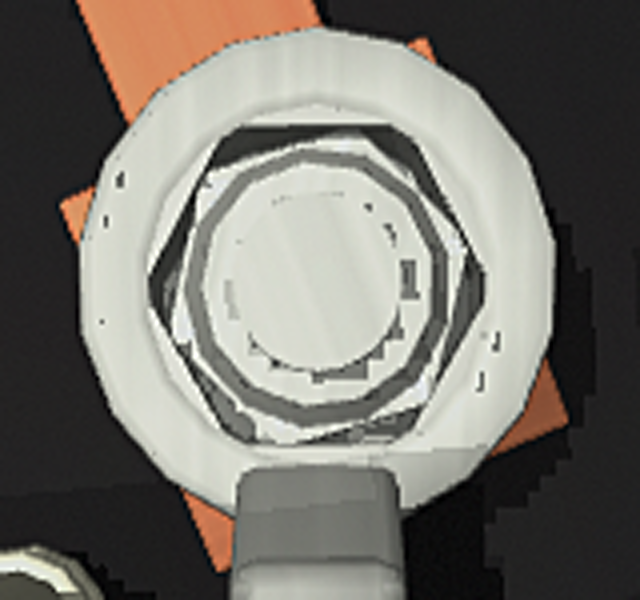

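jog_arm:
  rows: [0.0004,0.0029,0,0,0,-2,0.95,0.0004,0.0029,0,0,0,-2,0.95,0,0,0,0,0,0,0.95]

```text
time_s: 32.77
ee_pos: [0.4622, 0.0484, 0.0554]
eef_rot: [1.658, 1.57, -1.653]
force: [1.7, -4.1, -4.6]
grip_width: 0.0172
```

```bash
python3 look.py w31
```

```text
32.7667 [0.4622 0.0484 0.0554] yaw -9.66 geom yaw -9.33 0.085 F [ 1.7 -4.1 -4.6] M [-0.82 -0.14  0.21] tau_nut 0.53 down [-0.    -0.001 -1.   ]
32.7667 [0.4622 0.0484 0.0554] jaw yaw -99.66 down [-0.    -0.001 -1.   ] F [ 1.7 -4.1 -4.6] w 0.0172 q [ 0.03  0.27  1.89 -0.    0.99  1.77]
```

View pics/w31n.png

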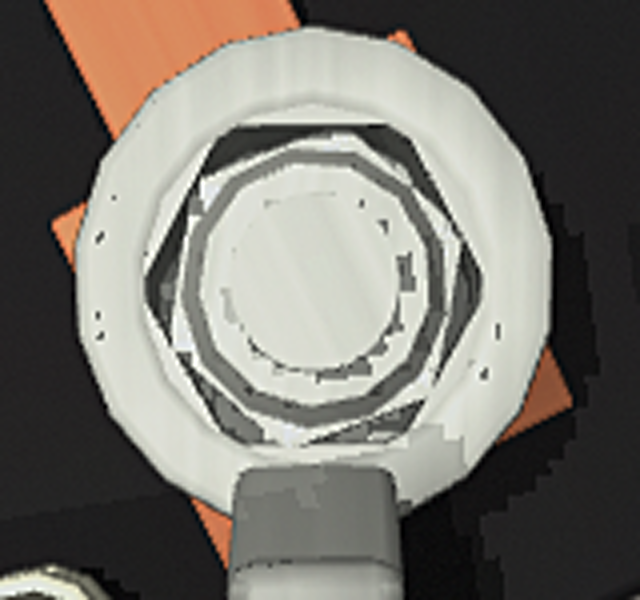

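jog_arm:
  rows: [0.0003,0.0022,0,0,0,-1.5,0.95,0,0,0,0,0,0,0.95]

```text
time_s: 32.98
ee_pos: [0.4625, 0.0504, 0.0554]
eef_rot: [2.002, 1.57, -1.334]
force: [3.0, -4.7, -6.2]
grip_width: 0.0171
```

```bash
python3 look.py w32
```

```text
32.9833 [0.4625 0.0504 0.0554] yaw -11.15 geom yaw -10.72 0.0849 F [ 3.  -4.7 -6.2] M [-1.2  -0.23  0.29] tau_nut 0.64 down [ 0.    -0.001 -1.   ]
32.9833 [0.4625 0.0504 0.0554] jaw yaw -101.15 down [ 0.    -0.001 -1.   ] F [ 3.  -4.7 -6.2] w 0.0171 q [ 0.03  0.27  1.88 -0.    0.99  1.8 ]
```

View pics/w32n.png

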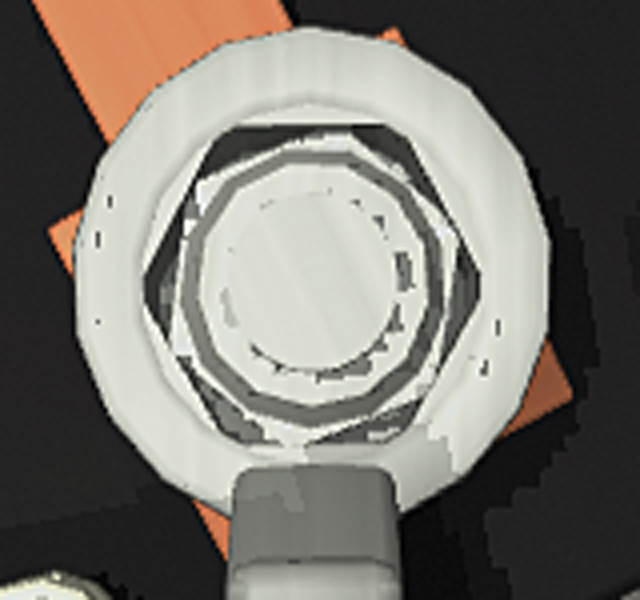

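jog_arm:
  rows: [-0.0011,-0.0058,0,0,0,4,0.95,-0.0006,-0.0059,0,0,0,4,0.95,-0.0001,-0.0059,0,0,0,4,0.95,0.0003,-0.0059,0,0,0,4,0.95,0.0005,-0.0044,0,0,0,3,0.95,0,0,0,0,0,0,0.95]

```text
time_s: 33.53
ee_pos: [0.4619, 0.0229, 0.0556]
eef_rot: [-2.479, 1.569, 0.804]
force: [5.1, 2.8, -7.3]
grip_width: 0.0174
```

```bash
python3 look.py w33
```

```text
33.5333 [0.4619 0.0229 0.0556] yaw 8.06 geom yaw 7.92 0.0849 F [ 5.1  2.8 -7.3] M [ 0.45 -0.6  -0.05] tau_nut -0.23 down [ 0.001  0.001 -1.   ]
33.5333 [0.4619 0.0229 0.0556] jaw yaw -81.94 down [ 0.001  0.001 -1.   ] F [ 5.1  2.8 -7.3] w 0.0174 q [-0.03  0.26  1.89  0.    0.99  1.4 ]
```

View pics/w33n.png

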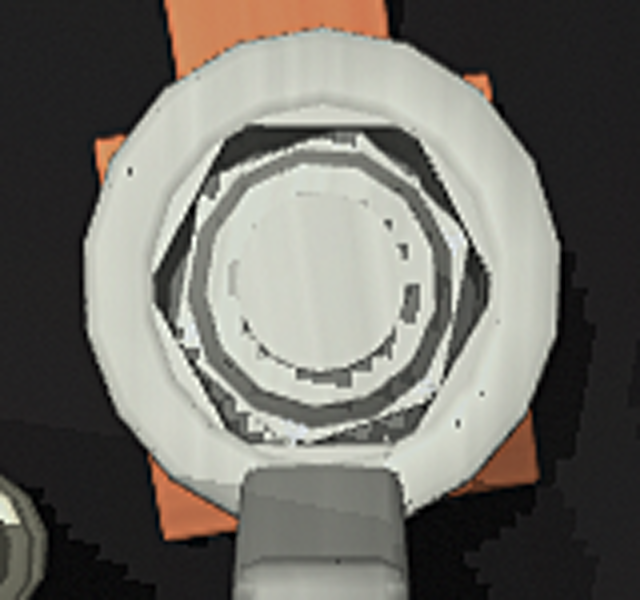

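jog_arm:
  rows: [-0.0007,0.0059,0,0,0,-4,0.95,-0.0003,0.0059,0,0,0,-4,0.95,0.0001,0.0059,0,0,0,-4,0.95,0,0,0,0,0,0,0.95]

```text
time_s: 33.92
ee_pos: [0.4614, 0.0411, 0.0557]
eef_rot: [-3.002, 1.569, 0.064]
force: [8.0, -1.0, -8.3]
grip_width: 0.0172
```

```bash
python3 look.py w34
```

```text
33.9167 [0.4614 0.0411 0.0557] yaw -4.33 geom yaw -4.42 0.0849 F [ 8.  -1.  -8.3] M [-0.35 -1.09  0.05] tau_nut 0.08 down [ 0.002  0.    -1.   ]
33.9167 [0.4614 0.0411 0.0557] jaw yaw -94.33 down [ 0.002  0.    -1.   ] F [ 8.  -1.  -8.3] w 0.0172 q [0.01 0.26 1.89 0.   0.99 1.66]
```

View pics/w34n.png

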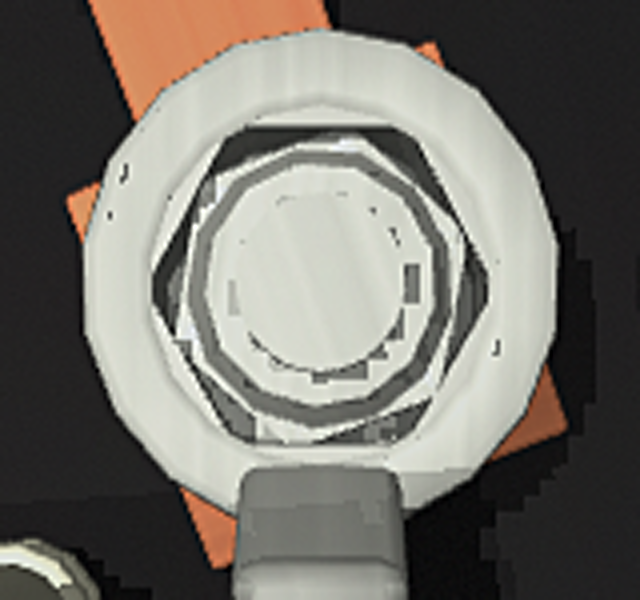

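jog_arm:
  rows: [0.0009,0.0029,0,0,0,-2,0.95,0.0007,0.0022,0,0,0,-1.5,0.95,0,0,0,0,0,0,0.95]

```text
time_s: 34.22
ee_pos: [0.4618, 0.0459, 0.0554]
eef_rot: [0.058, 1.57, 3.065]
force: [-1.8, -3.1, -2.5]
grip_width: 0.0172
```

```bash
python3 look.py w35
```

```text
34.2167 [0.4618 0.0459 0.0554] yaw -7.67 geom yaw -7.64 0.0849 F [-1.8 -3.1 -2.5] M [-0.46  0.43  0.08] tau_nut 0.36 down [-0.001  0.    -1.   ]
34.2167 [0.4618 0.0459 0.0554] jaw yaw -97.67 down [-0.001  0.    -1.   ] F [-1.8 -3.1 -2.5] w 0.0172 q [0.02 0.27 1.89 0.   0.99 1.72]
```

View pics/w35n.png

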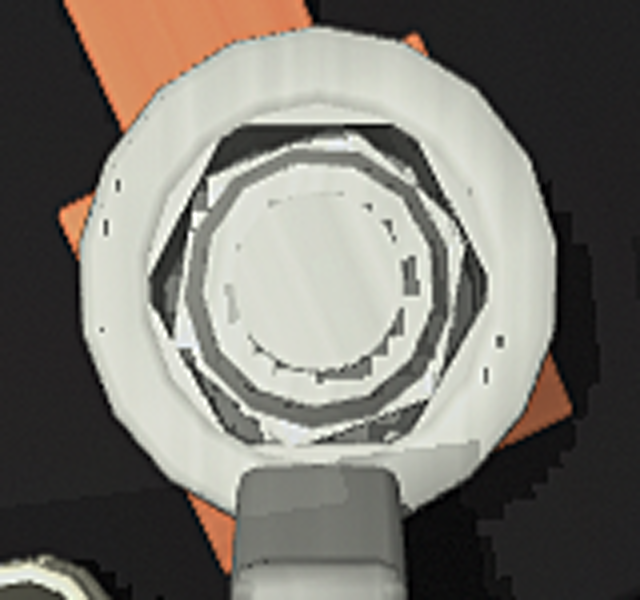

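jog_arm:
  rows: [0.0005,0.0022,0,0,0,-1.5,0.95,0,0,0,0,0,0,0.95]

```text
time_s: 34.43
ee_pos: [0.4622, 0.048, 0.0554]
eef_rot: [0.124, 1.57, 3.105]
force: [-3.2, -1.7, -2.1]
grip_width: 0.0173
```

```bash
python3 look.py w36
cat > relang.py <<'E'
import sys
from h import *
V=np.array(eval(sys.argv[2]))/4+[240-.4,35-.4]
im,d,K,E=ld(sys.argv[1])
P=np.array([ray(u,v,.0775,K,E)[:2] for u,v in V])
for i in range(len(P)-1):
    e=P[i+1]-P[i]; print(np.linalg.norm(e).round(4),((np.degrees(np.arctan2(e[1],e[0]))+90)%60).round(1))
E
```

```text
34.4333 [0.4622 0.048  0.0554] yaw -9.19 geom yaw -9.11 0.0849 F [-3.2 -1.7 -2.1] M [-0.49  0.84  0.13] tau_nut 0.32 down [-0.001  0.    -1.   ]
34.4333 [0.4622 0.048  0.0554] jaw yaw -99.19 down [-0.001  0.    -1.   ] F [-3.2 -1.7 -2.1] w 0.0173 q [0.02 0.27 1.88 0.   0.99 1.76]
```

View pics/w36n.png

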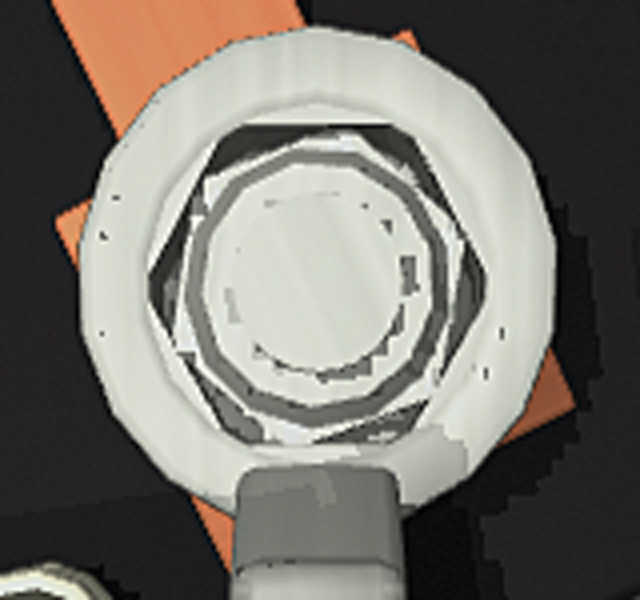

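jog_arm:
  rows: [0.0004,0.0022,0,0,0,-1.5,0.95,0,0,0,0,0,0,0.95]

```text
time_s: 34.65
ee_pos: [0.4625, 0.0499, 0.0553]
eef_rot: [0.618, 1.569, -2.71]
force: [-5.3, -5.6, -2.4]
grip_width: 0.0173
```

```bash
python3 -W ignore st.py
```

```text
34.65 [0.4625 0.0499 0.0553] yaw -10.7 geom yaw -10.41 0.0849 F [-5.3 -5.6 -2.4] M [-1.    0.99  0.3 ] tau_nut 0.85 down [-0.001 -0.001 -1.   ]
```

jog_arm:
  rows: [0.0004,0.0022,0,0,0,-1.5,0.95,0,0,0,0,0,0,0.95]

```text
time_s: 34.82
ee_pos: [0.4629, 0.0519, 0.0552]
eef_rot: [0.856, 1.569, -2.499]
force: [-3.6, -6.7, -2.7]
grip_width: 0.0174
```

```bash
python3 look.py w37
```

```text
34.8167 [0.4629 0.0519 0.0552] yaw -12.19 geom yaw -11.78 0.0849 F [-3.6 -6.7 -2.7] M [-1.31  0.97  0.3 ] tau_nut 0.92 down [-0.001 -0.001 -1.   ]
34.8167 [0.4629 0.0519 0.0552] jaw yaw -102.19 down [-0.001 -0.001 -1.   ] F [-3.6 -6.7 -2.7] w 0.0174 q [ 0.03  0.27  1.88 -0.    0.99  1.82]
```

View pics/w37n.png

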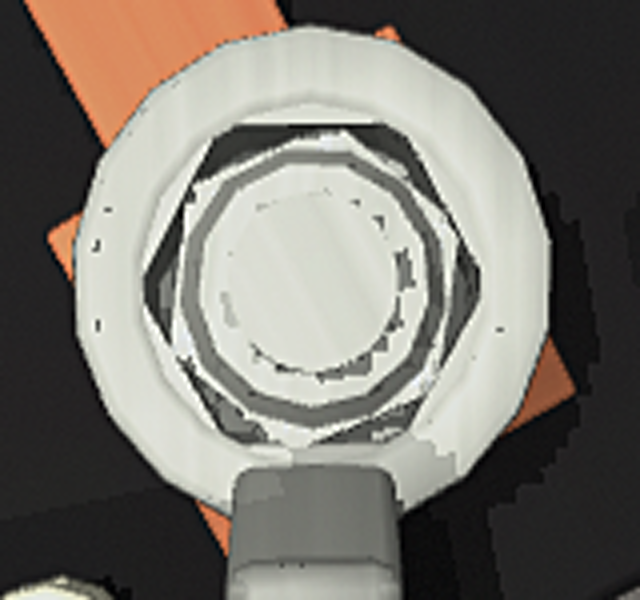

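jog_arm:
  rows: [-0.0005,-0.0022,0,0,0,1.5,0.95,0,0,0,0,0,0,0.95]

```text
time_s: 35.03
ee_pos: [0.4626, 0.0501, 0.0553]
eef_rot: [-0.194, 1.57, 2.763]
force: [-3.6, -1.2, -3.7]
grip_width: 0.0175
```

```bash
python3 -W ignore st.py
```

```text
35.0333 [0.4626 0.0501 0.0553] yaw -10.59 geom yaw -10.54 0.0849 F [-3.6 -1.2 -3.7] M [-0.2   0.81  0.19] tau_nut 0.35 down [-0.001  0.    -1.   ]
```

jog_arm:
  rows: [-0.0004,-0.001,0,0,0,0.7,0.95,0,0,0.002,0,0,0,0.95,0,0,0.002,0,0,0,0.95,0,0,0,0,0,0,0.95]

```text
time_s: 35.37
ee_pos: [0.4632, 0.0491, 0.0593]
eef_rot: [-3.094, 1.569, -0.128]
force: [9.1, -2.0, -16.7]
grip_width: 0.0175
```

```bash
python3 look.py w38; python3 rc.py w38 .083 -9.9
```

```text
35.3667 [0.4632 0.0491 0.0593] yaw -10.05 geom yaw -9.94 0.084 F [  9.1  -2.  -16.7] M [-0.31 -0.9   0.09] tau_nut 0.12 down [ 0.002 -0.    -1.   ]
35.3667 [0.4632 0.0491 0.0593] jaw yaw -100.05 down [ 0.002 -0.    -1.   ] F [  9.1  -2.  -16.7] w 0.0175 q [ 0.03  0.26  1.88 -0.    1.    1.77]
ring [0.546  0.0347] 0.0265 ztop 0.0793 slope along/lateral deg [-2.5 -0. ]
```

View pics/w38n.png

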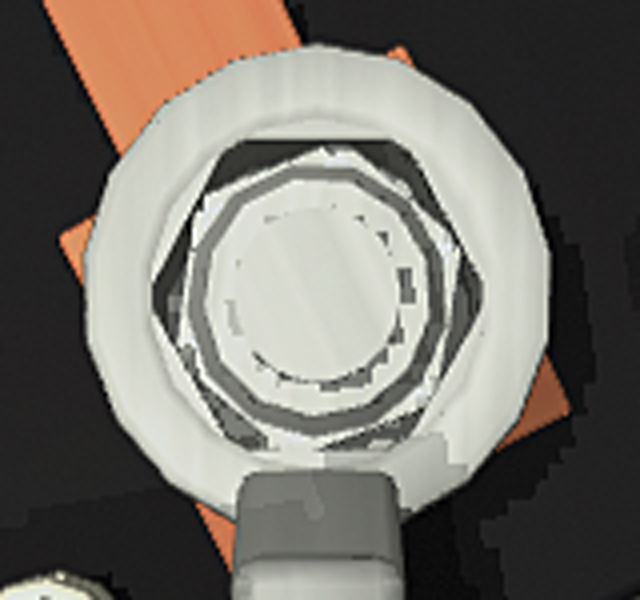

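jog_arm:
  rows: [0,0,0.004,0,0,0,0.95,0,0,0.004,0,0,0,0.95,0,0,0.004,0,0,0,0.95,0,0,0,0,0,0,0.95]

```text
time_s: 35.75
ee_pos: [0.4643, 0.0489, 0.0719]
eef_rot: [-3.072, 1.566, -0.106]
force: [13.5, -3.6, -17.6]
grip_width: 0.0176
```

```bash
python3 look.py w39; python3 rc.py w39 .085 -9.9
```

```text
35.75 [0.4643 0.0489 0.0719] yaw -10.06 geom yaw -9.95 0.0829 F [ 13.5  -3.6 -17.6] M [-0.57 -1.87  0.08] tau_nut 0.18 down [ 0.004 -0.    -1.   ]
35.75 [0.4643 0.0489 0.0719] jaw yaw -100.06 down [ 0.004 -0.    -1.   ] F [ 13.5  -3.6 -17.6] w 0.0176 q [ 0.03  0.24  1.87 -0.    1.02  1.77]
ring [0.5467 0.0347] 0.0266 ztop 0.0805 slope along/lateral deg [-7.5 -0.2]
```

View pics/w39n.png

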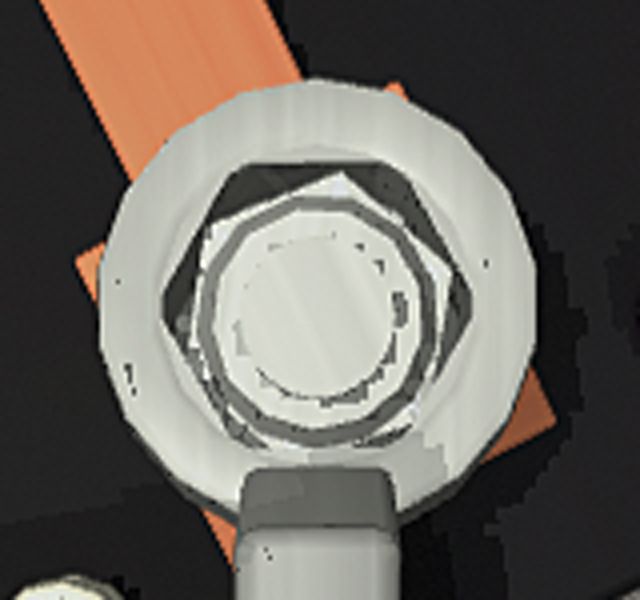

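jog_arm:
  rows: [0.001,0,0.005,0,0,0,0.95,0.001,0,0.005,0,0,0,0.95,0.001,0,0.005,0,0,0,0.95,0,0,0,0,0,0,0.95]

```text
time_s: 36.13
ee_pos: [0.4672, 0.0488, 0.0868]
eef_rot: [-3.133, 1.567, -0.167]
force: [11.7, -4.0, -15.7]
grip_width: 0.0174
```

```bash
python3 look.py w40; python3 rc.py w40 .09 -9.9
```

```text
36.1333 [0.4672 0.0488 0.0868] yaw -10.06 geom yaw -10.24 0.0801 F [ 11.7  -4.  -15.7] M [-0.65 -1.64 -0.01] tau_nut 0.14 down [ 0.004 -0.001 -1.   ]
36.1333 [0.4672 0.0488 0.0868] jaw yaw -100.06 down [ 0.004 -0.001 -1.   ] F [ 11.7  -4.  -15.7] w 0.0174 q [ 0.03  0.23  1.85 -0.    1.06  1.77]
ring [0.547  0.0347] 0.0261 ztop 0.0842 slope along/lateral deg [-15.3  -0.2]
```

View pics/w40n.png

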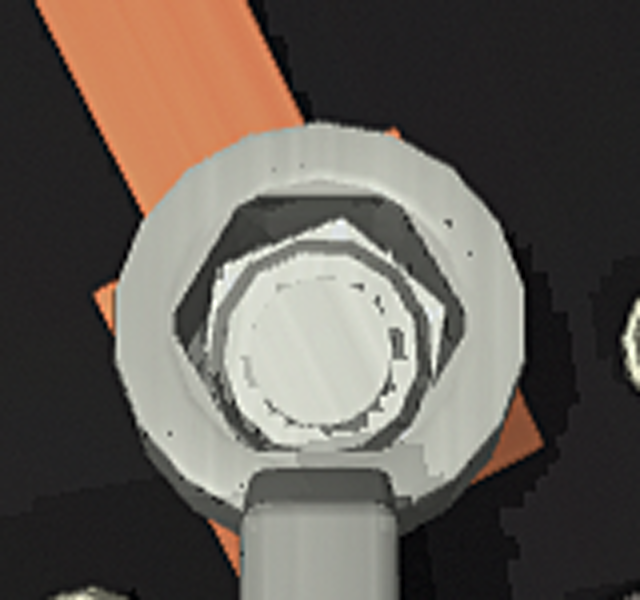

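jog_arm:
  rows: [0.0015,0,0.005,0,0,0,0.95,0.0015,0,0.006,0,0,0,0.95,0.001,0,0.006,0,0,0,0.95,0,0,0,0,0,0,0.95]

```text
time_s: 36.52
ee_pos: [0.4703, 0.0493, 0.1046]
eef_rot: [-2.837, 1.569, 0.129]
force: [-0.0, -0.0, -4.1]
grip_width: 0.0174
```

```bash
python3 look.py w41; python3 rc.py w41 .1 -9.9
```

```text
36.5167 [0.4703 0.0493 0.1046] yaw -10.06 geom yaw -11.03 0.0771 F [-0.  -0.  -4.1] M [0.01 0.23 0.03] tau_nut 0.03 down [ 0.002  0.    -1.   ]
36.5167 [0.4703 0.0493 0.1046] jaw yaw -100.06 down [ 0.002  0.    -1.   ] F [-0.  -0.  -4.1] w 0.0174 q [0.03 0.21 1.82 0.   1.11 1.77]
ring [0.5506 0.0351] 0.0264 ztop 0.0978 slope along/lateral deg [-19.4  -0. ]
```

View pics/w41.png

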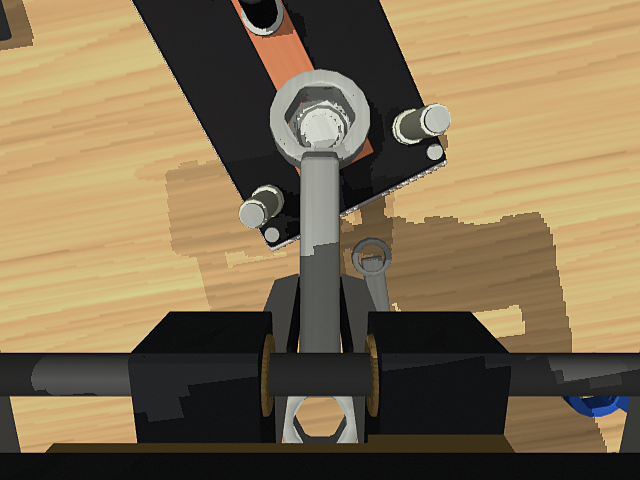

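jog_arm:
  rows: [0,0,0.02,0,0,0,0.95,0,0,0.025,0,0,0,0.95,-0.0072,0.02,0,0,0,4,0.95,-0.0072,0.02,0,0,0,4,0.95,-0.0072,0.02,0,0,0,4,0.95,-0.0072,0.02,0,0,0,4,0.95,-0.0072,0.02,0,0,0,4,0.95,-0.0072,0.02,0,0,0,4,0.95]

```text
time_s: 37.23
ee_pos: [0.4256, 0.1703, 0.1483]
eef_rot: [-0.884, 1.571, 2.505]
force: [-0.2, 0.3, -3.9]
grip_width: 0.0173
```

jog_arm:
  rows: [-0.0072,0.02,0,0,0,4,0.95,0,0,0,0,0,0,0.95,0,0,0,0,0,0,0.95]

```text
time_s: 37.48
ee_pos: [0.4187, 0.1899, 0.1483]
eef_rot: [-0.026, 1.571, -2.853]
force: [0.9, -0.6, -4.0]
grip_width: 0.0173
```

```bash
python3 snap.py wrist w42
```

```text
37.4833 [0.4187 0.1899 0.1483] jaw yaw -71.98 down [-0. -0. -1.] F [ 0.9 -0.6 -4. ] w 0.0173 q [0.35 0.13 1.81 0.   1.2  1.6 ]
```

View pics/w42.png

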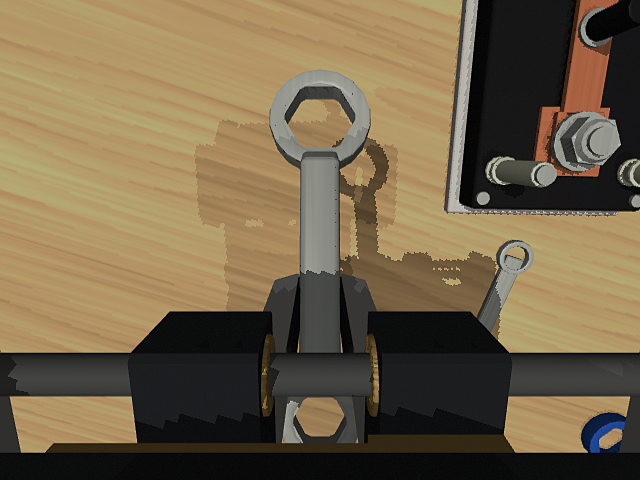

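Run:
```python
from h import *
im,d,K,E=ld("w42")
cv2.imwrite("pics/w42n.png",cv2.resize(im[95:185,530:640][:,:,::-1],(733,600),interpolation=cv2.INTER_CUBIC))
```

```text
(no output)
```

View pics/w42n.png

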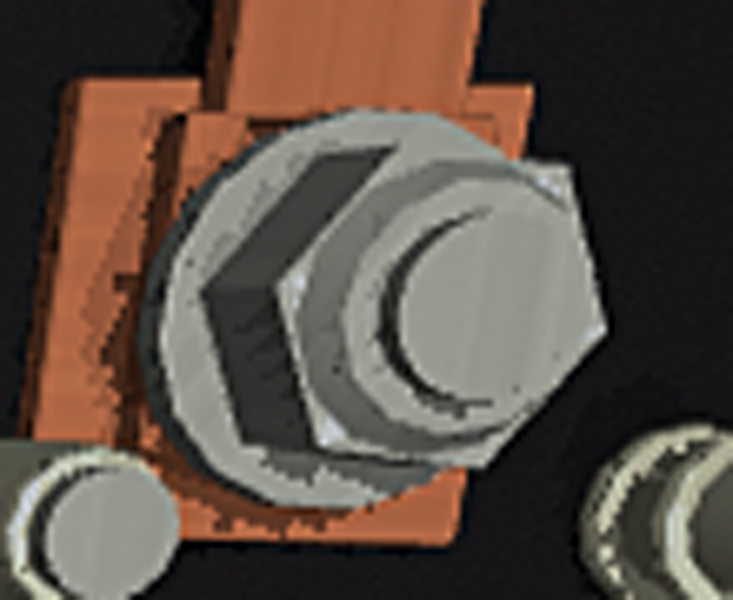

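Run:
```python
from h import *
def go(tag,off,V,B,zt=.0775):
    im,d,K,E=ld(tag)
    f=lambda V,z:np.array([ray(u,v,z,K,E)[:2] for u,v in np.array(V)/6.667+[off[0]-.4,off[1]-.4]])
    P=f(V,zt); c=P.mean(0); r=[]
    for i in range(6):
        e=P[(i+1)%6]-P[i]; r.append((np.degrees(np.arctan2(e[1],e[0]))+90)%60)
    a=P-c; A=(np.degrees(np.arctan2(a[:,1],a[:,0]))+30)%60
    Q=f(B,.064); s=[(np.degrees(np.arctan2(*(Q[i+1]-Q[i])[::-1]))+90)%60 for i in range(2)]
    print(tag,c.round(4),"edges",np.round(r,1),"vert",A.round(1),A.mean().round(1),"base",np.round(s,1))
    return f
go("w22",(530,110),[(425,152),(305,285),(340,440),(500,466),(631,338),(598,168)],[(355,150),(230,280),(265,434)])
f=go("w42",(530,95),[(397,150),(278,288),(315,448),(485,466),(606,330),(570,165)],[(325,155),(202,290),(240,440)])
# terminal direction from pillars & copper plate in w42
im,d,K,E=ld("w42"); W=world(d,K,E)
from scipy import ndimage as nd
u,v=np.meshgrid(range(640),range(480))
m=(W[...,2]>.105)&(W[...,2]<.12)&(W[...,0]>.48)&(W[...,1]>-.05)&(W[...,1]<.12)&(u>450)
L,n=nd.label(m)
for i in range(1,n+1):
    if (L==i).sum()>40: print(W[L==i].mean(0).round(4),(L==i).sum())
# block left edge: black/white boundary
```

```text
w22 [0.5452 0.0356] edges [16.5 15.2 15.5 13.4 15.  19.4] vert [17.8 16.2 14.8 15.4 15.1 16. ] 15.9 base [14.2 15. ]
w42 [0.5455 0.0356] edges [11.3  9.2 12.2 11.5  9.9 13.4] vert [12.3 11.1 10.  12.1 11.2 10.8] 11.3 base [ 9.3 10. ]
[0.5101 0.0788 0.1104] 587
```

jog_arm:
  rows: [0,0,-0.035,0,0,0,0.95,0,0,-0.035,0,0,0,0.95,0,0,-0.03,0,0,0,0.95,0,0,-0.01,0,0,0,0.95,0,0,-0.008,0,0,0,0.95,0,0,-0.008,0,0,0,0.95,0,0,-0.008,0,0,0,0.95,0,0,0,0,0,0,0.95]
  squeeze: 15

```text
time_s: 38.2
ee_pos: [0.4195, 0.1893, 0.0142]
eef_rot: [-3.116, 1.57, 0.338]
force: [1.1, -0.2, -3.4]
grip_width: 0.0178
```

jog_arm:
  rows: [0,0,-0.008,0,0,0,0.95,0,0,-0.006,0,0,0,0.95,0,0,-0.004,0,0,0,0.95,0,0,-0.002,0,0,0,0.95,0,0,0,0,0,0,0.95]

```text
time_s: 38.62
ee_pos: [0.419, 0.1893, -0.0059]
eef_rot: [0.007, 1.57, -2.821]
force: [-1.6, -0.2, -1.8]
grip_width: 0.0175
```

```bash
python3 snap.py side s43;  python3 - <<'E'
from h import *
im,d,K,E=ld("s43")
cv2.imwrite("pics/s43c.png",cv2.resize(im[150:270,230:390][:,:,::-1],(800,600),interpolation=cv2.INTER_CUBIC))
E
```

```text
38.6167 [ 0.419   0.1893 -0.0059] jaw yaw -72.06 down [-0.001 -0.    -1.   ] F [-1.6 -0.2 -1.8] w 0.0175 q [0.34 0.37 1.93 0.   0.84 1.6 ]
```

View pics/s43c.png

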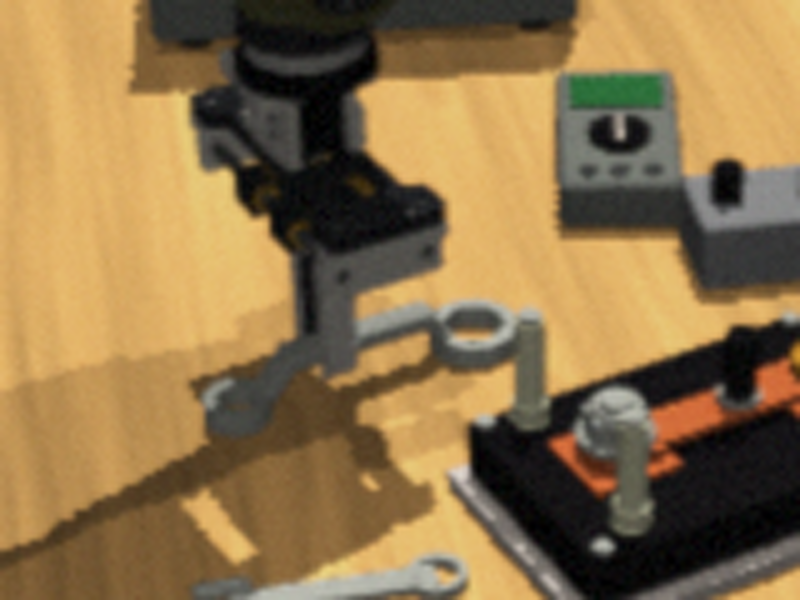

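Flat. I'll release it and lift clear.

jog_arm:
  rows: [0,0,0,0,0,0,0.3,0,0,0,0,0,0,0.3,0,0,0,0,0,0,0.3,0,0,0.03,0,0,0,0.3,0,0,0.04,0,0,0,0.3,0,0,0.04,0,0,0,0.3,0,0,0.04,0,0,0,0.3,-0.02,0.03,0,0,0,0,0.3]

```text
time_s: 39.33
ee_pos: [0.4037, 0.2184, 0.1519]
eef_rot: [-3.098, 1.559, 0.353]
force: [0.9, 1.6, 0.9]
grip_width: 0.0649
```

jog_arm:
  rows: [-0.02,0.03,0,0,0,0,0.3,-0.02,0.03,0,0,0,0,0.3,0,0.03,0,0,0,0,0.3,0,0.03,0,0,0,0,0.3,0,0,0,0,0,0,0.3]

```text
time_s: 39.75
ee_pos: [0.3587, 0.343, 0.1448]
eef_rot: [-2.445, 1.569, 1.013]
force: [0.5, 0.4, 0.2]
grip_width: 0.0658
```

```bash
python3 snap.py side s44; python3 snap.py top t44; python3 snap.py wrist w44
python3 - <<'E'
from h import *
im,d,K,E=ld("t44")
cv2.imwrite("pics/t44c.png",cv2.resize(im[130:300,140:366][:,:,::-1],(797,600),interpolation=cv2.INTER_CUBIC))
W=world(d,K,E); z=W[...,2]
E
```

```text
39.75 [0.3587 0.343  0.1448] jaw yaw -71.9 down [ 0.001  0.001 -1.   ] F [0.5 0.4 0.2] w 0.0658 q [0.69 0.21 1.72 0.   1.21 1.94]
39.8 [0.3587 0.3411 0.1445] jaw yaw -71.9 down [ 0.  0. -1.] F [ 0.4 -0.3 -0.7] w 0.0657 q [0.69 0.21 1.72 0.   1.21 1.94]
39.85 [0.3588 0.3398 0.1443] jaw yaw -71.96 down [-0. -0. -1.] F [ 0.5  0.3 -0.1] w 0.0659 q [ 0.68  0.21  1.72 -0.    1.21  1.94]
```

View pics/s44.png

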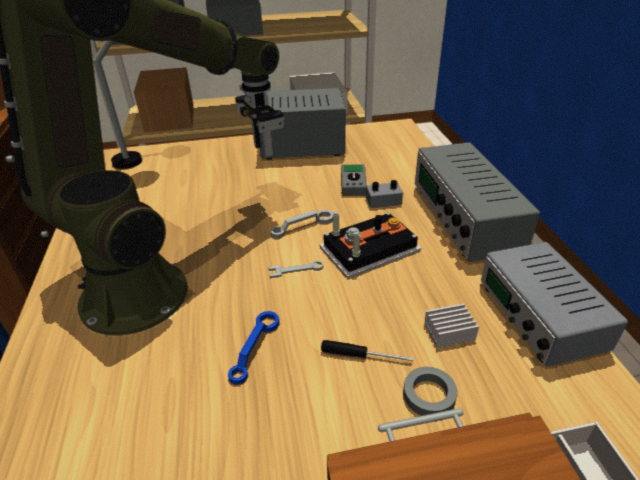

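View pics/t44c.png

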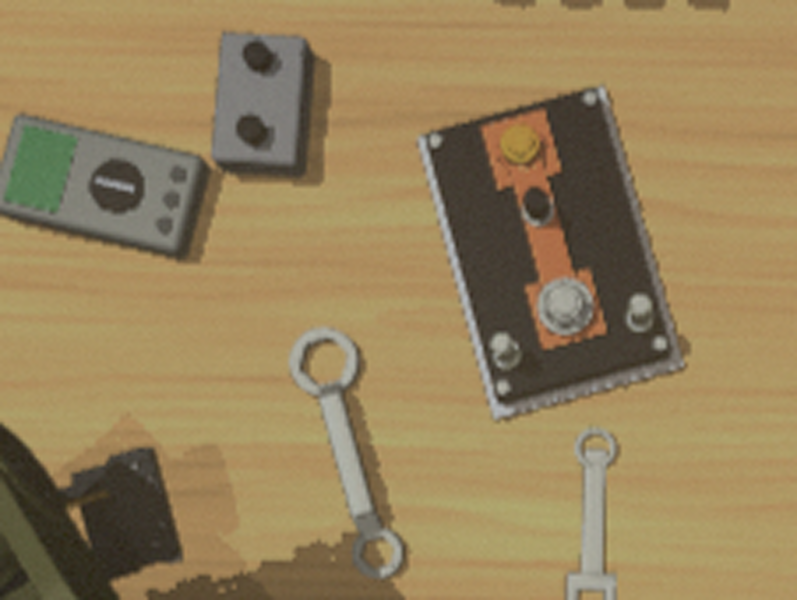

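View pics/w44.png

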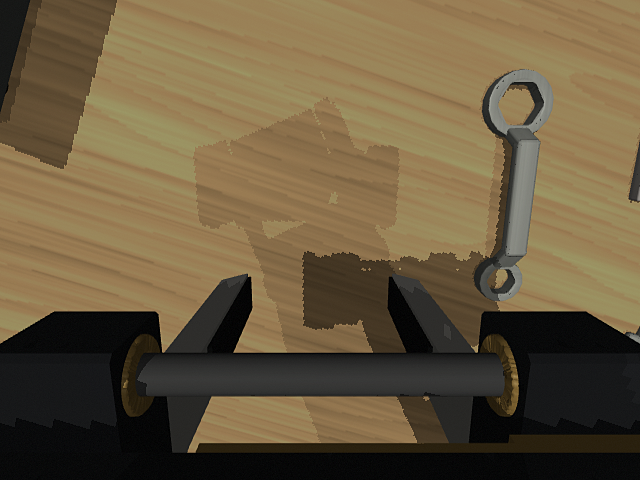

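Run:
```python
from h import *
a=ld("top0")[0].astype(int); b=ld("t44")[0].astype(int)
for n,(u0,v0,u1,v1) in dict(meter=(135,158,200,205),box=(198,136,230,182),heat=(400,150,434,190),tape=(448,188,490,230),driver=(405,208,442,278),flat=(298,250,318,306),blue=(360,302,432,352)).items():
    d=abs(a[v0:v1,u0:u1]-b[v0:v1,u0:u1]).sum(-1); print(n,d.mean().round(1),(d>120).sum())
from station import ctrl
o=ctrl.get_obs(); print(o['time_s'],o['joint_vel'].round(3)); print(ctrl.hand_in())
```

```text
meter 28.8 0
box 26.5 0
heat 28.2 0
tape 30.3 0
driver 31.9 0
flat 35.1 0
blue 31.8 0
39.9 [-0.02  -0.013  0.01  -0.001 -0.001 -0.002]
the job is handed in; nothing more can be done
None
```

The job is handed in at 39.9 s: the link bar is closed, the nut is tightened to its stop, and the spanner lies flat on the bench clear of the block.

**Link bar:** I gripped the black knob and swung it closed until the wrist force rose to 22 N with no further movement. The first pass went over the top of the knob, because the fingertips sit about 24 mm above the reported TCP. The pictures show the slotted end under the nut.

**Nut:** It took three strokes with the big ring, and the fingers never touched the nut.
- **Second stroke:** the ring slipped past the nut's corners after the stop, and the spanner tilted in the grip. I laid it down and regrasped it the other way round so the wrist camera could see the ring.
- **Third stroke:** I reached the stop, but backing off about 19° dragged the nut back roughly 16° because the ring had wedged. I drove it to the stop again (torque 0.9 N m against about 0.35 N m while turning) and lifted straight off.
- **Last check:** the nut's flats measure at about 11°, against 11.25° expected at 2.2 rad. That is about 126°, give or take 2°. The hexagon looks the same every 60°, so this relies on the stop I felt to tell which turn it is.

**Spanner and other things:** The spanner lies flat with the gripper clear of it. A comparison of the first and last top-camera pictures shows the meter, resistor box, heat sink, tape, screwdriver, flat spanner and blue spanner have not moved.

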